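# Brush out the sample cell and hold it against the sprung face

### The job

Take the long brush from its stand, brush out the open sample cell with at least three strokes down to near its floor, lifting the brush most of the way up the cell's walls between strokes, and stand the brush back in its stand. Then stand the cell on the fixture's base plate, flange towards the sprung face, and press it square and centred against that face until the face is pushed in about halfway, never to its end. Keep the push steady for at least three seconds and finish still holding and pressing it, so that a colleague can put the screws in; never tip the cell over and leave everything else where it is.

Things in the scene. Friction and masses are not known exactly. Their poses are not given: they have to be found in the camera images.
- fixture: fixture fixed to the bench: aluminium base plate 220 (its x) x 120 (y) x 5 mm, an upright dark steel fence across its +x end (100 wide, top at 90 mm, near side at x = +85 mm), a sprung face before it. Origin: centre of the plate's underside; +x points along the plate to the fence, the pressing direction; z up. Position and yaw vary
- sprung_face: upright steel plate before the fence, 76 wide x 76 high x 8 mm, 3 mm above the base plate, on two pins that come out behind the fence as it goes in. Origin: centre of its front side, 46 mm above the bench; axes as the fixture's. Rests at fixture x = +30 mm, slides to +x 36 mm at most, on springs: 0.45 N per mm, no preload, halfway (18 mm) about 8 N. Springs back, pushing the cell, when released
- cell: sample cell, loose: grey plastic box, open top, 70 (its x) x 50 (y) x 80 mm high outside, inside 60 x 40 x 75 deep, walls 5 mm, about 0.25 kg. Across its +x end a mounting flange 76 wide x 80 high x 6 mm with screw holes in its ears and a dark round window. Origin: centre of the box's underside (flange not counted); z up. Can be gripped from above across its 50 mm width
- cell_flange (a point): centre of the outer side of the cell's flange, 41 mm ahead (+x) of the cell's origin and 40 mm above its underside: the side to be pressed against the sprung face
- brush: long brush standing head down in its stand, 215 mm, about 60 g. Round white head 26 mm diameter (rigid), 62 mm tall, at the bottom; 8 mm steel stem; round wooden handle 18 mm diameter, 138 to 208 mm above the bottom. Origin: centre of the head's flat bottom end; z up along the handle
- brush_tip (a point): centre of the brush head's flat bottom end (the brush's origin)
- stand: brush stand fixed to the bench: upright white round tube, outside 52 mm, inside 42 mm diameter, on a 72 mm foot, rim 72 mm above the bench, inner floor 8 mm above the bench. Origin: centre of its underside
- cup: bystander: round open white plastic cup, 80 mm across the rim, 75 mm high; origin at the centre of its underside
- cap: bystander: round white screw cap lying flat, 54 mm diameter, 13 mm high; origin at the centre of its underside
- marker: bystander: black marker pen lying on the bench, 125 mm long, 17 mm thick, along its x; origin below its middle
- pipette: bystander: pipette lying on the bench, about 230 mm long, 20 mm thick, along its x; origin below its middle
- wash_bottle: bystander: white wash bottle with a bent spout, 64 mm diameter, 185 mm high; origin at the centre of its underside
- tub: bystander: white round tub with a lid, 90 mm diameter, 110 mm high; origin at the centre of its underside
- case: bystander: flat black case, 72 x 52 x 28 mm; origin at the centre of its underside
Not all that is in view belongs to the job. There is more than one size of the brush; the job needs the smaller.

How it is judged:
By the outcome, as a careful person would: the job done as asked, in the order asked, and still so for the second after the job is handed in, while the arm keeps its last pose, push and grip.
It also fails if it takes over 72 s, if anything falls off the work surface, if the arm or the gripper's body presses on something with over 40 N, if the wrist force passes 120 N, or if a joint passes its speed limit or range.

### The arm

A 6-joint arm with a two-finger parallel gripper is mounted at the origin on the work surface. World frame = base frame: x ahead of the robot, y to its left, z up, the work surface at z = 0. Lengths are in m, angles in rad, forces in N, time in s.
With the tool pointing down it reaches from about 0.3 to 0.95 m from the base axis. Payload 3.1 kg.
Tool frame: the origin (TCP) lies at the very end of the fingers, on their centre line; the grasp point (between the pads) lies r.grip_point_offset behind it (r.grip_point_offset is the distance from the TCP to the grasp point, in m); z points along the fingers, y is the direction in which the jaws open and shut (so a half turn about z gives the same grasp; the last joint's range is limited). The gripper opens to 85 mm and grips with 20 to 120 N. Pads are 22 mm wide; open, the fingers measure 114 mm over their backs; the gripper's body (76 mm by 85 mm) begins 54 mm behind the grasp point. The pads swing forward as they close: fully open they stand 13 mm farther back than shut.
Start: joints at [-1.403, 0.308, 1.634, -0, 1.2, -0.07], TCP at [0.147, -0.607, 0.211] pointing down, gripper open.
Joint ranges: [-3.06, 3.06], [-0.79, 1.96], [0.05, 2.63], [-1.19, 4.34], [0.05, 2.64], [-2.94, 2.94]. Speed limits (rad/s): [2.79, 2.79, 3.14, 3.14, 3.14, 3.14].

### API

Orientations are given as a unit quaternion [w, x, y, z].
In Python, from plant import r gives the robot as it stands. The module is installed in compiled form; this text tells all that it offers.
- The arm moves only by the tool send_rows, never from a script. Its arguments are lists of equal length, an entry for each row: "rotation": the turn, a rotation vector about the world's x, y, z in degrees, a list of three; "delta_pos": the shift along the world's x, y, z in mm, a list of three; "jaw": the closure, from -1 (fully open) to 1 (shut). In form: {"rotation": [[wx, wy, wz], ...], "delta_pos": [[tx, ty, tz], ...], "jaw": [jaw, ...]}. A call has exactly 8 rows; each row is the pose to reach, as a shift and turn from the pose commanded when the call began; what a row does not reach only later rows make up. A row lasts 1/12 s, in which the tool goes at most 41.7 mm and 7.16 degrees, less where a joint would pass 70% of its speed; a pose out of reach is approached as far as the arm can. A call with a gripper value outside its range is refused whole. The fingers move at their own pace and stop on an object; "force" is the grip in N (left out, the last holds). Time passes only in rows, so rows that repeat a pose let the fingers close, or fill a call up. It gives the time, the measured TCP pose, the force and the opening at its end, in the units of the state.
- r.sense(): the state, without advancing time (a new reading comes with each control period).
- r.camera(name): name is "scene" or "top"; returns the picture (384x512x3 uint8, red, green, blue); there is no depth.
- r.calibration(name): a dict with "K" (3x3 intrinsics, pixels), "k1" (the pictures are not rectified: a ray, as slopes to the right and down, at radius r is drawn at 1 + k1 r^2 times it, then the intrinsics apply), "pose" (4x4, takes a point from camera to world coordinates). Camera axes: x right, y down, z forward; pixel columns grow to the right and rows downward; lengths in m; the calibration is good to about 2 mm. A picture is of the moment at which its call begins. calibration takes no time and is no camera call.
- r.close_job(): hands the job in, once; it reports no verdict.
The state is a dict: "t": time; "q": joint angles; "qvel": joint speeds; "joint_torque": joint torques, N m; "tool_pos": TCP position; "tool_rot": TCP orientation; "force": force on the tool from outside, world axes, zero at the start; "ft_torque": the same for the moment, N m; "gripper_width": opening from 0.0 (shut) to 1.0 (fully open).
Only numpy, scipy, OpenCV 4.12 (cv2) and the standard library are available. Lean on these libraries where they do the work, as an engineer would, in place of code of your own. Each camera call takes 0.05 s, during which the arm holds its last target.

## Working session

There is one attempt and no reset: what is moved stays moved. The work goes in short steps, Python scripts to look and compute and a tool call to move; the robot and the scene stay as the last step left them, time stands still between calls to the robot, and variables do not carry over. Pictures are saved under pics/ and viewed, and the job is handed in when it is done.

Besides the shell and the picture viewer there is one more tool, called after "Emit:" in YAML: its name, and indented under it one key for each argument. send_rows: Moves the arm, as the interface text tells. Its arguments: {"type":"object","properties":{"rotation":{"type":"array","items":{"type":"array","items":{"type":"number"}}},"delta_pos":{"type":"array","items":{"type":"array","items":{"type":"number"}}},"jaw":{"type":"array","items":{"type":"number"}},"force":{"type":"number"}},"required":["rotation","delta_pos","jaw"]}

```bash
mkdir -p pics
python3 - <<'E'
from plant import r
import cv2,numpy as np
s=r.sense();print({k:np.round(v,3) for k,v in s.items()}, r.grip_point_offset)
for n in("scene","top"):
    im=r.camera(n);cv2.imwrite(f"pics/{n}0.png",im[:,:,::-1])
    c=r.calibration(n);print(n,c["K"],c["k1"],np.round(c["pose"],4))
E
```

```text
{'t': np.float64(0.0), 'q': array([-1.403,  0.309,  1.635, -0.   ,  1.2  , -0.07 ]), 'qvel': array([ 0.001, -0.   ,  0.   ,  0.001,  0.   , -0.001]), 'joint_torque': array([-0.0000e+00, -4.1525e+01, -2.7667e+01, -0.0000e+00,  1.0000e-02,
        0.0000e+00]), 'tool_pos': array([ 0.147, -0.607,  0.21 ]), 'tool_rot': array([-0.001,  0.993,  0.119, -0.   ]), 'force': array([ 0.286, -0.234,  0.257]), 'ft_torque': array([-0.002,  0.002, -0.002]), 'gripper_width': np.float64(0.997)} 0.0187
scene [[412.83750651   0.         253.54789718]
 [  0.         412.83750651 187.88574255]
 [  0.           0.           1.        ]] -0.048695008498852166 [[ 8.027e-01  4.680e-01 -3.696e-01  9.586e-01]
 [ 5.963e-01 -6.301e-01  4.974e-01 -4.652e-01]
 [-1.000e-04 -6.197e-01 -7.848e-01  9.160e-01]
 [ 0.000e+00  0.000e+00  0.000e+00  1.000e+00]]
top [[430.66684183   0.         259.78823844]
 [  0.         430.66684183 192.62529223]
 [  0.           0.           1.        ]] -0.031782561319958574 [[-0.0053 -0.999   0.0449  0.4742]
 [-0.9999  0.0047 -0.0128  0.0658]
 [ 0.0126 -0.0449 -0.9989  1.3528]
 [ 0.      0.      0.      1.    ]]
```

View pics/scene0.png

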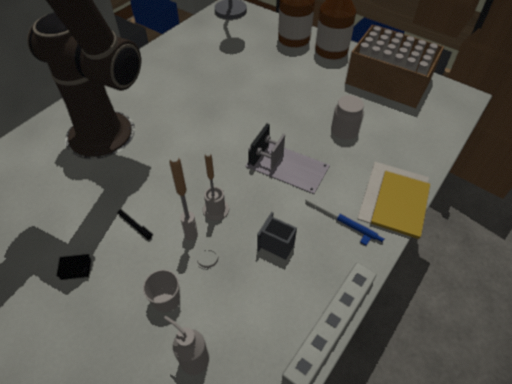

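View pics/top0.png

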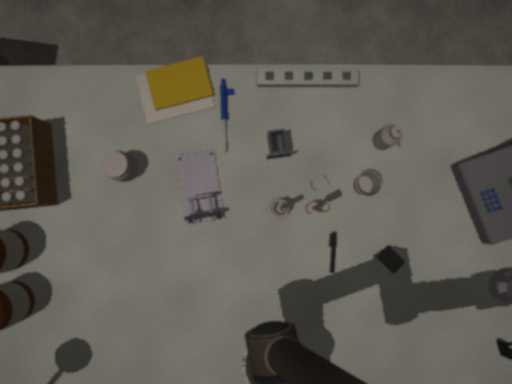

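```bash
cat > h.py <<'E'
import numpy as np,cv2,pickle
from scipy.optimize import least_squares
from scipy.spatial.transform import Rotation as R
try:
    from plant import r
    C={n:r.calibration(n) for n in("scene","top")}
except Exception as e: print(e)
def proj(n,P):
    c=C[n];P=np.atleast_2d(P);T=np.linalg.inv(c["pose"]);p=P@T[:3,:3].T+T[:3,3]
    s=p[:,:2]/p[:,2:];s=s*(1+c["k1"]*(s**2).sum(1,keepdims=True))
    return s*[c["K"][0,0],c["K"][1,1]]+[c["K"][0,2],c["K"][1,2]]
def ray(n,uv):
    c=C[n];s=cv2.undistortPoints(np.array([[uv]],float),c["K"],np.array([c["k1"],0,0,0,0.]))[0,0]
    # note: forward model is r->1+k1 r^2 same as opencv
    d=c["pose"][:3,:3]@np.r_[s,1];return c["pose"][:3,3],d
def at(n,uv,z):
    o,d=ray(n,uv);return o+d*(z-o[2])/d[2]
def crop(im,x0,y0,x1,y1,f,name,g=1.8):
    a=im[y0:y1,x0:x1,::-1].astype(float)/255;a=(np.clip(a,0,1)**(1/g)*255).astype(np.uint8)
    a=cv2.resize(a,None,fx=f,fy=f,interpolation=cv2.INTER_CUBIC);cv2.imwrite("pics/"+name,a)
E
python3 - <<'E'
from h import *
s=cv2.imread("pics/scene0.png")[:,:,::-1];t=cv2.imread("pics/top0.png")[:,:,::-1]
crop(s,150,115,350,265,4,"s_c.png");crop(t,165,110,345,230,4,"t_c.png")
E
```

```text
(no output)
```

View pics/s_c.png

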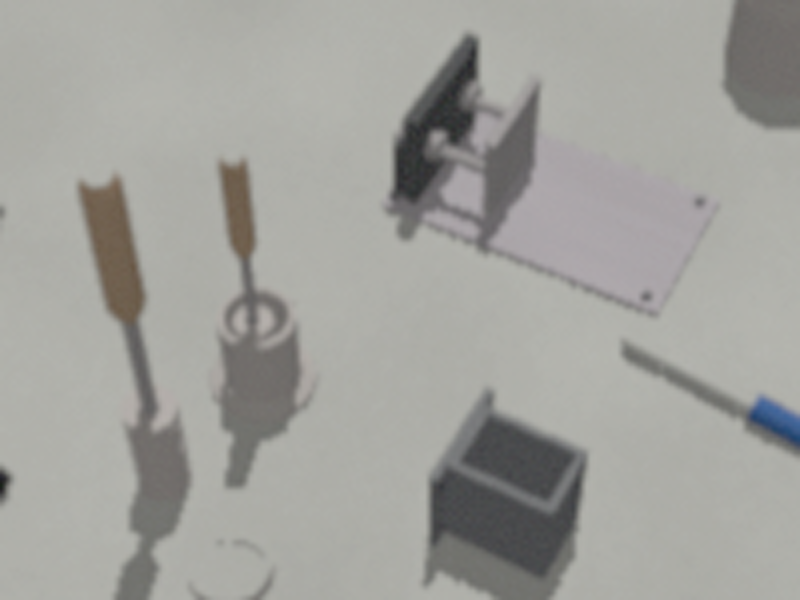

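View pics/t_c.png

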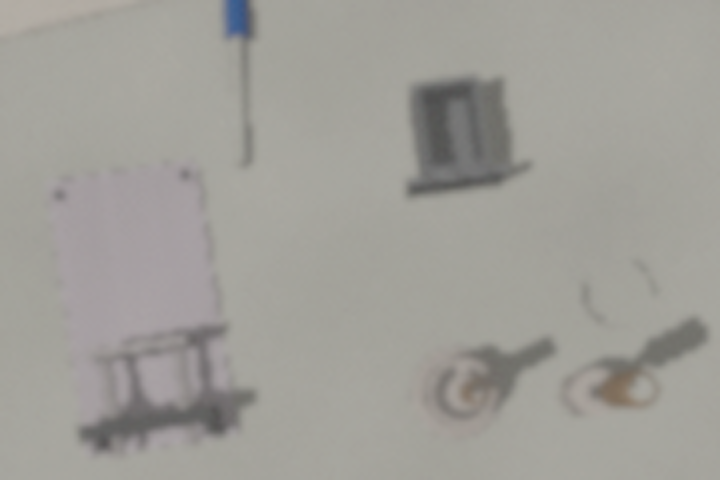

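Run:
```python
from h import *
A={}
for n in("scene","top"):
    A[n]=np.mean([r.camera(n).astype(float) for _ in range(4)],0)
np.savez("pics/avg0.npz",**A)
s,t=A["scene"],A["top"]
crop(s,242,118,338,190,8,"s_f.png");crop(t,172,145,242,225,7,"t_f.png")
crop(s,250,208,305,263,10,"s_k.png");crop(t,258,122,308,162,14,"t_k.png")
```

```text
(no output)
```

View pics/s_f.png

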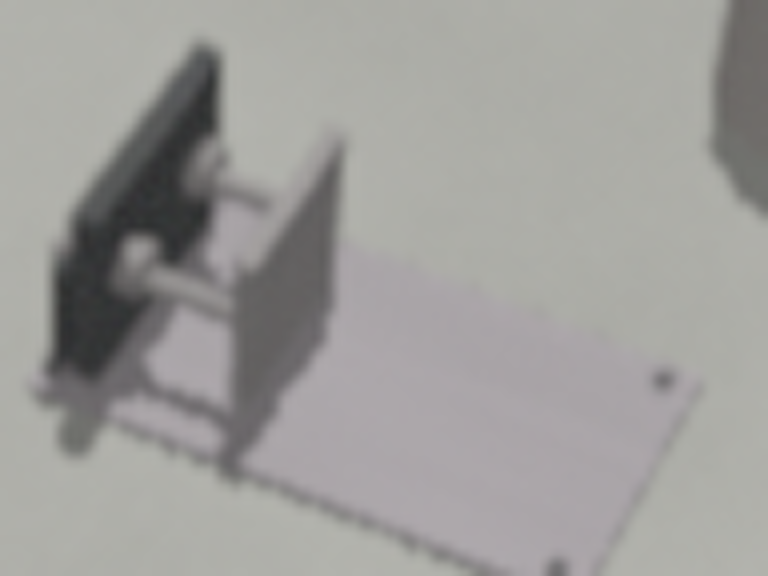

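View pics/t_f.png

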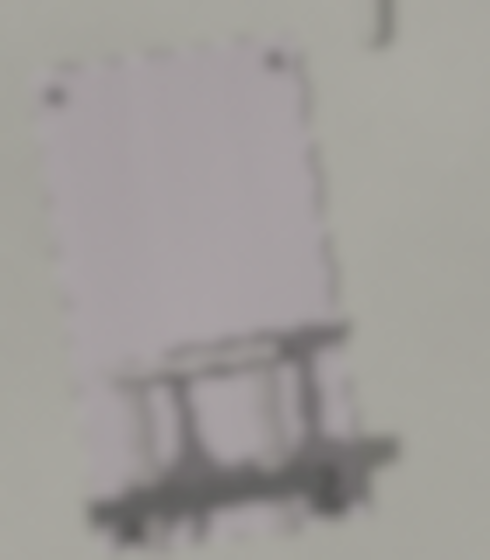

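View pics/s_k.png

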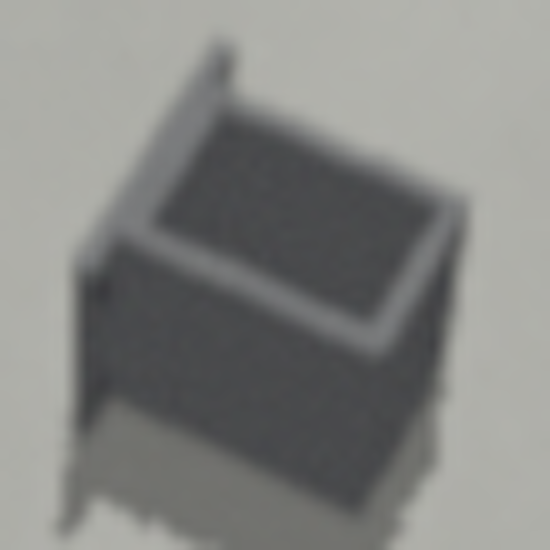

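View pics/t_k.png

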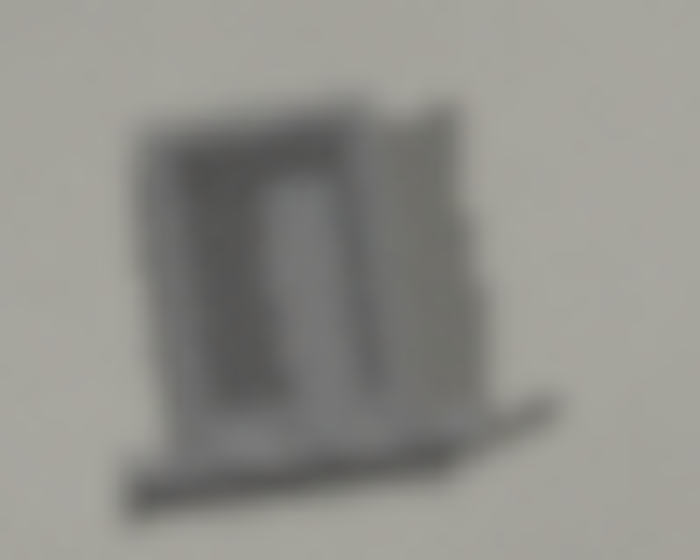

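```bash
cat > fit.py <<'E'
from h import *
def W(p,P):
    P=np.atleast_2d(np.array(P,float))/1000;c,s=np.cos(p[2]),np.sin(p[2])
    return np.c_[p[0]+c*P[:,0]-s*P[:,1],p[1]+s*P[:,0]+c*P[:,1],P[:,2]]
def fit(obs,p0,zoff=0,verbose=True):
    # obs: list (cam, uv, P)
    def f(p): return np.concatenate([(proj(n,W(p,P)+[0,0,zoff])[0]-uv) for n,uv,P in obs])
    s=least_squares(f,p0,loss='soft_l1');
    if verbose:
        for (n,uv,P),e in zip(obs,f(s.x).reshape(-1,2)): print(n,P,np.round(e,2))
    return s.x
def px(n,f,x0,y0,u,v,P): return (n,np.array([x0+(u+.5)/f-.5,y0+(v+.5)/f-.5]),P)
def draw(im,n,p,edges,x0,y0,x1,y1,f,name,g=1.8):
    a=im[y0:y1,x0:x1,::-1]/255;a=(np.clip(a,0,1)**(1/g)*255).astype(np.uint8)
    a=cv2.resize(a,None,fx=f,fy=f,interpolation=cv2.INTER_CUBIC)
    for e,col in edges:
        q=(proj(n,W(p,e))-[x0,y0]+.5)*f-.5
        cv2.polylines(a,[np.round(q*8).astype(np.int32)],False,col,1,cv2.LINE_AA,3)
    cv2.imwrite("pics/"+name,a)
def rect(x0,x1,y0,y1,z): return [(x0,y0,z),(x1,y0,z),(x1,y1,z),(x0,y1,z),(x0,y0,z)]
def rectx(x,y0,y1,z0,z1): return [(x,y0,z0),(x,y1,z0),(x,y1,z1),(x,y0,z1),(x,y0,z0)]
FIX=[(rect(-110,110,-60,60,5),(0,0,255)),(rectx(30,-38,38,8,84),(0,255,0)),(rectx(85,-50,50,5,90),(255,0,0))]
CELL=[(rect(-35,35,-25,25,80),(0,0,255)),(rect(-30,30,-20,20,80),(0,255,255)),(rect(-35,35,-25,25,0),(255,0,0)),(rectx(41,-38,38,0,80),(0,255,0)),(rect(35,41,-38,38,80),(0,255,0))]
E
cat > f1.py <<'E'
from fit import *
A=np.load("pics/avg0.npz");s,t=A["scene"],A["top"]
k=lambda u,v,P:px("scene",10,250,208,u,v,P); kt=lambda u,v,P:px("top",14,258,122,u,v,P)
pc=fit([k(465,200,(-35,-25,80)),k(375,355,(-35,25,80)),k(85,262,(41,38,80)),k(222,42,(41,-38,80)),k(360,512,(-35,25,0)),
 kt(140,130,(-35,-25,80)),kt(370,100,(-35,25,80)),kt(130,515,(41,-38,80))],[.6,0,3.1])
print("cell",pc)
k=lambda u,v,P:px("scene",8,242,118,u,v,P); kt=lambda u,v,P:px("top",7,172,145,u,v,P)
pf=fit([k(700,385,(-110,-60,5)),px("scene",4,150,115,657,314,(-110,60,5)),k(343,135,(30,-38,84)),k(235,460,(30,38,8)),k(325,340,(30,-38,8)),k(240,270,(30,38,84)),
 kt(45,75,(-110,-60,5)),kt(300,45,(-110,60,5)),kt(348,328,(30,38,84)),kt(118,378,(30,-38,84))],[.5,.2,3.1])
print("fix",pf)
np.savez("p0.npz",c=pc,f=pf)
draw(s,"scene",pf,FIX,242,118,338,190,8,"o_sf.png");draw(t,"top",pf,FIX,172,145,242,225,7,"o_tf.png")
draw(s,"scene",pc,CELL,250,208,305,263,10,"o_sk.png");draw(t,"top",pc,CELL,258,122,308,162,14,"o_tk.png")
E
python3 f1.py
```

```text
scene (-35, -25, 80) [-0.13 -0.3 ]
scene (-35, 25, 80) [-0.11  0.08]
scene (41, 38, 80) [-2.41  0.39]
scene (41, -38, 80) [-1.58 -0.71]
scene (-35, 25, 0) [-0.67  0.89]
top (-35, -25, 80) [-1.07 -0.92]
top (-35, 25, 80) [-0.94 -1.2 ]
top (41, -38, 80) [-0.87 -2.7 ]
cell [ 6.87370758e-01 -1.13650758e-03  3.28526335e+00]
scene (-110, -60, 5) [-1.35  0.02]
scene (-110, 60, 5) [-0.66  1.77]
scene (30, -38, 84) [-1.92  2.01]
scene (30, 38, 8) [-0.3  -3.06]
scene (30, -38, 8) [-1.05 -5.43]
scene (30, 38, 84) [-0.03  2.71]
top (-110, -60, 5) [-1.29 -0.55]
top (-110, 60, 5) [-0.18 -3.47]
top (30, 38, 84) [-8.04 -0.14]
top (30, -38, 84) [-0.55 -2.38]
fix [0.55818803 0.22960836 3.32821907]
```

View pics/o_sf.png

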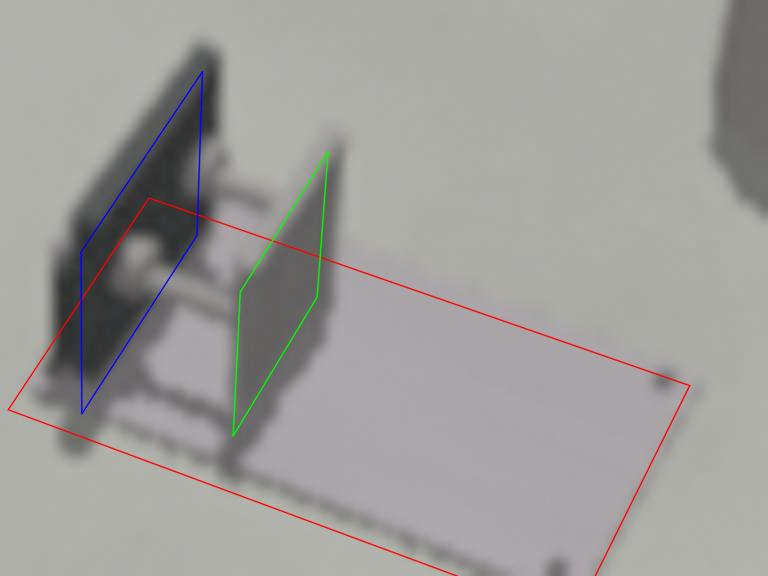

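View pics/o_tf.png

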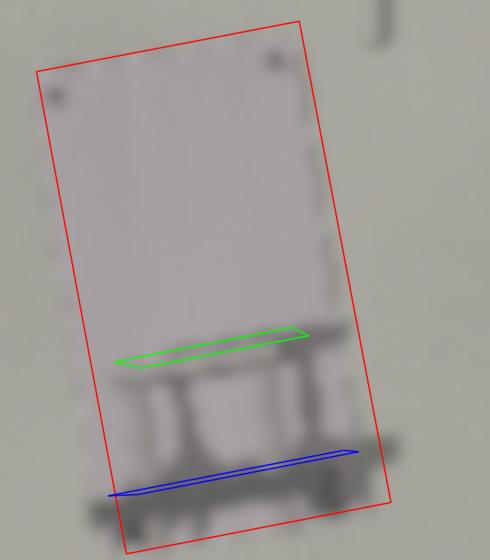

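View pics/o_sk.png

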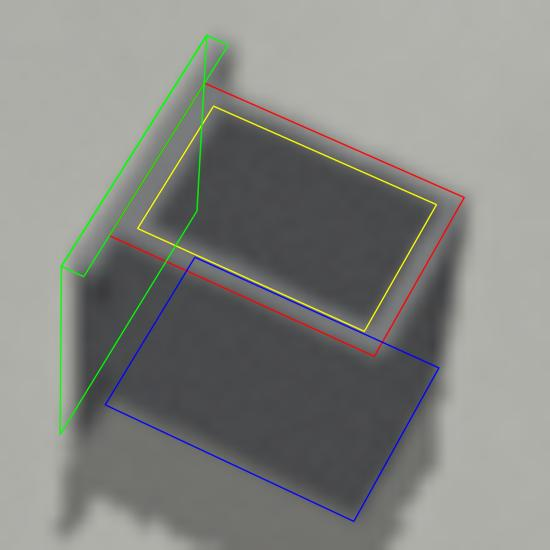

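View pics/o_tk.png

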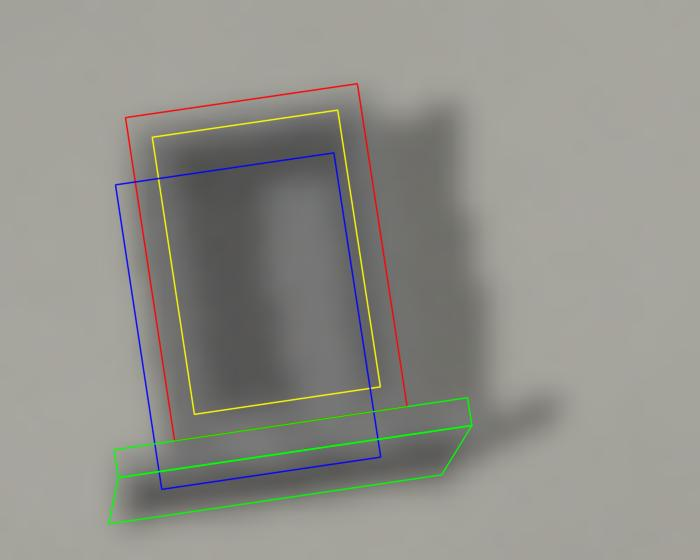

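Run:
```python
from h import *
A=np.load("pics/avg0.npz")
for n,b,f in(("scene",(235,115,345,200),7),("top",(165,140,245,230),6)):
    a=A[n];d=(a[:,:,1]-(a[:,:,0]+a[:,:,2])/2)/a.mean(2)
    x0,y0,x1,y1=b;d=d[y0:y1,x0:x1];print(d.min(),d.max())
    d=np.clip((d+.06)/.12,0,1)*255
    cv2.imwrite(f"pics/col_{n}.png",cv2.resize(d.astype(np.uint8),None,fx=f,fy=f,interpolation=cv2.INTER_CUBIC))
```

```text
-0.09554140127388534 0.10893854748603353
-0.059824902723735404 0.04090909090909091
```

View pics/col_scene.png

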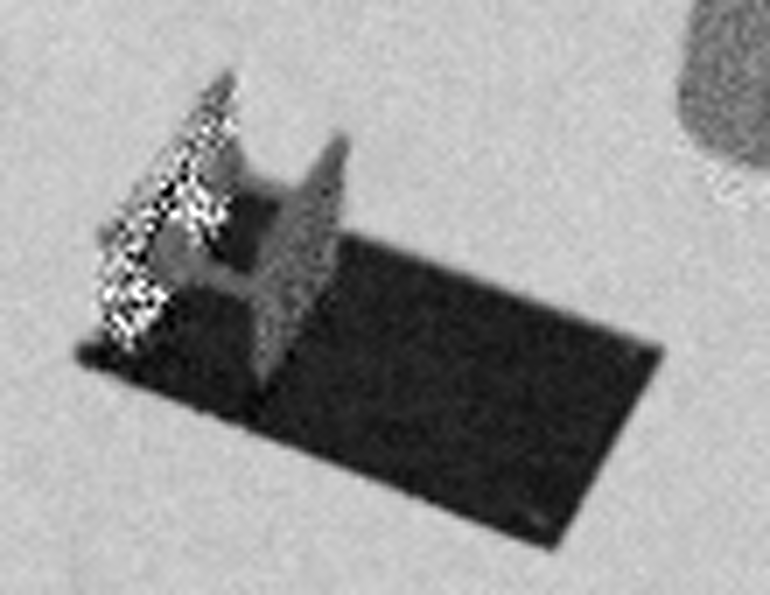

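View pics/col_top.png

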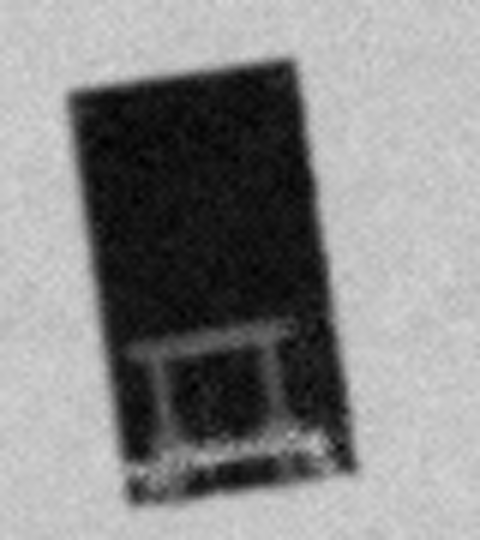

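Run:
```python
from h import *
A=np.load("pics/avg0.npz")
for n,b,f in(("scene",(250,205,306,265),10),("top",(256,122,306,164),12)):
    a=A[n];d=(a[:,:,1]-(a[:,:,0]+a[:,:,2])/2)/a.mean(2)
    x0,y0,x1,y1=b;d=d[y0:y1,x0:x1]
    d=np.clip((d+.03)/.08,0,1)*255
    cv2.imwrite(f"pics/colk_{n}.png",cv2.resize(d.astype(np.uint8),None,fx=f,fy=f,interpolation=cv2.INTER_CUBIC))
```

```text
(no output)
```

View pics/colk_scene.png

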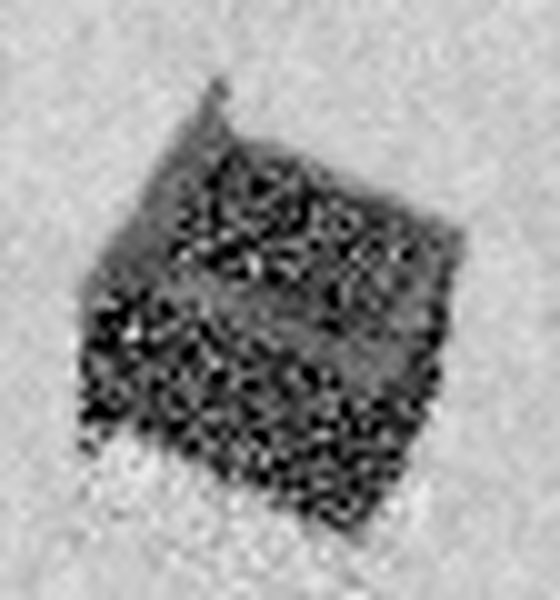

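View pics/colk_top.png

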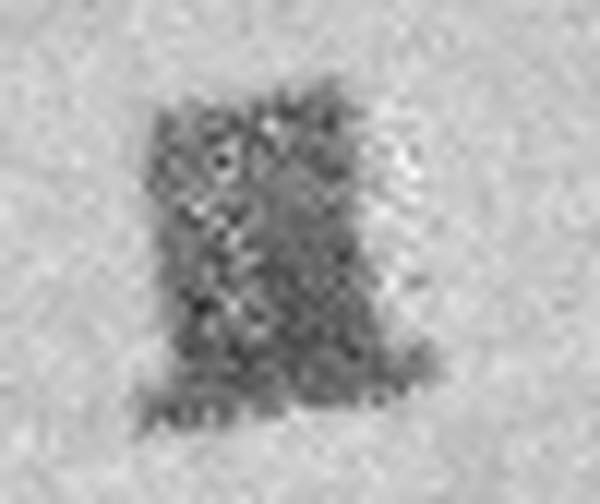

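```bash
cat > sil.py <<'E'
from fit import *
from scipy.optimize import minimize
def hullbox(x0,x1,y0,y1,z0,z1): return [(x,y,z) for x in(x0,x1) for y in(y0,y1) for z in(z0,z1)]
PCELL=[hullbox(-35,35,-25,25,0,80),hullbox(35,41,-38,38,0,80)]
PFIX=[hullbox(-110,110,-60,60,0,5),hullbox(30,38,-38,38,8,84),hullbox(85,93,-50,50,5,90)]
def chroma(a): return (a[:,:,1]-(a[:,:,0]+a[:,:,2])/2)/np.maximum(a.mean(2),8)
def cover(n,p,parts,b,S=8,z=0):
    x0,y0,x1,y1=b;m=np.zeros(((y1-y0)*S,(x1-x0)*S),np.uint8)
    for P in parts:
        q=((proj(n,W(p,P)+[0,0,z])-[x0,y0]+.5)*S-.5)
        h=cv2.convexHull(q.astype(np.float32))
        cv2.fillConvexPoly(m,np.round(h*16).astype(np.int32),255,cv2.LINE_AA,4)
    m=cv2.resize(m,(x1-x0,y1-y0),interpolation=cv2.INTER_AREA)/255.
    return cv2.GaussianBlur(m,(0,0),.6)
def silfit(imgs,p0,parts,boxes,z=0,free=True,masks={}):
    D={}
    for n in imgs:
        x0,y0,x1,y1=boxes[n];a=cv2.GaussianBlur(imgs[n],(0,0),.5);D[n]=chroma(a)[y0:y1,x0:x1]
    def loss(v):
        L=0
        for n in imgs:
            m=cover(n,np.array(v)*[.01,.01,.05]+p0,parts,boxes[n],z=z);w=masks.get(n,np.ones_like(m))
            d=D[n];B=np.c_[np.ones(m.size),m.ravel()]*w.ravel()[:,None]
            c,res,_,_=np.linalg.lstsq(B,d.ravel()*w.ravel(),rcond=None)
            L+=((B@c-d.ravel()*w.ravel())**2).sum()*1e3
        return L
    s=minimize(loss,[0,0,0],method="Nelder-Mead",options=dict(initial_simplex=[[0,0,0],[.5,0,0],[0,.5,0],[0,0,.8]],xatol=1e-3,fatol=1e-6))
    s=minimize(loss,s.x,method="Nelder-Mead",options=dict(initial_simplex=s.x+np.array([[0,0,0],[.2,0,0],[0,.2,0],[0,0,.3]]),xatol=1e-3,fatol=1e-6))
    return p0+s.x*[.01,.01,.05],s.fun
E
cat > f2.py <<'E'
from sil import *
A=np.load("pics/avg0.npz");A={n:A[n] for n in A}
k=lambda u,v,P:px("scene",7,235,115,u,v,P); kt=lambda u,v,P:px("top",6,165,140,u,v,P)
pf=fit([k(663,350,(-110,-60,5)),k(553,548,(-110,60,2.5)),k(80,355,(110,60,4)),kt(70,95,(-110,-60,5)),kt(293,60,(-110,60,5)),kt(355,470,(110,60,5)),kt(130,505,(110,-60,5))],[.55,.23,3.28]);print("fix",pf)
bk={"scene":(248,205,308,265),"top":(256,122,306,164)};bf={"scene":(235,115,345,200),"top":(165,140,245,230)}
pc0=np.array([.687,-.001,3.28])
for sub in(["scene"],["top"],["scene","top"]):
    p,l=silfit({n:A[n] for n in sub},pc0,PCELL,bk);print("cell",sub,np.round(p,4),l)
    q,l=silfit({n:A[n] for n in sub},pf,PFIX,bf);print("fix",sub,np.round(q,4),l)
np.savez("p0.npz",c=p,f=q)
draw(A["scene"],"scene",q,FIX,235,115,345,200,7,"o_sf.png");draw(A["top"],"top",q,FIX,165,140,245,230,6,"o_tf.png")
draw(A["scene"],"scene",p,CELL,250,208,305,263,10,"o_sk.png");draw(A["top"],"top",p,CELL,258,122,308,162,14,"o_tk.png")
E
python3 f2.py
```

```text
scene (-110, -60, 5) [-0.58  0.09]
scene (-110, 60, 2.5) [-0.67  0.91]
scene (110, 60, 4) [-2.32  0.5 ]
top (-110, -60, 5) [-1.23 -0.76]
top (-110, 60, 5) [-0.66 -0.92]
top (110, 60, 5) [-0.15 -0.08]
top (110, -60, 5) [-0.66  0.19]
fix [0.55594098 0.23813699 3.29574392]
cell ['scene'] [6.8930e-01 4.0000e-04 3.3262e+00] 161.93381988820366
fix ['scene'] [0.5578 0.2411 3.3062] 1453.7974589295777
cell ['top'] [ 0.6881 -0.005   3.2733] 33.243786273451484
fix ['top'] [0.5551 0.2361 3.295 ] 498.5078824745537
cell ['scene', 'top'] [ 6.8900e-01 -1.1000e-03  3.3121e+00] 214.7209352510308
fix ['scene', 'top'] [0.5566 0.2382 3.3005] 2260.32648154885
```

```bash
sed -i 's/w=masks.get(n,np.ones_like(m))/w=WT[n]/; s/    D={}/    D={};WT={}/; s/D\[n\]=chroma(a)\[y0:y1,x0:x1\]/D[n]=chroma(a)[y0:y1,x0:x1];WT[n]=np.clip(a.mean(2)[y0:y1,x0:x1]\/150,0.02,1)**1.0/' sil.py; python3 f2.py | grep -v '('
python3 - <<'E'
import cv2,numpy as np
a=[cv2.imread(f"pics/o_{x}.png") for x in("sk","tk","sf","tf")]
def pad(i,w,h):
    s=min(w/i.shape[1],h/i.shape[0]);i=cv2.resize(i,None,fx=s,fy=s);o=np.zeros((h,w,3),np.uint8);o[:i.shape[0],:i.shape[1]]=i;return o
b=[pad(i,400,300) for i in a];cv2.imwrite("pics/o_all.png",np.vstack([np.hstack(b[:2]),np.hstack(b[2:])]))
E
```

```text
fix [0.55594098 0.23813699 3.29574392]
cell ['scene'] [ 6.9010e-01 -8.0000e-04  3.3211e+00] 18.274383873012056
fix ['scene'] [0.5569 0.2409 3.2999] 197.02416050111364
cell ['top'] [ 0.6873 -0.0053  3.2813] 7.349546981726238
fix ['top'] [0.5549 0.2361 3.2934] 123.27083782594603
cell ['scene', 'top'] [ 6.8970e-01 -1.7000e-03  3.3125e+00] 30.959161496401602
fix ['scene', 'top'] [0.5563 0.2384 3.2994] 467.5710908937612
```

View pics/o_all.png

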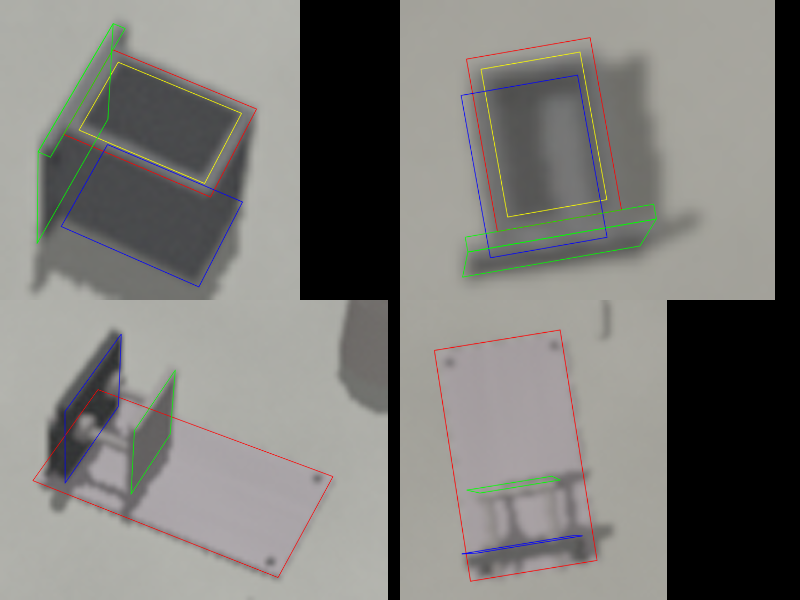

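Run:
```python
from h import *
A=np.load("pics/avg0.npz")
s,t=A["scene"],A["top"]
def wood(a,b):
    x0,y0,x1,y1=b;d=a[y0:y1,x0:x1];m=((d[:,:,0]-d[:,:,2])/np.maximum(d.mean(2),8))
    return m
m=wood(s,(195,145,230,225));print("scene rows, weighted centre col")
w=np.clip(m-.15,0,None)
for i in range(0,45,2):
    if w[i].sum()>.3: print(145+i,round(195+(w[i]*np.arange(35)).sum()/w[i].sum(),2),round(w[i].sum(),2))
m=wood(t,(265,190,300,225));w=np.clip(m-.1,0,None);yy,xx=np.mgrid[190:225,265:300]
print((w*xx).sum()/w.sum(),(w*yy).sum()/w.sum());
for i in range(35):
    if w[i].sum()>.1: print(190+i,(w[i]*np.arange(265,300)).sum()/w[i].sum(),w[i].sum())
crop(t,262,188,302,228,12,"t_b.png");crop(s,190,145,240,225,7,"s_b.png")
for z,uv in((72,(214.1,194.6)),(146,(210.7,178.7)),(216,(208.2,155.4))): print("scene",z,at("scene",uv,z/1e3))
```

```text
scene rows, weighted centre col
157 207.98 2.22
159 208.26 2.68
161 208.48 2.68
163 208.74 2.51
165 209.0 2.49
167 209.21 2.55
169 209.44 2.5
171 209.81 2.57
173 209.93 2.5
175 210.18 2.45
177 210.43 1.74
179 210.66 0.32
280.2448624995111 207.63216959624447
197 278.5677595847071 0.14107869232300319
198 279.1356506121452 0.3372011515637353
199 278.5927729320651 0.4446054326912292
200 279.00172453749707 0.5289995519634583
201 279.01978757102506 0.5715302515261393
202 278.64422812825336 0.5923202358291821
203 279.4165595039665 0.6880422893922857
204 280.57393278401844 1.0085623904291936
205 281.3732183339184 1.4216404625702403
206 281.36242865622097 1.6096248523539414
207 280.8760339779535 1.683587826258605
208 280.9541003109187 1.7797251928966353
209 281.1753951351187 1.7833837878886
210 281.2320279018963 1.4340126359183607
211 280.21592073541365 0.9751027867967269
212 278.90278980100334 0.6684924533097902
213 278.4170546304027 0.5759232891186848
214 278.5830427786676 0.533002133248733
215 279.265652910239 0.5123887634706917
216 278.9964150823451 0.46550723983583087
217 278.7655630580451 0.4175173664614681
218 279.0701401921463 0.24010756457351443
scene 72 [ 0.49276664 -0.00848729  0.072     ]
scene 146 [ 0.4958238  -0.01629199  0.146     ]
scene 216 [ 0.48807956 -0.00729028  0.216     ]
```

View pics/t_b.png

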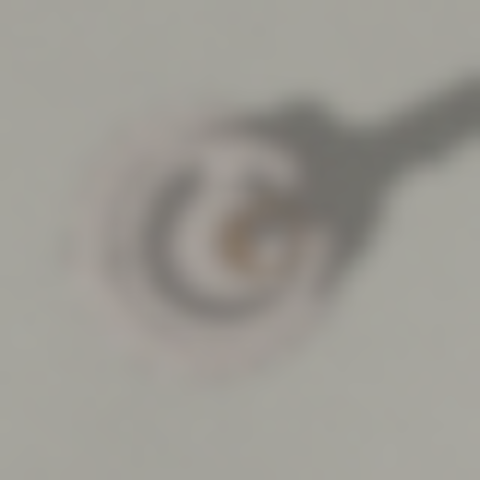

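View pics/s_b.png

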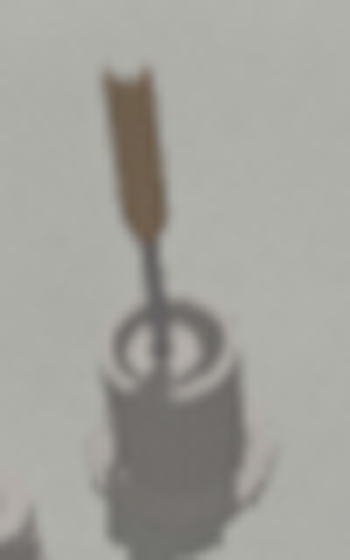

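Run:
```python
from h import *
print("top mid",at("top",(281.5,207.5),.181),"cap",at("top",(283.5,207.8),.216),"stand foot c",at("top",(262+225/12-.5,188+240/12-.5),.0))
print("stand rim/head top",at("top",(262+222/12-.5,188+235/12-.5),.072))
print("scene hand bottom row178.7",at("scene",(210.6,178.7),.146),"mid",at("scene",(209.3,168),.181),"top",at("scene",(207.9,155.5),.216),"cup rim",at("scene",(190+172/7-.5,145+346/7-.5),.072))
for z in(8,70,146,181,216): print(z, proj("scene",[.4925,-.0085,z/1e3])[0],proj("top",[.4925,-.0085,z/1e3])[0])
```

```text
top mid [ 0.48601948 -0.0080851   0.181     ] cap [ 0.48484704 -0.01115722  0.216     ] stand foot c [ 0.48786447 -0.01557147  0.        ]
stand rim/head top [ 0.48838054 -0.01050375  0.072     ]
scene hand bottom row178.7 [ 0.49562923 -0.01643641  0.146     ] mid [ 0.49297258 -0.01363929  0.181     ] top [ 0.48772732 -0.0079413   0.216     ] cup rim [ 0.49130646 -0.00686098  0.072     ]
8 [215.8079234  208.96745849] [278.1309888  206.00056099]
70 [214.07581587 195.02510567] [279.27812526 205.71149751]
146 [211.7306578  176.08932733] [280.84481076 205.31669917]
181 [210.5578021 166.5936304] [281.63453183 205.11768658]
216 [209.31987028 156.55239981] [282.47278956 204.9064381 ]
```

Run:
```python
from h import *
def tri(a,b):
    o1,d1=ray("scene",a);o2,d2=ray("top",b)
    s,_,_,_=np.linalg.lstsq(np.c_[d1,-d2],o2-o1,rcond=None);return o1+d1*s[0],o2+d2*s[1]
print(tri((174.8,159.8),(321,205)))
print(tri((207.9,155.5),(283.5,207.8)))
```

```text
(array([ 0.48742837, -0.10319364,  0.28553269]), array([ 0.4906522 , -0.09982238,  0.28505932]))
(array([ 0.48796278, -0.00816996,  0.21635003]), array([ 0.48484217, -0.01112195,  0.21652074]))
```

Emit:
send_rows:
  rotation:
    - [0, 0, 0]
    - [0, 0, 0]
    - [0, 0, 0]
    - [0, 0, 0]
    - [0, 0, 0]
    - [0, 0, 0]
    - [0, 0, 0]
    - [0, 0, 0]
  delta_pos:
    - [5, 5, 35]
    - [15, 20, 70]
    - [30, 45, 100]
    - [45, 75, 125]
    - [63, 110, 140]
    - [81, 145, 140]
    - [100, 180, 140]
    - [119, 215, 140]
  jaw: [-1, -1, -1, -1, -1, -1, -1, -1]

```text
t: 1.17
tool_pos: [0.2668, -0.391, 0.3521]
tool_rot: [0.001, 0.993, 0.118, 0.0]
force: [0.6, -0.2, -0.5]
gripper_width: 0.999
```

Emit:
send_rows:
  rotation:
    - [0, 0, 0]
    - [0, 0, 0]
    - [0, 0, 0]
    - [0, 0, 0]
    - [0, 0, 0]
    - [0, 0, 0]
    - [0, 0, 0]
    - [0, 0, 0]
  delta_pos:
    - [20, 36, 0]
    - [40, 72, 0]
    - [60, 108, 0]
    - [80, 144, 0]
    - [100, 180, 0]
    - [120, 216, 0]
    - [140, 252, 0]
    - [160, 285, 0]
  jaw: [-0.5, -0.5, -0.5, -0.5, -0.5, -0.5, -0.5, -0.5]

```text
t: 1.83
tool_pos: [0.4267, -0.1052, 0.3518]
tool_rot: [0.0, 0.993, 0.119, 0.001]
force: [0.2, -0.4, -0.9]
gripper_width: 0.751
```

Emit:
send_rows:
  rotation:
    - [0, 0, 0]
    - [0, 0, 0]
    - [0, 0, 0]
    - [0, 0, 0]
    - [0, 0, 0]
    - [0, 0, 0]
    - [0, 0, 0]
    - [0, 0, 0]
  delta_pos:
    - [15, 25, 0]
    - [30, 50, 0]
    - [45, 75, 0]
    - [55, 90, 0]
    - [60, 96, 0]
    - [60, 96, 0]
    - [60, 96, 0]
    - [60, 96, 0]
  jaw: [-0.5, -0.5, -0.5, -0.5, -0.5, -0.5, -0.5, -0.5]

```text
t: 2.5
tool_pos: [0.4857, -0.0124, 0.3512]
tool_rot: [0.0, 0.993, 0.118, -0.0]
force: [-0.5, 0.2, -1.0]
gripper_width: 0.749
```

Run:
```python
from h import *
s=r.sense();print({k:np.round(s[k],4) for k in("t","q","tool_pos","tool_rot","gripper_width")})
a=r.camera("scene");crop(a,130,60,290,260,3,"s1.png")
b=r.camera("top");crop(b,190,140,350,260,5,"t1.png")
```

```text
{'t': np.float64(2.5), 'q': array([-1.1470e-01, -6.8200e-02,  1.7731e+00, -7.0000e-04,  1.4371e+00,
        1.2194e+00]), 'tool_pos': array([ 0.4857, -0.0124,  0.3512]), 'tool_rot': array([ 3.000e-04,  9.930e-01,  1.181e-01, -3.000e-04]), 'gripper_width': np.float64(0.7488)}
```

View pics/s1.png

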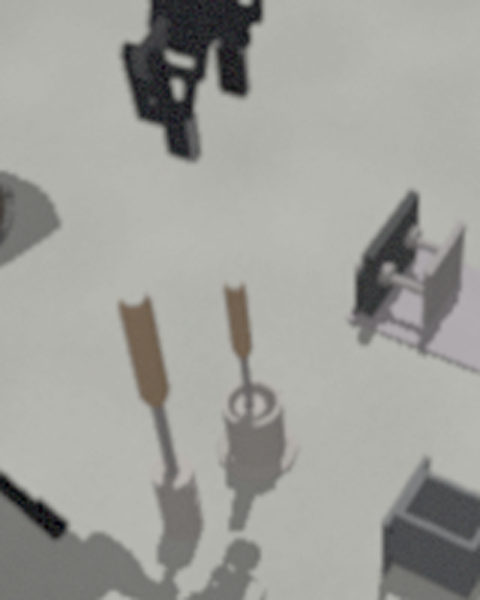

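View pics/t1.png

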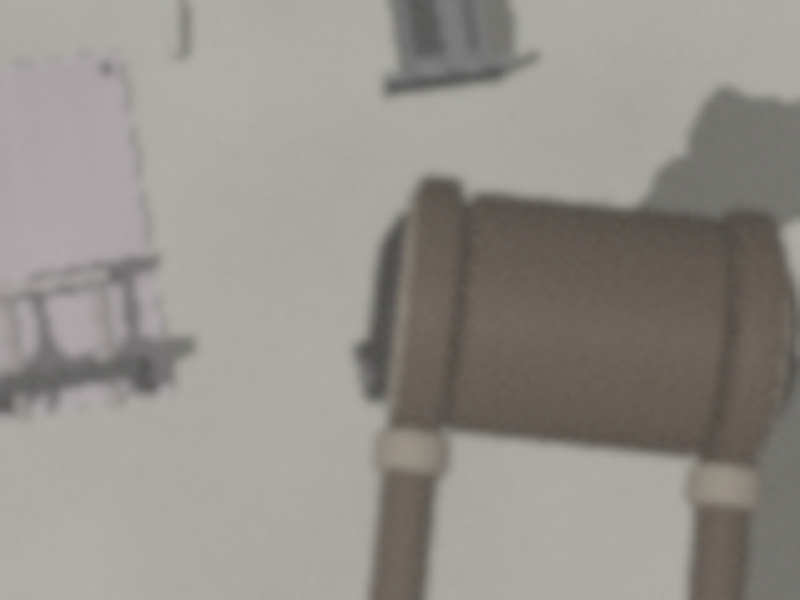

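Run:
```python
from h import *
s=r.sense();p=s["tool_pos"];w,x,y,z=s["tool_rot"];Rm=R.from_quat([x,y,z,w]).as_matrix()
for off in ([0,0,0],[0,.032,-.005],[0,-.032,-.005],[.011,.032,-.005],[-.011,.032,-.005],[0.011,-.032,-.005],[-.011,-.032,-.005]):
    print(off,(proj("scene",p+Rm@off)[0]-[130,60]+.5)*3-.5)
crop(r.camera("scene"),165,60,220,120,10,"s1b.png",2.5)
```

```text
[0, 0, 0] [211.07305663 155.19626083]
[0, 0.032, -0.005] [187.84574557 179.07489433]
[0, -0.032, -0.005] [231.87808644 121.37546891]
[0.011, 0.032, -0.005] [202.48690695 183.46887964]
[-0.011, 0.032, -0.005] [173.30902846 174.71450982]
[0.011, -0.032, -0.005] [246.03808255 125.39357332]
[-0.011, -0.032, -0.005] [217.81348768 117.38753981]
```

View pics/s1b.png

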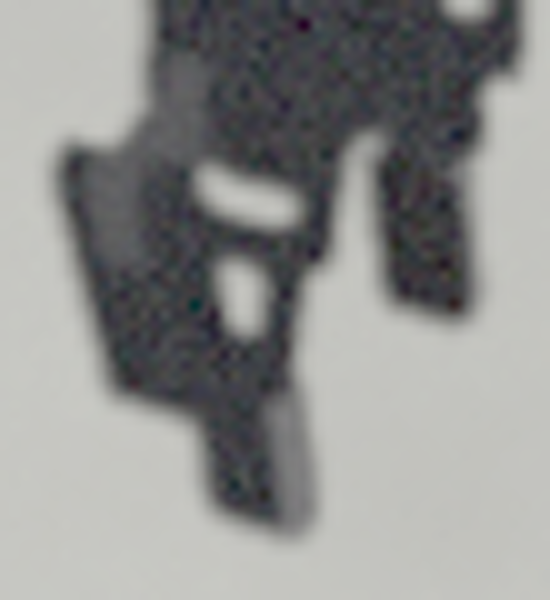

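Run:
```python
from h import *
s=r.sense();p=s["tool_pos"];w,x,y,z=s["tool_rot"];Rm=R.from_quat([x,y,z,w]).as_matrix()
a=r.camera("scene")
img=cv2.resize((np.clip(a[60:120,165:220,::-1]/255.,0,1)**.4*255).astype(np.uint8),None,fx=10,fy=10,interpolation=cv2.INTER_CUBIC)
for dz,c in((0,(0,0,255)),(-.0187,(0,255,0)),(-.0317,(255,0,0)),(-.0727,(0,255,255))):
    for yy in(.032,.046,-.032,-.046):
        q=(proj("scene",[p+Rm@[xx,yy,dz] for xx in(-.011,.011)])-[165,60]+.5)*10-.5
        cv2.line(img,tuple(int(v) for v in q[0]),tuple(int(v) for v in q[1]),c,1)
cv2.imwrite("pics/s1c.png",img)
```

```text
(no output)
```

View pics/s1c.png

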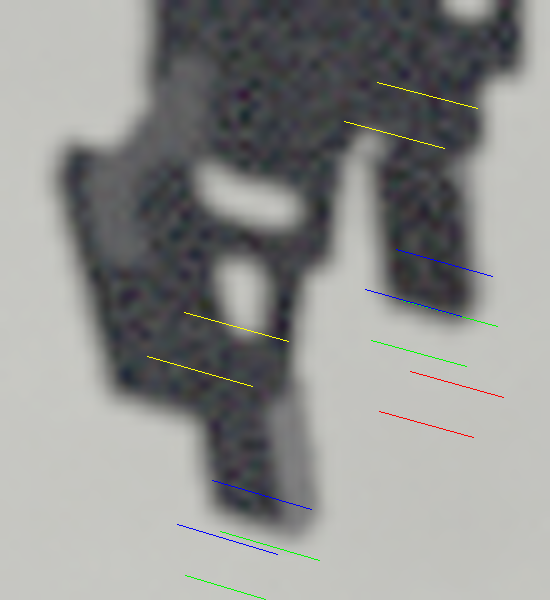

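Emit:
send_rows:
  rotation:
    - [0, 0, 0]
    - [0, 0, 0]
    - [0, 0, 0]
    - [0, 0, 0]
    - [0, 0, 0]
    - [0, 0, 0]
    - [0, 0, 0]
    - [0, 0, 0]
  delta_pos:
    - [0, 1, -20]
    - [1, 2, -50]
    - [1, 2, -85]
    - [1, 2, -120]
    - [1, 2, -150]
    - [1, 2, -172]
    - [1, 2, -182]
    - [1, 2, -185]
  jaw: [-0.5, -0.5, -0.5, -0.5, -0.5, -0.5, -0.5, -0.5]

```text
t: 3.37
tool_pos: [0.4854, -0.0097, 0.1642]
tool_rot: [-0.0, 0.993, 0.118, -0.002]
force: [0.3, -0.3, -0.1]
gripper_width: 0.748
```

Run:
```python
from h import *
s=r.sense();print({k:np.round(s[k],4) for k in("t","force","tool_pos","gripper_width")})
a=r.camera("scene");crop(a,150,100,260,230,5,"s2.png")
```

```text
{'t': np.float64(3.3667), 'force': array([ 0.3084, -0.3345, -0.1386]), 'tool_pos': array([ 0.4854, -0.0097,  0.1642]), 'gripper_width': np.float64(0.7482)}
```

View pics/s2.png

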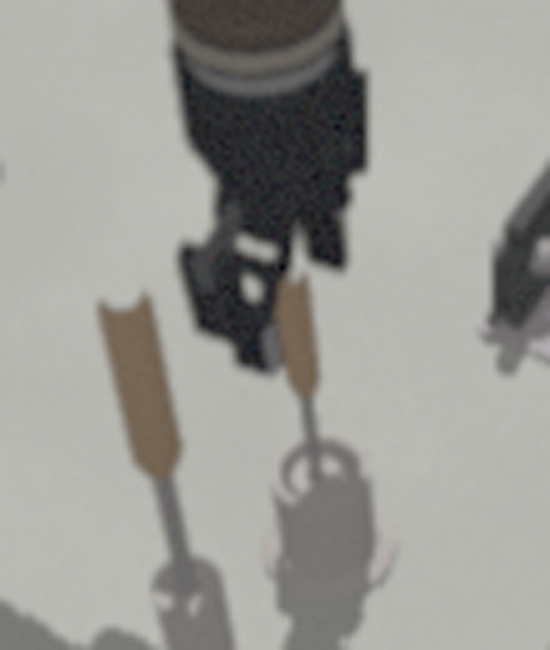

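Emit:
send_rows:
  rotation:
    - [0, 0, 0]
    - [0, 0, 0]
    - [0, 0, 0]
    - [0, 0, 0]
    - [0, 0, 0]
    - [0, 0, 0]
    - [0, 0, 0]
    - [0, 0, 0]
  delta_pos:
    - [1, 0, 0]
    - [1, 0, 0]
    - [1, 0, 0]
    - [1, 0, 0]
    - [1, 0, 0]
    - [1, 0, 0]
    - [1, 0, 0]
    - [1, 0, 0]
  jaw: [1, 1, 1, 1, 1, 1, 1, 1]
  force: 40

```text
t: 4.08
tool_pos: [0.4897, -0.0096, 0.168]
tool_rot: [0.0, 0.993, 0.119, 0.002]
force: [0.1, -0.3, 6.0]
gripper_width: 0.192
```

Run:
```python
from h import *
s=r.sense();print({k:np.round(s[k],4) for k in("t","force","tool_pos","gripper_width")})
a=r.camera("scene");crop(a,150,100,260,230,5,"s3.png")
```

```text
{'t': np.float64(4.0833), 'force': array([ 0.0795, -0.3412,  6.0061]), 'tool_pos': array([ 0.4897, -0.0096,  0.168 ]), 'gripper_width': np.float64(0.1916)}
```

View pics/s3.png

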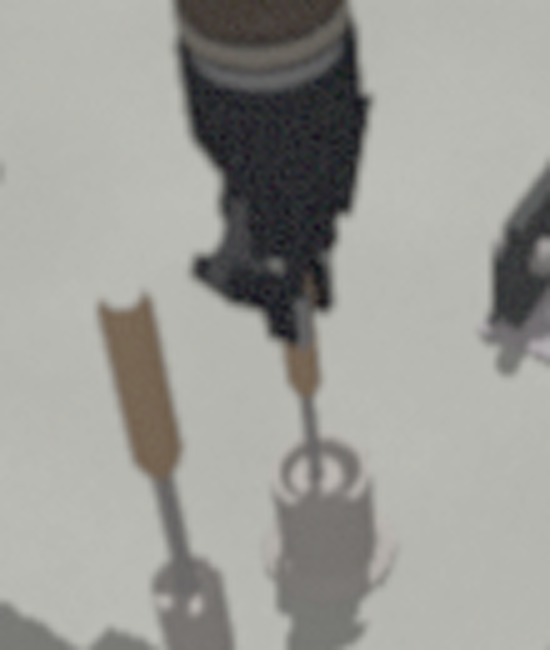

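Run:
```python
from h import *
s=r.sense();p=s["tool_pos"];w,x,y,z=s["tool_rot"];Rm=R.from_quat([x,y,z,w]).as_matrix()
a=r.camera("scene")
x0,y0,x1,y1=185,135,230,205
img=cv2.resize((np.clip(a[y0:y1,x0:x1,::-1]/255.,0,1)**.4*255).astype(np.uint8),None,fx=8,fy=8,interpolation=cv2.INTER_CUBIC)
P=lambda q:(proj("scene",q)-[x0,y0]+.5)*8-.5
for dz,c in((0,(0,0,255)),(-.0187,(0,255,0)),(-.0317,(255,0,0))):
    for yy in(.009,.02,-.009):
        q=P([p+Rm@[xx,yy,dz] for xx in(-.011,.011)])
        cv2.line(img,tuple(int(v) for v in q[0]),tuple(int(v) for v in q[1]),c,1)
for zz in(.008,.07,.139,.146,.216,.223):
    q=P([[p[0]-.009,p[1],zz],[p[0]+.009,p[1],zz]]);cv2.line(img,tuple(int(v) for v in q[0]),tuple(int(v) for v in q[1]),(255,0,255),1)
cv2.imwrite("pics/s3c.png",img)
```

```text
(no output)
```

View pics/s3c.png

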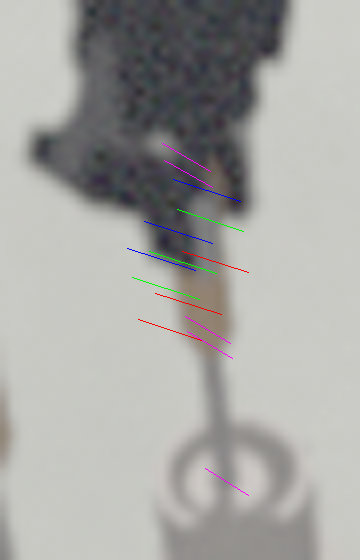

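Emit:
send_rows:
  rotation:
    - [0, 0, 0]
    - [0, 0, 0]
    - [0, 0, 0]
    - [0, 0, 0]
    - [0, 0, 0]
    - [0, 0, 0]
    - [0, 0, 0]
    - [0, 0, 0]
  delta_pos:
    - [0, 0, 6]
    - [0, 0, 20]
    - [0, 0, 42]
    - [0, 0, 66]
    - [0, 0, 90]
    - [0, 0, 110]
    - [0, 0, 122]
    - [0, 0, 125]
  jaw: [1, 1, 1, 1, 1, 1, 1, 1]

```text
t: 4.85
tool_pos: [0.4894, -0.0095, 0.2938]
tool_rot: [0.0, 0.993, 0.119, 0.002]
force: [0.2, -0.5, -0.8]
gripper_width: 0.195
```

Emit:
send_rows:
  rotation:
    - [0, 0, 0]
    - [0, 0, 0]
    - [0, 0, 0]
    - [0, 0, 0]
    - [0, 0, 0]
    - [0, 0, 0]
    - [0, 0, 0]
    - [0, 0, 0]
  delta_pos:
    - [10, 0, 0]
    - [35, 1, 0]
    - [70, 2, 0]
    - [105, 3, 0]
    - [140, 4, 0]
    - [172, 5, 0]
    - [193, 6, 0]
    - [200, 6, 0]
  jaw: [1, 1, 1, 1, 1, 1, 1, 1]

```text
t: 5.52
tool_pos: [0.6903, -0.0032, 0.2871]
tool_rot: [-0.0, 0.993, 0.119, -0.002]
force: [0.1, -0.5, -1.6]
gripper_width: 0.197
```

Run:
```python
from h import *
s=r.sense();print({k:np.round(s[k],4) for k in("t","force","tool_pos","gripper_width")})
A={n:np.mean([r.camera(n).astype(float) for _ in range(2)],0) for n in("scene","top")}
np.savez("pics/avg1.npz",**A)
crop(A["scene"],240,120,320,270,4,"s4.png");crop(A["top"],240,100,340,175,6,"t4.png")
print(at("top",(280,143),.08))
```

```text
{'t': np.float64(5.5167), 'force': array([ 0.1151, -0.52  , -1.5982]), 'tool_pos': array([ 0.6903, -0.0032,  0.2871]), 'gripper_width': np.float64(0.1971)}
[ 0.67897535 -0.01146149  0.08      ]
```

View pics/s4.png

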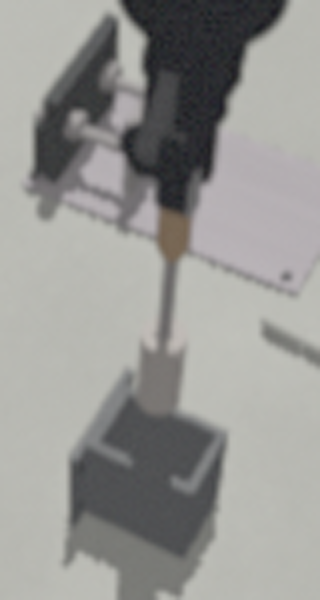

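View pics/t4.png

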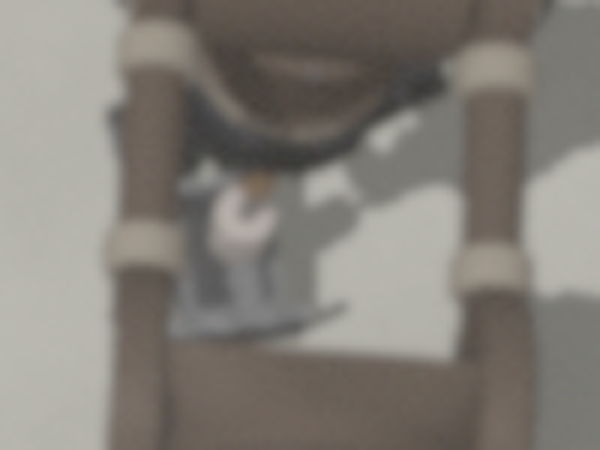

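Run:
```python
from h import *
sp=lambda u,v:(240+(u+.5)/4-.5,120+(v+.5)/4-.5)
tp=lambda u,v:(240+(u+.5)/6-.5,100+(v+.5)/6-.5)
print("scene head bottom",at("scene",sp(158,406),.131)," head top",at("scene",sp(165,340),.193),"handle bot",at("scene",sp(173,256),.266))
for z in(.131,.16,.193): print("top",z,at("top",tp(242,222),z))
P0=np.load("p0.npz")
for x,y in((.688,-.003),(.688,-.007),(.69,0.001)):
    for z in(.131,.193,.266):
        u=(proj("scene",[x,y,z])[0]-[240,120]+.5)*4-.5;v=(proj("top",[x,y,z])[0]-[240,100]+.5)*6-.5
        print((x,y,z),u.round(1),v.round(1))
```

```text
scene head bottom [ 0.69327191 -0.01041604  0.131     ]  head top [ 0.69307151 -0.00877334  0.193     ] handle bot [ 0.69357507 -0.00905512  0.266     ]
top 0.131 [ 0.68925573 -0.00826946  0.131     ]
top 0.16 [ 0.68415163 -0.00651065  0.16      ]
top 0.193 [ 0.67834352 -0.00450926  0.193     ]
(0.688, -0.003, 0.131) [157.7 392.8] [231.  224.6]
(0.688, -0.003, 0.193) [163.3 328.6] [238.5 200.8]
(0.688, -0.003, 0.266) [170.6 243.5] [248.5 169.4]
(0.688, -0.007, 0.131) [153.8 397.4] [239.4 224.6]
(0.688, -0.007, 0.193) [159.1 333.4] [247.3 200.8]
(0.688, -0.007, 0.266) [166.2 248.4] [257.9 169.4]
(0.69, 0.001, 0.131) [164.5 389.8] [222.6 220.5]
(0.69, 0.001, 0.193) [170.4 325.6] [229.6 196.5]
(0.69, 0.001, 0.266) [178.2 240.4] [239.  164.8]
```

Run:
```python
from h import *
for i in range(3):
    s=r.sense();print({k:np.round(s[k],4) for k in("t","force","tool_pos","q")});r.camera("scene")
```

```text
{'t': np.float64(5.7167), 'force': array([-0.1195,  0.1815,  0.2145]), 'tool_pos': array([ 0.6867, -0.0034,  0.2894]), 'q': array([-6.8300e-02,  3.7570e-01,  1.3863e+00, -1.0000e-04,  1.3836e+00,
        1.2647e+00])}
{'t': np.float64(5.7667), 'force': array([-0.4862, -0.8463, -0.354 ]), 'tool_pos': array([ 0.6867, -0.0034,  0.2902]), 'q': array([-6.8300e-02,  3.7430e-01,  1.3866e+00, -1.0000e-04,  1.3835e+00,
        1.2648e+00])}
{'t': np.float64(5.8167), 'force': array([-0.6497,  0.0315, -1.0915]), 'tool_pos': array([ 0.6868, -0.0034,  0.2909]), 'q': array([-6.8300e-02,  3.7350e-01,  1.3864e+00, -1.0000e-04,  1.3833e+00,
        1.2648e+00])}
```

Emit:
send_rows:
  rotation:
    - [0, 0, 0]
    - [0, 0, 0]
    - [0, 0, 0]
    - [0, 0, 0]
    - [0, 0, 0]
    - [0, 0, 0]
    - [0, 0, 0]
    - [0, 0, 0]
  delta_pos:
    - [1, 0, -5]
    - [1, 1, -15]
    - [1, 1, -28]
    - [1, 1, -41]
    - [1, 1, -52]
    - [1, 1, -60]
    - [1, 1, -64]
    - [1, 1, -65]
  jaw: [1, 1, 1, 1, 1, 1, 1, 1]

```text
t: 6.53
tool_pos: [0.6883, -0.0024, 0.2242]
tool_rot: [-0.0, 0.993, 0.119, -0.001]
force: [0.3, 0.0, -1.1]
gripper_width: 0.199
```

Run:
```python
from h import *
s=r.sense();print({k:np.round(s[k],4) for k in("t","force","ft_torque","tool_pos","gripper_width")})
A={n:np.mean([r.camera(n).astype(float) for _ in range(2)],0) for n in("scene","top")}
crop(A["scene"],240,150,320,270,5,"s5.png");crop(A["top"],240,100,340,175,6,"t5.png")
```

```text
{'t': np.float64(6.5333), 'force': array([ 0.2986,  0.0173, -1.1102]), 'ft_torque': array([ 0.0441, -0.0171, -0.0387]), 'tool_pos': array([ 0.6883, -0.0024,  0.2242]), 'gripper_width': np.float64(0.1995)}
```

View pics/s5.png

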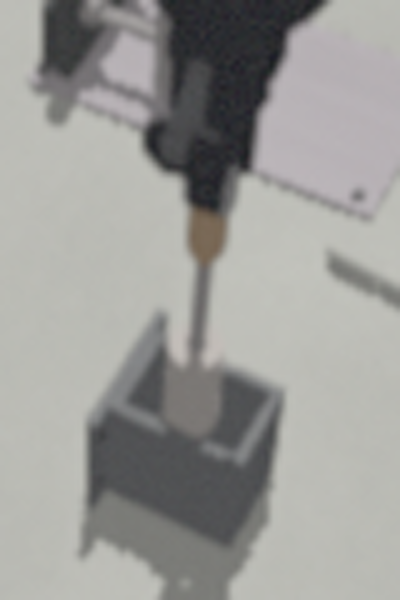

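View pics/t5.png

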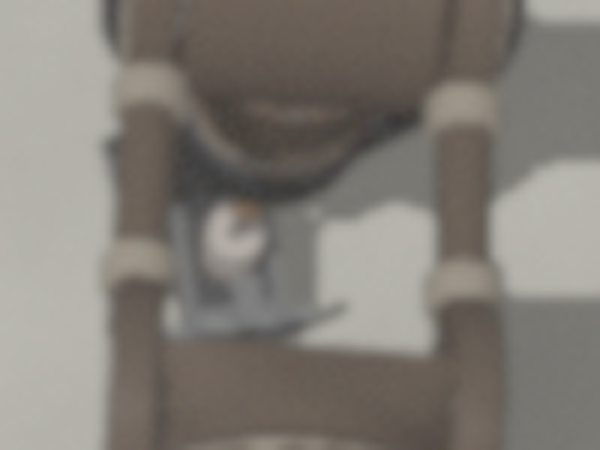

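```bash
cat > ov.py <<'E'
from fit import *
def ov(im,n,b,f,name,cell,bx,by,tip,g=2.2,cyl=True):
    x0,y0,x1,y1=b;a=(np.clip(im[y0:y1,x0:x1,::-1]/255.,0,1)**(1/g)*255).astype(np.uint8)
    a=cv2.resize(a,None,fx=f,fy=f,interpolation=cv2.INTER_CUBIC)
    Q=lambda P:np.round(((proj(n,P)-[x0,y0]+.5)*f-.5)*8).astype(np.int32)
    for e,c in CELL: cv2.polylines(a,[Q(W(cell,e))],False,c,1,cv2.LINE_AA,3)
    th=np.linspace(0,2*np.pi,40)
    for z,rr in((0,.013),(.062,.013),(.138,.009),(.208,.009)):
        cv2.polylines(a,[Q(np.c_[bx+rr*np.cos(th),by+rr*np.sin(th),0*th+tip+z])],False,(255,0,255),1,cv2.LINE_AA,3)
    cv2.imwrite("pics/"+name,a)
E
python3 - <<'E'
from ov import *
A={n:np.mean([r.camera(n).astype(float) for _ in range(2)],0) for n in("scene","top")}
ov(A["scene"],"scene",(240,150,320,270),5,"s5o.png",[.690,-.001,3.30],.688,-.0025,.066)
ov(A["top"],"top",(255,100,315,175),8,"t5o.png",[.6873,-.0053,3.29],.687,-.0055,.066)
print(r.sense()["tool_pos"])
E
```

```text
[ 0.68962083 -0.00245286  0.22708636]
```

View pics/s5o.png

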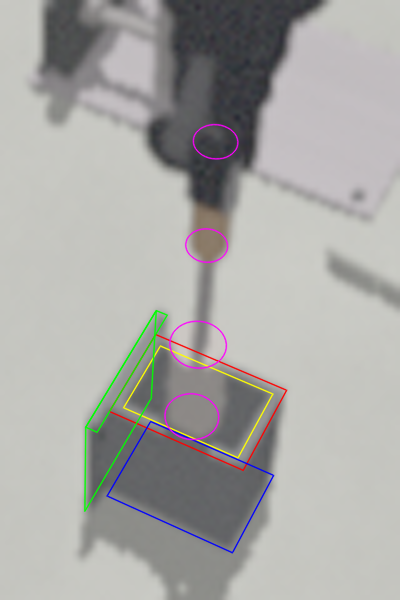

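View pics/t5o.png

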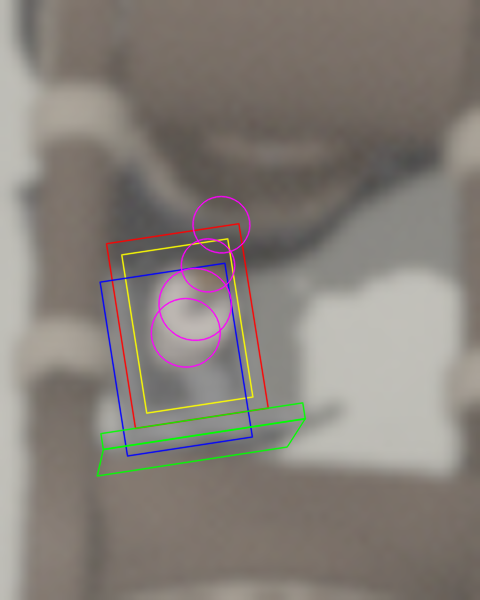

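Emit:
send_rows:
  rotation:
    - [0, 0, 0]
    - [0, 0, 0]
    - [0, 0, 0]
    - [0, 0, 0]
    - [0, 0, 0]
    - [0, 0, 0]
    - [0, 0, 0]
    - [0, 0, 0]
  delta_pos:
    - [0, 1, -2]
    - [0, 2, -6]
    - [0, 2, -12]
    - [0, 2, -19]
    - [0, 2, -25]
    - [0, 2, -28]
    - [0, 2, -30]
    - [0, 2, -30]
  jaw: [1, 1, 1, 1, 1, 1, 1, 1]

```text
t: 7.6
tool_pos: [0.6887, -0.0004, 0.1952]
tool_rot: [-0.0, 0.993, 0.119, -0.001]
force: [0.1, 0.6, -0.5]
gripper_width: 0.198
```

Run:
```python
from ov import *
s=r.sense();print({k:np.round(s[k],4) for k in("t","force","ft_torque","tool_pos","gripper_width")})
A={n:np.mean([r.camera(n).astype(float) for _ in range(2)],0) for n in("scene","top")}
crop(A["scene"],250,190,310,260,8,"s6.png",2.2);crop(A["top"],255,100,315,165,9,"t6.png",2.2)
```

```text
{'t': np.float64(7.6), 'force': array([ 0.1212,  0.572 , -0.488 ]), 'ft_torque': array([0.0164, 0.0105, 0.0024]), 'tool_pos': array([ 6.887e-01, -4.000e-04,  1.952e-01]), 'gripper_width': np.float64(0.1983)}
```

View pics/s6.png

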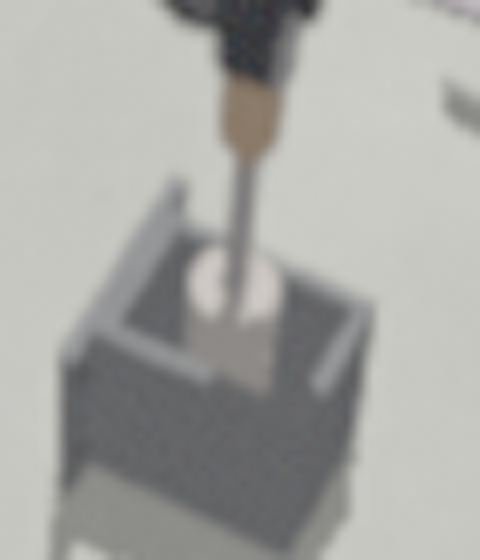

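View pics/t6.png

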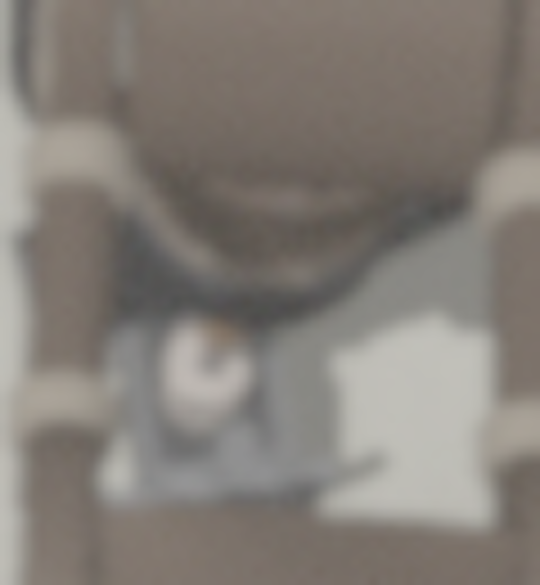

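Emit:
send_rows:
  rotation:
    - [0, 0, 0]
    - [0, 0, 0]
    - [0, 0, 0]
    - [0, 0, 0]
    - [0, 0, 0]
    - [0, 0, 0]
    - [0, 0, 0]
    - [0, 0, 0]
  delta_pos:
    - [0, 0, -5]
    - [0, 0, -12]
    - [0, 0, -19]
    - [0, 0, -24]
    - [0, 0, -26]
    - [0, 0, -26]
    - [0, 0, -26]
    - [0, 0, -26]
  jaw: [1, 1, 1, 1, 1, 1, 1, 1]

```text
t: 8.47
tool_pos: [0.6895, -0.0004, 0.1706]
tool_rot: [0.0, 0.993, 0.119, 0.0]
force: [0.1, 0.5, -0.0]
gripper_width: 0.196
```

Emit:
send_rows:
  rotation:
    - [0, 0, 0]
    - [0, 0, 0]
    - [0, 0, 0]
    - [0, 0, 0]
    - [0, 0, 0]
    - [0, 0, 0]
    - [0, 0, 0]
    - [0, 0, 0]
  delta_pos:
    - [0, 0, 6]
    - [0, 0, 18]
    - [0, 0, 32]
    - [0, 0, 46]
    - [0, 0, 58]
    - [0, 0, 64]
    - [0, 0, 66]
    - [0, 0, 66]
  jaw: [1, 1, 1, 1, 1, 1, 1, 1]

```text
t: 9.13
tool_pos: [0.6897, -0.0004, 0.2377]
tool_rot: [0.0, 0.993, 0.119, 0.001]
force: [0.7, 0.5, -0.7]
gripper_width: 0.193
```

Emit:
send_rows:
  rotation:
    - [0, 0, 0]
    - [0, 0, 0]
    - [0, 0, 0]
    - [0, 0, 0]
    - [0, 0, 0]
    - [0, 0, 0]
    - [0, 0, 0]
    - [0, 0, 0]
  delta_pos:
    - [0, 0, -6]
    - [0, 0, -18]
    - [0, 0, -32]
    - [0, 0, -46]
    - [0, 0, -58]
    - [0, 0, -65]
    - [0, 0, -67]
    - [0, 0, -67]
  jaw: [1, 1, 1, 1, 1, 1, 1, 1]

```text
t: 9.8
tool_pos: [0.6884, -0.0004, 0.1676]
tool_rot: [-0.0, 0.993, 0.119, -0.001]
force: [-0.8, -0.1, -1.0]
gripper_width: 0.193
```

Emit:
send_rows:
  rotation:
    - [0, 0, 0]
    - [0, 0, 0]
    - [0, 0, 0]
    - [0, 0, 0]
    - [0, 0, 0]
    - [0, 0, 0]
    - [0, 0, 0]
    - [0, 0, 0]
  delta_pos:
    - [0, 0, 6]
    - [0, 0, 18]
    - [0, 0, 32]
    - [0, 0, 46]
    - [0, 0, 58]
    - [0, 0, 65]
    - [0, 0, 67]
    - [0, 0, 67]
  jaw: [1, 1, 1, 1, 1, 1, 1, 1]

```text
t: 10.47
tool_pos: [0.6899, -0.0005, 0.238]
tool_rot: [0.0, 0.993, 0.119, 0.001]
force: [-0.3, 0.3, -2.0]
gripper_width: 0.194
```

Emit:
send_rows:
  rotation:
    - [0, 0, 0]
    - [0, 0, 0]
    - [0, 0, 0]
    - [0, 0, 0]
    - [0, 0, 0]
    - [0, 0, 0]
    - [0, 0, 0]
    - [0, 0, 0]
  delta_pos:
    - [0, 0, -6]
    - [0, 0, -18]
    - [0, 0, -32]
    - [0, 0, -46]
    - [0, 0, -58]
    - [0, 0, -65]
    - [0, 0, -67]
    - [0, 0, -67]
  jaw: [1, 1, 1, 1, 1, 1, 1, 1]

```text
t: 11.13
tool_pos: [0.6884, -0.0004, 0.1676]
tool_rot: [-0.0, 0.993, 0.119, -0.001]
force: [0.2, 0.5, -0.2]
gripper_width: 0.196
```

Emit:
send_rows:
  rotation:
    - [0, 0, 0]
    - [0, 0, 0]
    - [0, 0, 0]
    - [0, 0, 0]
    - [0, 0, 0]
    - [0, 0, 0]
    - [0, 0, 0]
    - [0, 0, 0]
  delta_pos:
    - [0, 0, 6]
    - [0, 0, 18]
    - [0, 0, 32]
    - [0, 0, 46]
    - [0, 0, 58]
    - [0, 0, 65]
    - [0, 0, 67]
    - [0, 0, 67]
  jaw: [1, 1, 1, 1, 1, 1, 1, 1]

```text
t: 11.8
tool_pos: [0.6899, -0.0005, 0.238]
tool_rot: [0.0, 0.993, 0.119, 0.001]
force: [0.1, -0.1, -0.5]
gripper_width: 0.193
```

Emit:
send_rows:
  rotation:
    - [0, 0, 0]
    - [0, 0, 0]
    - [0, 0, 0]
    - [0, 0, 0]
    - [0, 0, 0]
    - [0, 0, 0]
    - [0, 0, 0]
    - [0, 0, 0]
  delta_pos:
    - [0, 0, -6]
    - [0, 0, -18]
    - [0, 0, -32]
    - [0, 0, -46]
    - [0, 0, -58]
    - [0, 0, -65]
    - [0, 0, -68]
    - [0, 0, -68]
  jaw: [1, 1, 1, 1, 1, 1, 1, 1]

```text
t: 12.47
tool_pos: [0.6885, -0.0004, 0.1667]
tool_rot: [-0.0, 0.993, 0.119, -0.001]
force: [0.7, -0.3, -0.8]
gripper_width: 0.193
```

Emit:
send_rows:
  rotation:
    - [0, 0, 0]
    - [0, 0, 0]
    - [0, 0, 0]
    - [0, 0, 0]
    - [0, 0, 0]
    - [0, 0, 0]
    - [0, 0, 0]
    - [0, 0, 0]
  delta_pos:
    - [0, 0, 8]
    - [0, 0, 24]
    - [0, 0, 44]
    - [0, 0, 66]
    - [0, 0, 88]
    - [0, 0, 106]
    - [0, 0, 119]
    - [0, 0, 123]
  jaw: [1, 1, 1, 1, 1, 1, 1, 1]

```text
t: 13.13
tool_pos: [0.6913, -0.0006, 0.2965]
tool_rot: [0.001, 0.993, 0.119, 0.004]
force: [0.7, -1.3, -0.0]
gripper_width: 0.193
```

Run:
```python
from h import *
s=r.sense();print({k:np.round(s[k],4) for k in("t","force","ft_torque","tool_pos","gripper_width")})
A={n:np.mean([r.camera(n).astype(float) for _ in range(1)],0) for n in("scene","top")}
crop(A["scene"],180,120,340,270,4,"s7.png",2.2)
```

```text
{'t': np.float64(13.1333), 'force': array([ 0.7139, -1.2709, -0.0495]), 'ft_torque': array([ 0.0184, -0.0051, -0.0132]), 'tool_pos': array([ 6.913e-01, -6.000e-04,  2.965e-01]), 'gripper_width': np.float64(0.1928)}
```

View pics/s7.png

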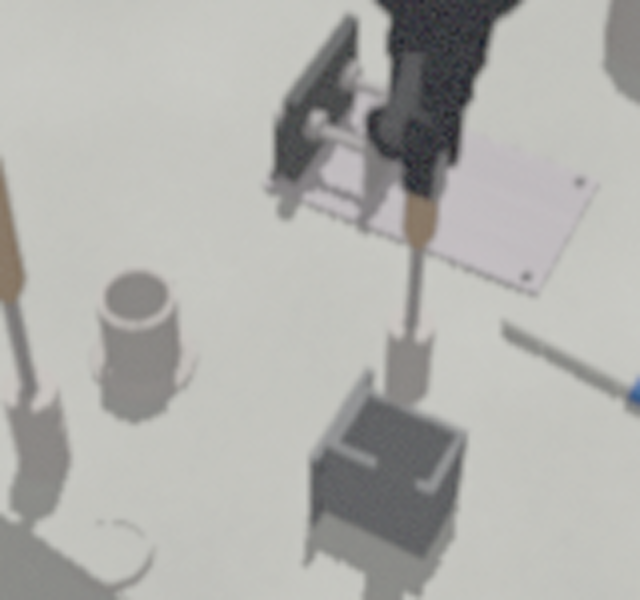

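Emit:
send_rows:
  rotation:
    - [0, 0, 0]
    - [0, 0, 0]
    - [0, 0, 0]
    - [0, 0, 0]
    - [0, 0, 0]
    - [0, 0, 0]
    - [0, 0, 0]
    - [0, 0, 0]
  delta_pos:
    - [-10, 0, 0]
    - [-35, -1, 0]
    - [-70, -3, 0]
    - [-105, -5, 0]
    - [-140, -7, 0]
    - [-172, -8, 0]
    - [-194, -9, 0]
    - [-201, -9, 0]
  jaw: [1, 1, 1, 1, 1, 1, 1, 1]

```text
t: 13.9
tool_pos: [0.4838, -0.0093, 0.2893]
tool_rot: [-0.0, 0.993, 0.119, -0.003]
force: [0.3, 0.3, -0.2]
gripper_width: 0.192
```

Emit:
send_rows:
  rotation:
    - [0, 0, 0]
    - [0, 0, 0]
    - [0, 0, 0]
    - [0, 0, 0]
    - [0, 0, 0]
    - [0, 0, 0]
    - [0, 0, 0]
    - [0, 0, 0]
  delta_pos:
    - [0, 0, 0]
    - [0, 0, 0]
    - [0, 0, -5]
    - [0, 0, -13]
    - [0, 0, -21]
    - [0, 0, -27]
    - [0, 0, -30]
    - [0, 0, -30]
  jaw: [1, 1, 1, 1, 1, 1, 1, 1]

```text
t: 14.57
tool_pos: [0.4874, -0.0093, 0.2595]
tool_rot: [-0.0, 0.993, 0.119, -0.002]
force: [-0.4, 0.0, -0.9]
gripper_width: 0.197
```

Run:
```python
from h import *
s=r.sense();print({k:np.round(s[k],4) for k in("t","force","ft_torque","tool_pos","gripper_width")})
A={n:np.mean([r.camera(n).astype(float) for _ in range(1)],0) for n in("scene","top")}
crop(A["scene"],170,100,260,230,5,"s8.png",2.2);crop(A["top"],250,160,340,230,7,"t8.png",2.2)
```

```text
{'t': np.float64(14.5667), 'force': array([-0.4275,  0.0044, -0.9349]), 'ft_torque': array([ 0.02  , -0.0253,  0.0298]), 'tool_pos': array([ 0.4874, -0.0093,  0.2595]), 'gripper_width': np.float64(0.1968)}
```

View pics/s8.png

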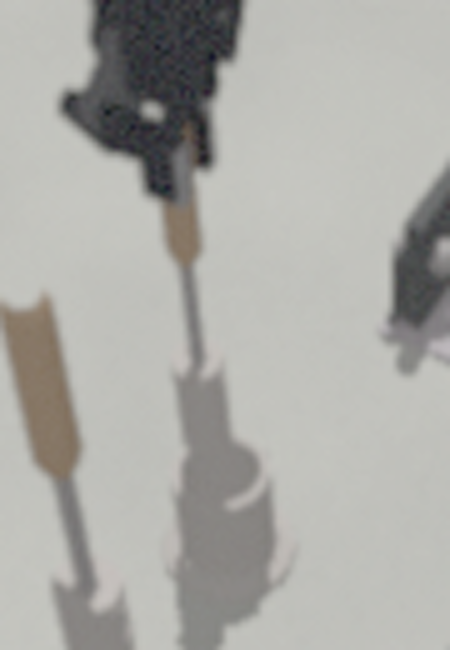

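View pics/t8.png

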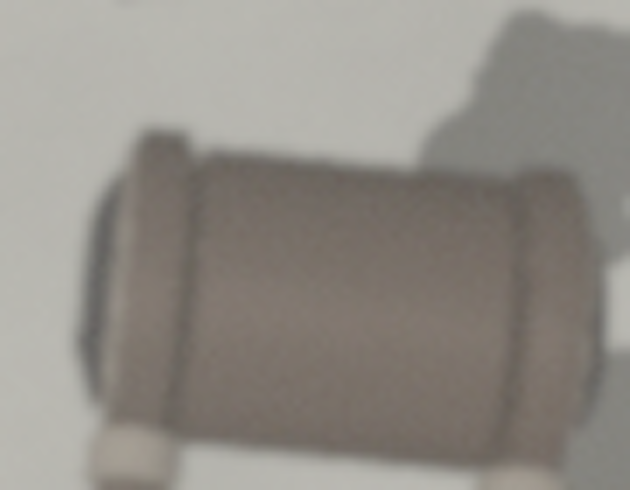

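Emit:
send_rows:
  rotation:
    - [0, 0, 0]
    - [0, 0, 0]
    - [0, 0, 0]
    - [0, 0, 0]
    - [0, 0, 0]
    - [0, 0, 0]
    - [0, 0, 0]
    - [0, 0, 0]
  delta_pos:
    - [1, 1, 0]
    - [3, 2, 0]
    - [3, 2, -5]
    - [3, 2, -14]
    - [3, 2, -25]
    - [3, 2, -35]
    - [3, 2, -43]
    - [3, 2, -46]
  jaw: [1, 1, 1, 1, 1, 1, 1, 1]

```text
t: 15.33
tool_pos: [0.4895, -0.0073, 0.2127]
tool_rot: [-0.0, 0.993, 0.119, -0.002]
force: [0.4, 0.1, -1.0]
gripper_width: 0.199
```

Run:
```python
from h import *
s=r.sense();print({k:np.round(s[k],4) for k in("t","force","ft_torque","tool_pos","gripper_width")})
A={n:np.mean([r.camera(n).astype(float) for _ in range(1)],0) for n in("scene","top")}
crop(A["scene"],180,140,250,230,7,"s9.png",2.2)
```

```text
{'t': np.float64(15.3333), 'force': array([ 0.362 ,  0.0722, -0.9822]), 'ft_torque': array([-0.0351,  0.0313, -0.0015]), 'tool_pos': array([ 0.4895, -0.0073,  0.2127]), 'gripper_width': np.float64(0.1995)}
```

View pics/s9.png

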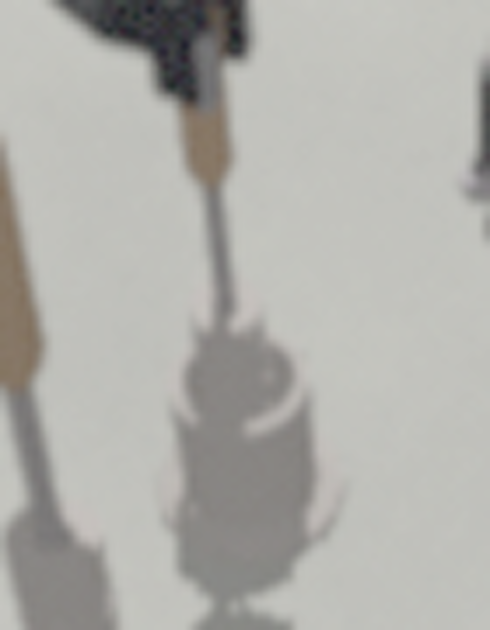

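Emit:
send_rows:
  rotation:
    - [0, 0, 0]
    - [0, 0, 0]
    - [0, 0, 0]
    - [0, 0, 0]
    - [0, 0, 0]
    - [0, 0, 0]
    - [0, 0, 0]
    - [0, 0, 0]
  delta_pos:
    - [0, 0, -5]
    - [0, 0, -14]
    - [0, 0, -24]
    - [0, 0, -34]
    - [0, 0, -41]
    - [0, 0, -45]
    - [0, 0, -46]
    - [0, 0, -46]
  jaw: [1, 1, 1, 1, 1, 1, 1, 1]

```text
t: 16.1
tool_pos: [0.4911, -0.0074, 0.1689]
tool_rot: [-0.0, 0.993, 0.119, -0.0]
force: [-0.0, -0.1, -1.1]
gripper_width: 0.191
```

Run:
```python
from h import *
s=r.sense();print({k:np.round(s[k],4) for k in("t","force","ft_torque","tool_pos","gripper_width")})
A={n:np.mean([r.camera(n).astype(float) for _ in range(1)],0) for n in("scene","top")}
crop(A["scene"],180,140,250,230,7,"s10.png",2.2)
s=r.sense();print({k:np.round(s[k],4) for k in("t","force","ft_torque","tool_pos","gripper_width")})
```

```text
{'t': np.float64(16.1), 'force': array([-0.0356, -0.0511, -1.0596]), 'ft_torque': array([-0.0102,  0.0317,  0.0279]), 'tool_pos': array([ 0.4911, -0.0074,  0.1689]), 'gripper_width': np.float64(0.1913)}
{'t': np.float64(16.2), 'force': array([ 1.0134, -0.6562, -0.2824]), 'ft_torque': array([-0.0007, -0.0077,  0.0002]), 'tool_pos': array([ 0.4915, -0.0074,  0.1695]), 'gripper_width': np.float64(0.1983)}
```

View pics/s10.png

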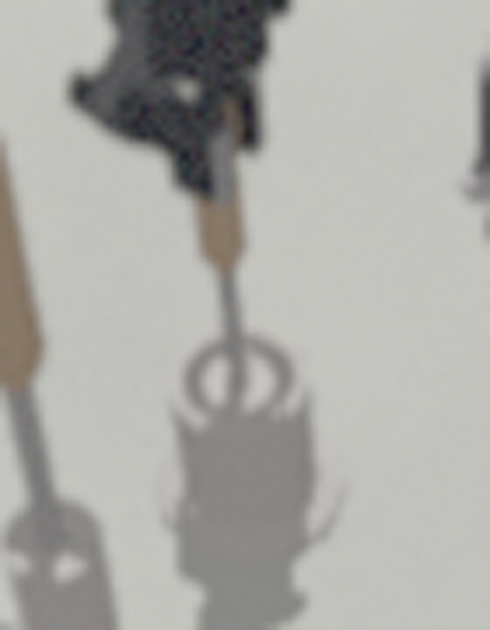

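Emit:
send_rows:
  rotation:
    - [0, 0, 0]
    - [0, 0, 0]
    - [0, 0, 0]
    - [0, 0, 0]
    - [0, 0, 0]
    - [0, 0, 0]
    - [0, 0, 0]
    - [0, 0, 0]
  delta_pos:
    - [0, 0, -1]
    - [0, 0, -2]
    - [0, 0, -2]
    - [0, 0, -2]
    - [0, 0, -2]
    - [0, 0, -2]
    - [0, 0, -2]
    - [0, 0, -2]
  jaw: [1, 1, 0.2, -0.3, -0.5, -0.5, -0.5, -0.5]

```text
t: 16.87
tool_pos: [0.4912, -0.0074, 0.1672]
tool_rot: [-0.0, 0.993, 0.119, -0.0]
force: [-0.0, 0.1, 0.6]
gripper_width: 0.753
```

Emit:
send_rows:
  rotation:
    - [0, 0, 0]
    - [0, 0, 0]
    - [0, 0, 0]
    - [0, 0, 0]
    - [0, 0, 0]
    - [0, 0, 0]
    - [0, 0, 0]
    - [0, 0, 0]
  delta_pos:
    - [0, 0, 5]
    - [0, 0, 18]
    - [0, 0, 40]
    - [0, 0, 65]
    - [0, 0, 90]
    - [0, 0, 112]
    - [0, 0, 127]
    - [0, 0, 132]
  jaw: [-0.5, -0.5, -0.5, -0.5, -0.5, -0.5, -0.5, -0.5]

```text
t: 17.53
tool_pos: [0.4931, -0.0076, 0.3031]
tool_rot: [0.001, 0.993, 0.119, 0.003]
force: [0.6, -0.2, 0.9]
gripper_width: 0.75
```

Run:
```python
from h import *
s=r.sense();print({k:np.round(s[k],4) for k in("t","force","ft_torque","tool_pos","gripper_width")})
A={n:np.mean([r.camera(n).astype(float) for _ in range(3)],0) for n in("scene","top")}
np.savez("pics/avg2.npz",**A)
crop(A["scene"],160,110,320,270,4,"s11.png",2.2)
```

```text
{'t': np.float64(17.5333), 'force': array([ 0.6342, -0.2188,  0.8859]), 'ft_torque': array([-0.0339, -0.0025, -0.0394]), 'tool_pos': array([ 0.4931, -0.0076,  0.3031]), 'gripper_width': np.float64(0.7499)}
```

View pics/s11.png

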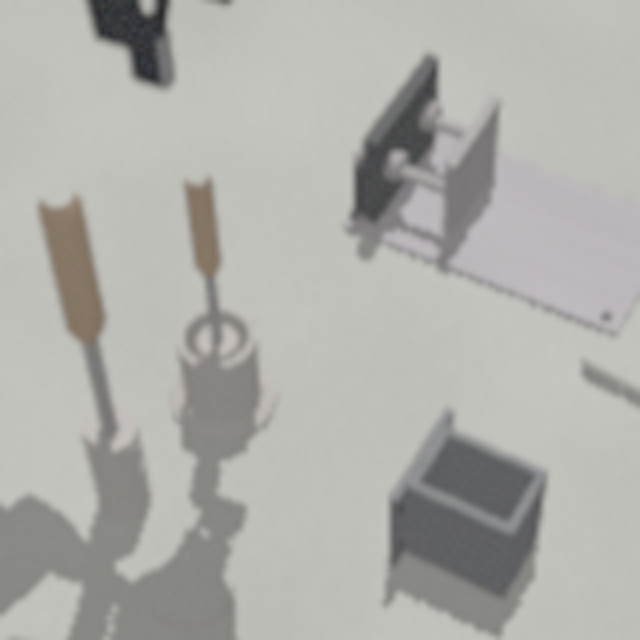

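```bash
cat > f3.py <<'E'
from sil import *
import h
C["top"]=dict(C["top"]);T=C["top"]["pose"].copy();T[:2,3]+=[.0024,.0046];C["top"]["pose"]=T
A=np.load("pics/avg0.npz");B=np.load("pics/avg2.npz")
A={"scene":(A["scene"]*4+B["scene"]*3)/7,"top":A["top"]}
bk={"scene":(248,205,308,265),"top":(256,122,306,164)};bf={"scene":(235,115,345,200),"top":(165,140,245,230)}
for sub in(["scene"],["top"],["scene","top"]):
    p,l=silfit({n:A[n] for n in sub},np.array([.690,-.001,3.3]),PCELL,bk);print("cell",sub,np.round(p,4),l)
    q,l=silfit({n:A[n] for n in sub},np.array([.557,.2407,3.297]),PFIX,bf);print("fix",sub,np.round(q,4),l)
draw(A["scene"],"scene",q,FIX,235,115,345,200,7,"o_sf.png");draw(A["top"],"top",q,FIX,165,140,245,230,6,"o_tf.png")
draw(A["scene"],"scene",p,CELL,250,208,305,263,10,"o_sk.png");draw(A["top"],"top",p,CELL,258,122,308,162,14,"o_tk.png")
E
python3 f3.py
python3 - <<'E'
import cv2,numpy as np
a=[cv2.imread(f"pics/o_{x}.png") for x in("sk","tk","sf","tf")]
def pad(i,w,h):
    s=min(w/i.shape[1],h/i.shape[0]);i=cv2.resize(i,None,fx=s,fy=s);o=np.zeros((h,w,3),np.uint8);o[:i.shape[0],:i.shape[1]]=i;return o
b=[pad(i,400,300) for i in a];cv2.imwrite("pics/o_all2.png",np.vstack([np.hstack(b[:2]),np.hstack(b[2:])]))
E
```

```text
cell ['scene'] [ 6.8990e-01 -7.0000e-04  3.3186e+00] 16.44200498163299
fix ['scene'] [0.557  0.2409 3.3018] 201.4570758033442
cell ['top'] [ 6.8960e-01 -6.0000e-04  3.2745e+00] 7.35226003345326
fix ['top'] [0.5573 0.2407 3.2934] 123.28307089456759
cell ['scene', 'top'] [ 6.8980e-01 -7.0000e-04  3.3105e+00] 24.094900552841995
fix ['scene', 'top'] [0.5571 0.2408 3.2971] 326.9428238486506
```

View pics/o_all2.png

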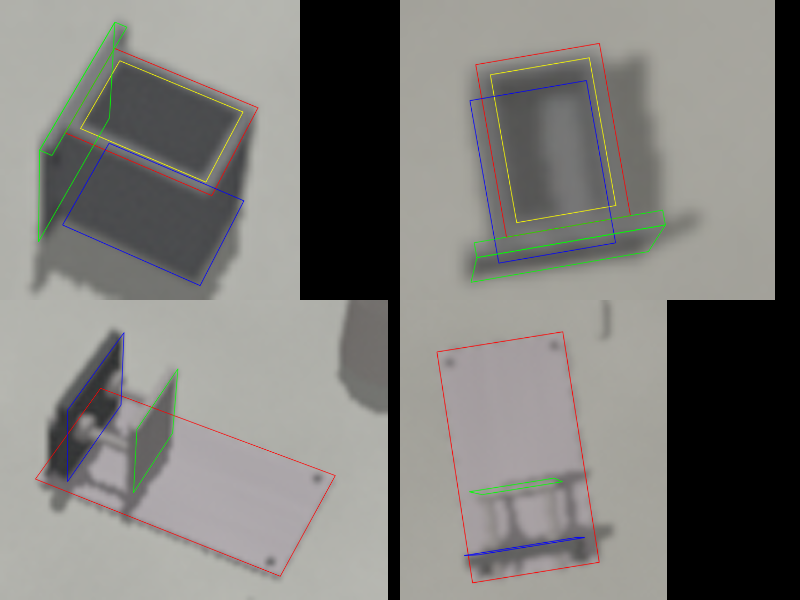

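Emit:
send_rows:
  rotation:
    - [0, 0, -0.5]
    - [0, 0, -1]
    - [0, 0, -2]
    - [0, 0, -3]
    - [0, 0, -4]
    - [0, 0, -4.6]
    - [0, 0, -4.6]
    - [0, 0, -4.6]
  delta_pos:
    - [10, 0, 0]
    - [35, 1, 0]
    - [70, 2, 0]
    - [105, 3, 0]
    - [140, 4, 0]
    - [172, 5, -10]
    - [192, 6, -20]
    - [199, 6, -30]
  jaw: [-1, -1, -1, -1, -1, -1, -1, -1]

```text
t: 18.5
tool_pos: [0.6932, -0.0013, 0.2667]
tool_rot: [-0.0, 0.997, 0.079, 0.0]
force: [-0.2, 0.2, -0.6]
gripper_width: 0.997
```

Emit:
send_rows:
  rotation:
    - [0, 0, 0]
    - [0, 0, 0]
    - [0, 0, 0]
    - [0, 0, 0]
    - [0, 0, 0]
    - [0, 0, 0]
    - [0, 0, 0]
    - [0, 0, 0]
  delta_pos:
    - [0, 0, -15]
    - [0, 0, -40]
    - [0, 0, -70]
    - [0, 0, -100]
    - [0, 0, -125]
    - [0, 0, -142]
    - [0, 0, -149]
    - [0, 0, -149]
  jaw: [-1, -1, -1, -1, -1, -1, -1, -1]

```text
t: 19.17
tool_pos: [0.6874, -0.0013, 0.1166]
tool_rot: [-0.0, 0.997, 0.079, -0.003]
force: [-0.1, -0.2, -0.3]
gripper_width: 1.003
```

Run:
```python
from h import *
s=r.sense();print({k:np.round(s[k],4) for k in("t","force","ft_torque","tool_pos","tool_rot","gripper_width")})
A={n:np.mean([r.camera(n).astype(float) for _ in range(2)],0) for n in("scene","top")}
crop(A["scene"],230,130,330,270,4,"s12.png",2.5);crop(A["top"],230,90,340,175,7,"t12.png",2.2)
```

```text
{'t': np.float64(19.1667), 'force': array([-0.1345, -0.1506, -0.3122]), 'ft_torque': array([ 0.0412, -0.0481,  0.0393]), 'tool_pos': array([ 0.6874, -0.0013,  0.1166]), 'tool_rot': array([-5.000e-04,  9.969e-01,  7.860e-02, -3.400e-03]), 'gripper_width': np.float64(1.0031)}
```

View pics/s12.png

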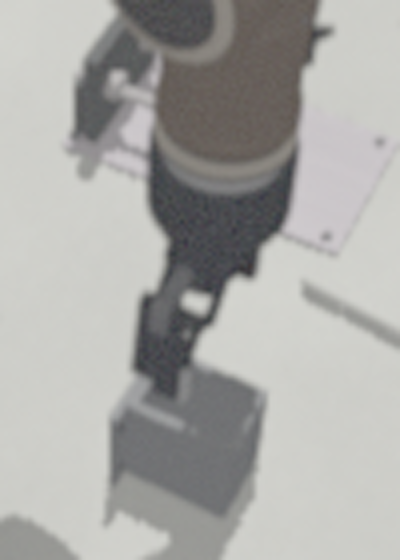

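View pics/t12.png

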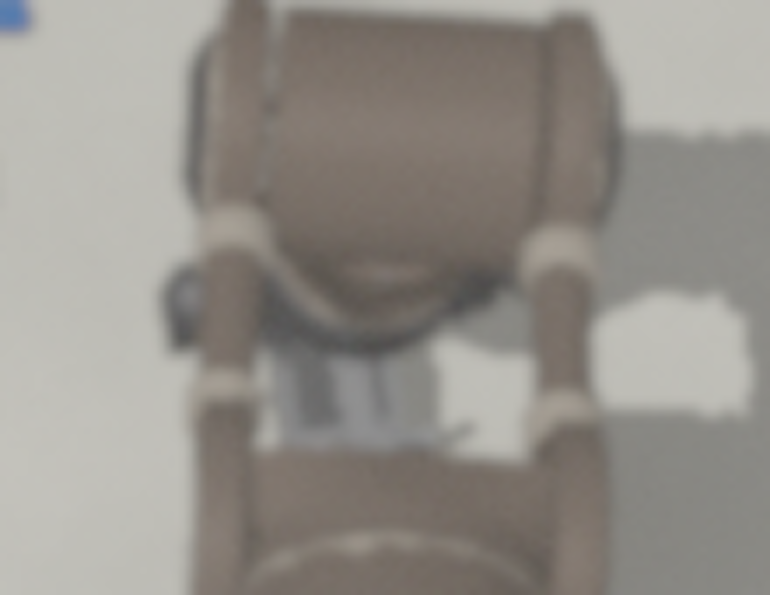

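Run:
```python
from h import *
s=r.sense();p=s["tool_pos"];w,x,y,z=s["tool_rot"];Rm=R.from_quat([x,y,z,w]).as_matrix();print(p)
for dz in(-.013,-.026):
  for yy in(.0425,.057):
    print(dz,yy,((proj("scene",[p+Rm@[xx,yy,dz] for xx in(-.011,.011)])-[230,130]+.5)*4-.5).round(0).tolist())
```

```text
[ 0.69170477 -0.00153972  0.12240278]
-0.013 0.0425 [[155.0, 398.0], [190.0, 414.0]]
-0.013 0.057 [[143.0, 418.0], [179.0, 434.0]]
-0.026 0.0425 [[155.0, 385.0], [191.0, 401.0]]
-0.026 0.057 [[143.0, 405.0], [180.0, 421.0]]
```

Emit:
send_rows:
  rotation:
    - [0, 0, 0]
    - [0, 0, 0]
    - [0, 0, 0]
    - [0, 0, 0]
    - [0, 0, 0]
    - [0, 0, 0]
    - [0, 0, 0]
    - [0, 0, 0]
  delta_pos:
    - [0, 0, -8]
    - [0, 0, -22]
    - [0, 0, -40]
    - [0, 0, -58]
    - [0, 0, -74]
    - [0, 0, -84]
    - [0, 0, -88]
    - [0, 0, -88]
  jaw: [-1, -1, -1, -1, -1, -1, -1, -1]

```text
t: 20.03
tool_pos: [0.6889, -0.0013, 0.0304]
tool_rot: [-0.0, 0.997, 0.079, -0.001]
force: [0.3, 0.3, 0.1]
gripper_width: 0.995
```

Run:
```python
from h import *
s=r.sense();print({k:np.round(s[k],4) for k in("t","force","ft_torque","tool_pos","tool_rot","gripper_width")})
A={n:np.mean([r.camera(n).astype(float) for _ in range(2)],0) for n in("scene","top")}
crop(A["scene"],230,150,330,270,5,"s13.png",2.5)
```

```text
{'t': np.float64(20.0333), 'force': array([0.3388, 0.3348, 0.0733]), 'ft_torque': array([0.0359, 0.0216, 0.0063]), 'tool_pos': array([ 0.6889, -0.0013,  0.0304]), 'tool_rot': array([-2.000e-04,  9.969e-01,  7.870e-02, -1.500e-03]), 'gripper_width': np.float64(0.9952)}
```

View pics/s13.png

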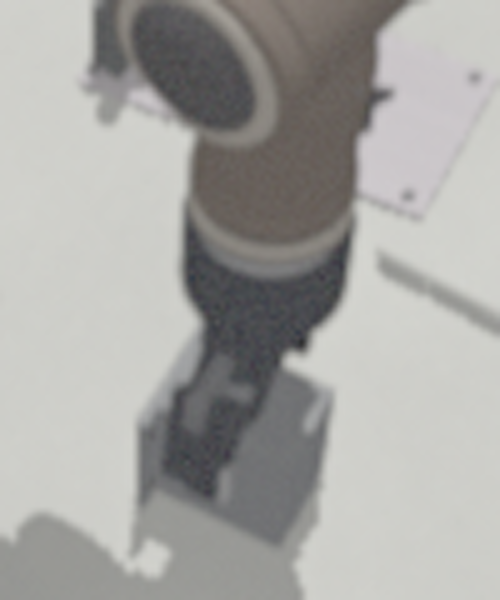

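Emit:
send_rows:
  rotation:
    - [0, 0, 0]
    - [0, 0, 0]
    - [0, 0, 0]
    - [0, 0, 0]
    - [0, 0, 0]
    - [0, 0, 0]
    - [0, 0, 0]
    - [0, 0, 0]
  delta_pos:
    - [0, 0, 0]
    - [0, 0, 0]
    - [0, 0, 0]
    - [0, 0, 0]
    - [0, 0, 0]
    - [0, 0, 0]
    - [0, 0, 0]
    - [0, 0, 0]
  jaw: [-0.5, -0.2, 0, 0.2, 0.4, 0.6, 0.8, 1]
  force: 50

```text
t: 20.9
tool_pos: [0.6909, -0.0013, 0.0333]
tool_rot: [-0.0, 0.997, 0.079, 0.001]
force: [-0.5, 1.4, 5.5]
gripper_width: 0.576
```

Run:
```python
from h import *
s=r.sense();print({k:np.round(s[k],4) for k in("t","force","ft_torque","tool_pos","tool_rot","gripper_width")})
A={n:np.mean([r.camera(n).astype(float) for _ in range(2)],0) for n in("scene","top")}
crop(A["scene"],230,150,330,270,5,"s14.png",2.5)
s=r.sense();print({k:np.round(s[k],4) for k in("t","force","ft_torque","tool_pos","tool_rot","gripper_width")})
```

```text
{'t': np.float64(20.9), 'force': array([-0.5258,  1.4008,  5.5082]), 'ft_torque': array([ 0.0721,  0.0796, -0.0274]), 'tool_pos': array([ 0.6909, -0.0013,  0.0333]), 'tool_rot': array([-0.000e+00,  9.969e-01,  7.870e-02,  8.000e-04]), 'gripper_width': np.float64(0.5756)}
{'t': np.float64(21.1), 'force': array([0.1017, 1.3578, 5.8568]), 'ft_torque': array([ 0.0759,  0.1227, -0.0242]), 'tool_pos': array([ 0.6909, -0.0013,  0.0333]), 'tool_rot': array([-0.000e+00,  9.969e-01,  7.870e-02,  7.000e-04]), 'gripper_width': np.float64(0.5761)}
```

View pics/s14.png

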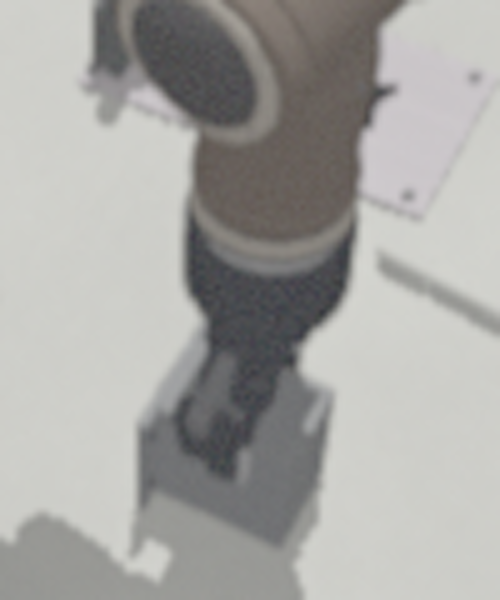

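Emit:
send_rows:
  rotation:
    - [0, 0, 0]
    - [0, 0, 0]
    - [0, 0, 0]
    - [0, 0, 0]
    - [0, 0, 0]
    - [0, 0, 0]
    - [0, 0, 0]
    - [0, 0, 0]
  delta_pos:
    - [0, 0, 3]
    - [0, 0, 9]
    - [0, 0, 18]
    - [0, 0, 29]
    - [0, 0, 40]
    - [0, 0, 48]
    - [0, 0, 52]
    - [0, 0, 52]
  jaw: [1, 1, 1, 1, 1, 1, 1, 1]

```text
t: 21.77
tool_pos: [0.6917, -0.0015, 0.0867]
tool_rot: [0.0, 0.997, 0.079, 0.002]
force: [-0.2, -0.5, -2.9]
gripper_width: 0.573
```

Run:
```python
from h import *
s=r.sense();print({k:np.round(s[k],4) for k in("t","force","ft_torque","tool_pos","tool_rot","gripper_width")})
A={n:np.mean([r.camera(n).astype(float) for _ in range(2)],0) for n in("scene","top")}
crop(A["scene"],230,120,330,270,4,"s15.png",2.5)
print(at("top",(226,150),.01)+[.0024,.0046,0])
```

```text
{'t': np.float64(21.7667), 'force': array([-0.2004, -0.5405, -2.9253]), 'ft_torque': array([ 0.014 , -0.0911,  0.0138]), 'tool_pos': array([ 0.6917, -0.0015,  0.0867]), 'tool_rot': array([3.000e-04, 9.969e-01, 7.870e-02, 1.900e-03]), 'gripper_width': np.float64(0.5729)}
[0.67111823 0.1583928  0.01      ]
```

View pics/s15.png

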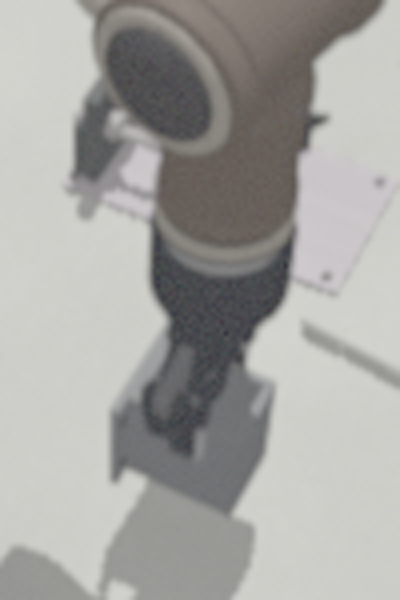

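Emit:
send_rows:
  rotation:
    - [0, 0, 0]
    - [0, 0, 0]
    - [0, 0, 0]
    - [0, 0, 0]
    - [0, 0, 0]
    - [0, 0, 0]
    - [0, 0, 0]
    - [0, 0, 0]
  delta_pos:
    - [-2, 5, 0]
    - [-7, 16, 0]
    - [-14, 32, 0]
    - [-22, 51, 0]
    - [-31, 72, 0]
    - [-40, 93, 0]
    - [-49, 114, 0]
    - [-58, 134, 0]
  jaw: [1, 1, 1, 1, 1, 1, 1, 1]

```text
t: 22.63
tool_pos: [0.6303, 0.1354, 0.084]
tool_rot: [-0.0, 0.997, 0.079, -0.001]
force: [-0.3, 0.0, -3.0]
gripper_width: 0.579
```

Emit:
send_rows:
  rotation:
    - [0, 0, 0]
    - [0, 0, 0]
    - [0, 0, 0]
    - [0, 0, 0]
    - [0, 0, 0]
    - [0, 0, 0]
    - [0, 0, 0]
    - [0, 0, 0]
  delta_pos:
    - [-9, 20, 0]
    - [-18, 40, 0]
    - [-26, 60, 0]
    - [-34, 78, 0]
    - [-41, 94, 0]
    - [-46, 106, 0]
    - [-49, 112, 0]
    - [-49, 112, 0]
  jaw: [1, 1, 1, 1, 1, 1, 1, 1]

```text
t: 23.3
tool_pos: [0.5818, 0.2465, 0.0841]
tool_rot: [-0.0, 0.997, 0.08, -0.0]
force: [-0.2, -1.1, -1.9]
gripper_width: 0.577
```

Run:
```python
from h import *
s=r.sense();print({k:np.round(s[k],4) for k in("t","force","ft_torque","tool_pos","tool_rot","gripper_width")})
A={n:np.mean([r.camera(n).astype(float) for _ in range(2)],0) for n in("scene","top")}
np.savez("pics/avg3.npz",**A)
crop(A["scene"],225,90,345,200,6,"s16.png",2.5);crop(A["top"],160,120,260,230,5,"t16.png",2.2)
```

```text
{'t': np.float64(23.3), 'force': array([-0.1523, -1.0977, -1.9272]), 'ft_torque': array([-0.009 , -0.0101, -0.0339]), 'tool_pos': array([0.5818, 0.2465, 0.0841]), 'tool_rot': array([-1.000e-04,  9.968e-01,  7.990e-02, -4.000e-04]), 'gripper_width': np.float64(0.5772)}
```

View pics/s16.png

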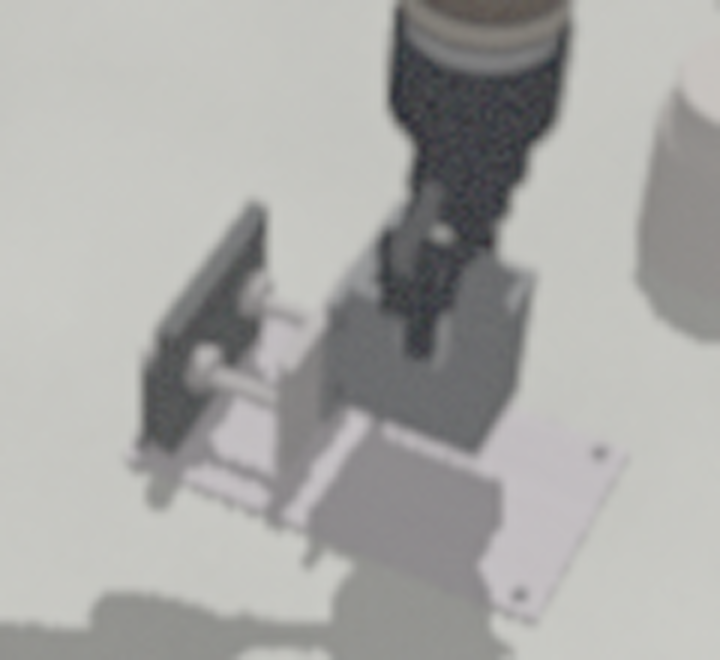

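View pics/t16.png

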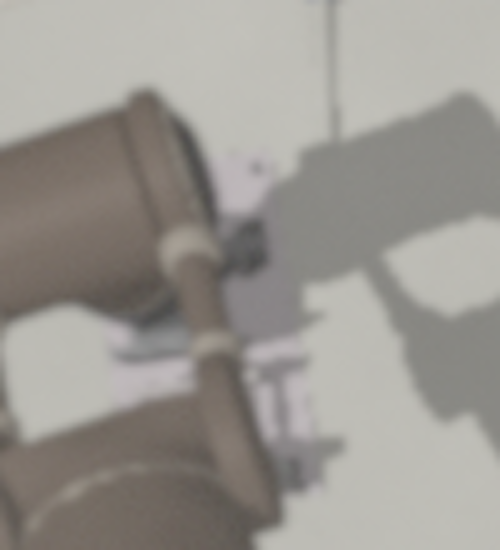

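```bash
cat > ov2.py <<'E'
from fit import *
def ov2(im,n,b,f,name,cell,z,fx=(.5571,.2408,3.297),face=30,g=2.4):
    x0,y0,x1,y1=b;a=(np.clip(im[y0:y1,x0:x1,::-1]/255.,0,1)**(1/g)*255).astype(np.uint8)
    a=cv2.resize(a,None,fx=f,fy=f,interpolation=cv2.INTER_CUBIC)
    Q=lambda P:np.round(((proj(n,P)-[x0,y0]+.5)*f-.5)*8).astype(np.int32)
    for e,c in CELL: cv2.polylines(a,[Q(W(cell,e)+[0,0,z])],False,c,1,cv2.LINE_AA,3)
    F=[(rect(-110,110,-60,60,5),(0,0,255)),(rectx(face,-38,38,8,84),(0,255,0)),(rectx(85,-50,50,5,90),(255,0,0))]
    for e,c in F: cv2.polylines(a,[Q(W(fx,e))],False,c,1,cv2.LINE_AA,3)
    cv2.imwrite("pics/"+name,a)
E
python3 - <<'E'
from ov2 import *
A=np.load("pics/avg3.npz");s=r.sense();print(s["tool_pos"])
ov2(A["scene"],"scene",(225,90,345,200),6,"s16o.png",[.5827,.2451,3.299],.0507)
E
```

```text
[0.58360428 0.24380602 0.08430222]
```

View pics/s16o.png

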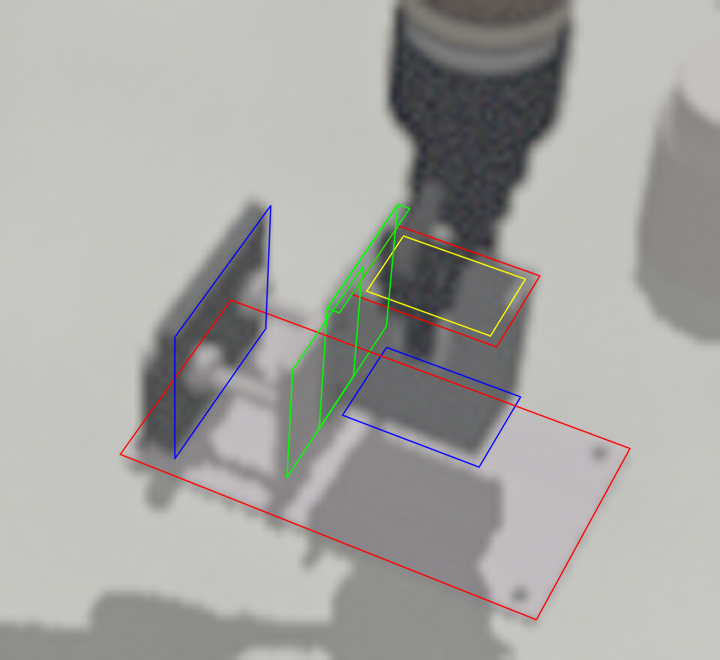

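Emit:
send_rows:
  rotation:
    - [0, 0, 0]
    - [0, 0, 0]
    - [0, 0, 0]
    - [0, 0, 0]
    - [0, 0, 0]
    - [0, 0, 0]
    - [0, 0, 0]
    - [0, 0, 0]
  delta_pos:
    - [0, 0, -4]
    - [0, 0, -11]
    - [0, 0, -19]
    - [0, 0, -27]
    - [0, 0, -34]
    - [0, 0, -38]
    - [0, 0, -40]
    - [0, 0, -41]
  jaw: [1, 1, 1, 1, 1, 1, 1, 1]

```text
t: 24.17
tool_pos: [0.5828, 0.2444, 0.0424]
tool_rot: [0.0, 0.997, 0.079, -0.001]
force: [-0.1, 0.8, -2.1]
gripper_width: 0.573
```

Run:
```python
from ov2 import *
s=r.sense();print({k:np.round(s[k],4) for k in("t","force","ft_torque","tool_pos","tool_rot","gripper_width")})
A={n:np.mean([r.camera(n).astype(float) for _ in range(2)],0) for n in("scene","top")}
np.savez("pics/avg4.npz",**A)
s=r.sense();print({k:np.round(s[k],4) for k in("t","force","ft_torque","tool_pos","tool_rot","gripper_width")})
ov2(A["scene"],"scene",(225,90,345,200),6,"s17o.png",[.5827,.2451,3.299],.010)
crop(A["scene"],250,110,330,190,8,"s17.png",2.5)
```

```text
{'t': np.float64(24.1667), 'force': array([-0.1281,  0.7907, -2.1328]), 'ft_torque': array([-0.0399, -0.0091, -0.0165]), 'tool_pos': array([0.5828, 0.2444, 0.0424]), 'tool_rot': array([ 1.000e-04,  9.969e-01,  7.870e-02, -5.000e-04]), 'gripper_width': np.float64(0.573)}
{'t': np.float64(24.3667), 'force': array([-0.8514,  0.3387, -2.7872]), 'ft_torque': array([-0.0213, -0.0644,  0.0071]), 'tool_pos': array([0.5836, 0.2448, 0.0438]), 'tool_rot': array([-1.000e-04,  9.969e-01,  7.870e-02,  5.000e-04]), 'gripper_width': np.float64(0.5752)}
```

View pics/s17o.png

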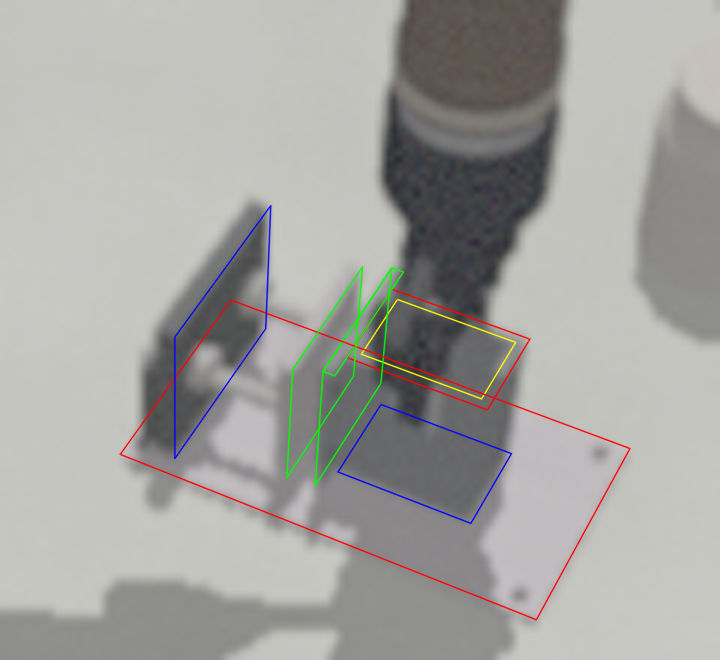

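View pics/s17.png

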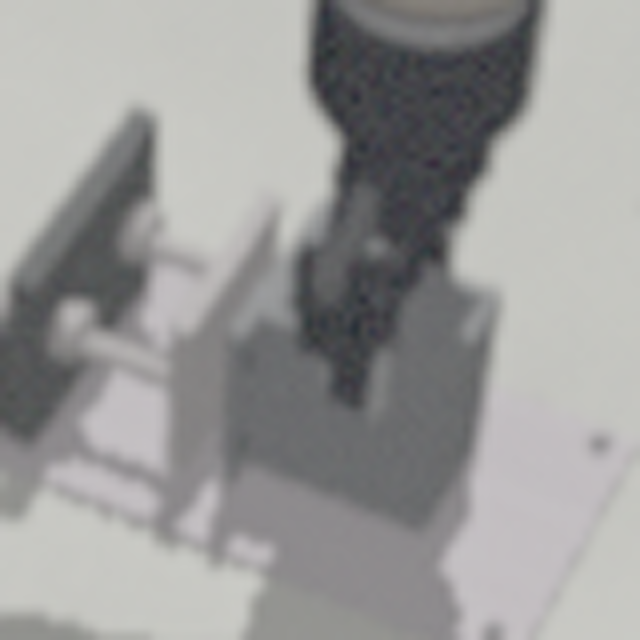

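Emit:
send_rows:
  rotation:
    - [0, 0, 0]
    - [0, 0, 0]
    - [0, 0, 0]
    - [0, 0, 0]
    - [0, 0, 0]
    - [0, 0, 0]
    - [0, 0, 0]
    - [0, 0, 0]
  delta_pos:
    - [0, 0, -1]
    - [0, 0, -2]
    - [0, 0, -3]
    - [0, 0, -4]
    - [0, 0, -5]
    - [0, 0, -5]
    - [0, 0, -5]
    - [0, 0, -5]
  jaw: [1, 1, 1, 1, 1, 1, 1, 1]

```text
t: 25.03
tool_pos: [0.5833, 0.2446, 0.0383]
tool_rot: [-0.0, 0.997, 0.079, 0.0]
force: [-1.5, 0.4, -2.6]
gripper_width: 0.576
```

Run:
```python
from h import *
for i in range(2):
    s=r.sense();print({k:np.round(s[k],4) for k in("t","force","ft_torque","tool_pos","tool_rot","gripper_width")})
    r.camera("top")
```

```text
{'t': np.float64(25.0333), 'force': array([-1.4721,  0.3616, -2.6332]), 'ft_torque': array([ 0.0266, -0.0284,  0.024 ]), 'tool_pos': array([0.5833, 0.2446, 0.0383]), 'tool_rot': array([-0.000e+00,  9.969e-01,  7.870e-02,  1.000e-04]), 'gripper_width': np.float64(0.5763)}
{'t': np.float64(25.0833), 'force': array([-0.1472,  0.3472, -1.5574]), 'ft_torque': array([ 0.0245, -0.0894, -0.0146]), 'tool_pos': array([0.5833, 0.2446, 0.0384]), 'tool_rot': array([-0.000e+00,  9.969e-01,  7.870e-02,  1.000e-04]), 'gripper_width': np.float64(0.5756)}
```

Emit:
send_rows:
  rotation:
    - [0, 0, 0]
    - [0, 0, 0]
    - [0, 0, 0]
    - [0, 0, 0]
    - [0, 0, 0]
    - [0, 0, 0]
    - [0, 0, 0]
    - [0, 0, 0]
  delta_pos:
    - [0, 0, -0.5]
    - [0, 0, -1]
    - [0, 0, -1.5]
    - [0, 0, -2]
    - [0, 0, -2]
    - [0, 0, -2]
    - [0, 0, -2]
    - [0, 0, -2]
  jaw: [1, 1, 1, 1, 1, 1, 1, 1]

```text
t: 25.8
tool_pos: [0.5834, 0.2447, 0.0382]
tool_rot: [0.0, 0.997, 0.079, 0.0]
force: [-3.8, -0.2, 8.0]
gripper_width: 0.572
```

Run:
```python
from h import *
for i in range(2):
    s=r.sense();print({k:np.round(s[k],4) for k in("t","force","ft_torque","tool_pos","tool_rot","gripper_width")})
    r.camera("top")
```

```text
{'t': np.float64(25.8), 'force': array([-3.7887, -0.186 ,  8.0403]), 'ft_torque': array([-0.3667,  0.5978, -0.0839]), 'tool_pos': array([0.5834, 0.2447, 0.0382]), 'tool_rot': array([0.    , 0.9969, 0.0787, 0.    ]), 'gripper_width': np.float64(0.572)}
{'t': np.float64(25.85), 'force': array([-4.1965, -1.4677,  7.8925]), 'ft_torque': array([-0.3731,  0.5961, -0.0843]), 'tool_pos': array([0.5834, 0.2447, 0.0383]), 'tool_rot': array([0.000e+00, 9.969e-01, 7.870e-02, 1.000e-04]), 'gripper_width': np.float64(0.576)}
```

Emit:
send_rows:
  rotation:
    - [0, 0, 0]
    - [0, 0, 0]
    - [0, 0, 0]
    - [0, 0, 0]
    - [0, 0, 0]
    - [0, 0, 0]
    - [0, 0, 0]
    - [0, 0, 0]
  delta_pos:
    - [0, 0, 1]
    - [0, 0, 1]
    - [0, 0, 1]
    - [0, 0, 1]
    - [0, 0, 1]
    - [0, 0, 1]
    - [0, 0, 1]
    - [0, 0, 1]
  jaw: [-0.3, -0.4, -0.45, -0.45, -0.45, -0.45, -0.45, -0.45]

```text
t: 26.57
tool_pos: [0.5832, 0.2446, 0.0371]
tool_rot: [0.0, 0.997, 0.079, -0.0]
force: [0.5, -0.6, -0.0]
gripper_width: 0.724
```

Run:
```python
from ov2 import *
s=r.sense();print({k:np.round(s[k],4) for k in("t","force","ft_torque","tool_pos","tool_rot","gripper_width")})
A={n:np.mean([r.camera(n).astype(float) for _ in range(3)],0) for n in("scene","top")}
np.savez("pics/avg5.npz",**A)
crop(A["scene"],250,110,330,190,8,"s18.png",2.5);crop(A["top"],165,140,245,230,6,"t18.png",2.5)
```

```text
{'t': np.float64(26.5667), 'force': array([ 0.477 , -0.6139, -0.0322]), 'ft_torque': array([-0.0033, -0.0269, -0.0099]), 'tool_pos': array([0.5832, 0.2446, 0.0371]), 'tool_rot': array([ 0.000e+00,  9.969e-01,  7.870e-02, -1.000e-04]), 'gripper_width': np.float64(0.7243)}
```

View pics/s18.png

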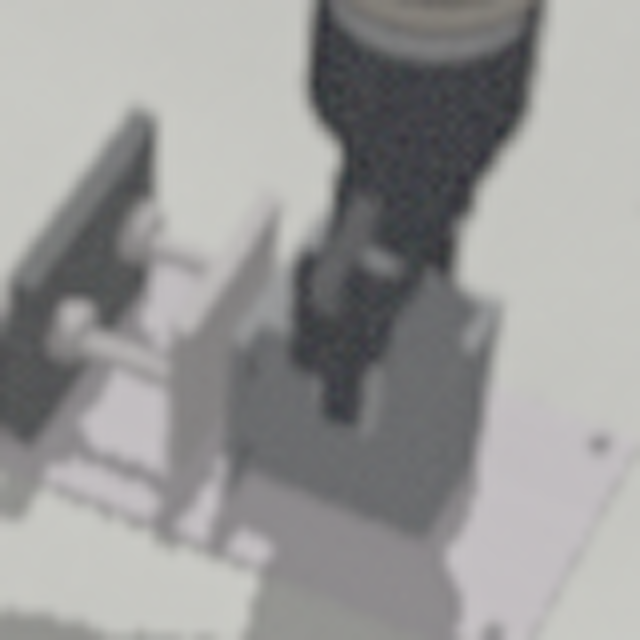

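View pics/t18.png

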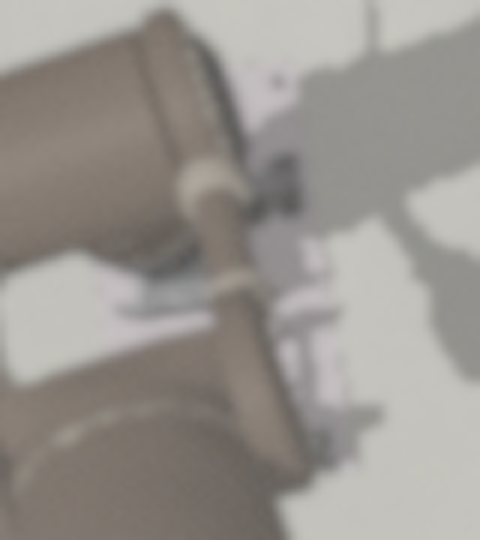

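Run:
```python
from ov2 import *
A=np.load("pics/avg5.npz")
F=[.5571,.2408,3.297]
Q=lambda P:((proj("scene",W(F,P))-[250,110]+.5)*8-.5)
for y in(38,-38):
    print(y,Q([(30,y,84),(38,y,84),(15,y,85),(12,y,85),(9,y,85),(30,y,8),(15,y,5),(9,y,5)]).round(0).tolist())
a=A["scene"]
im=cv2.resize((np.clip(a[125:180,262:300,::-1]/255.,0,1)**.5*255).astype(np.uint8),None,fx=15,fy=10.9,interpolation=cv2.INTER_LANCZOS4)
im=cv2.resize((np.clip((a[125:180,262:300,::-1]-20)/150.,0,1)**.7*255).astype(np.uint8),None,fx=10.9,fy=10.9,interpolation=cv2.INTER_LANCZOS4)
cv2.imwrite("pics/s18b.png",im)
```

```text
38 [[190.0, 332.0], [169.0, 324.0], [229.0, 345.0], [237.0, 348.0], [245.0, 351.0], [182.0, 476.0], [219.0, 496.0], [234.0, 502.0]]
-38 [[283.0, 195.0], [263.0, 188.0], [321.0, 207.0], [329.0, 210.0], [336.0, 213.0], [271.0, 341.0], [307.0, 360.0], [321.0, 366.0]]
```

View pics/s18b.png

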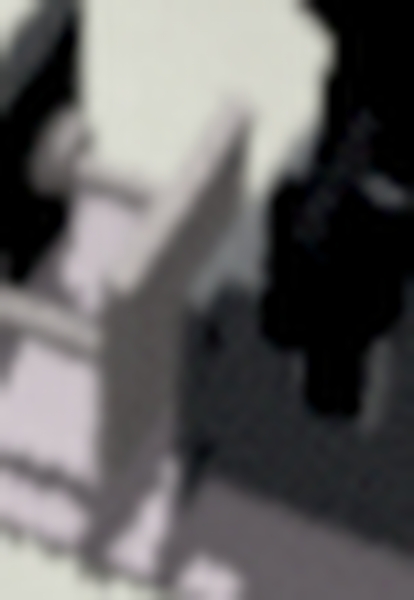

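Run:
```python
from ov2 import *
A=np.load("pics/avg5.npz");a=A["scene"]
ov2(a,"scene",(262,125,322,185),11,"s18o.png",[.5827,.2449,3.299],.005)
im=cv2.resize((np.clip((a[125:185,262:322,::-1]-20)/150.,0,1)**.6*255).astype(np.uint8),None,fx=11,fy=11,interpolation=cv2.INTER_CUBIC)
cv2.imwrite("pics/s18c.png",im)
```

```text
(no output)
```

View pics/s18o.png

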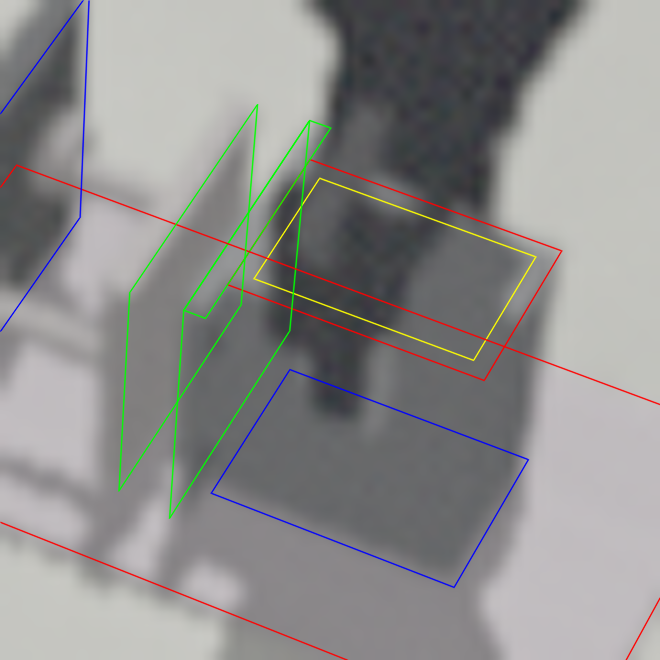

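View pics/s18c.png

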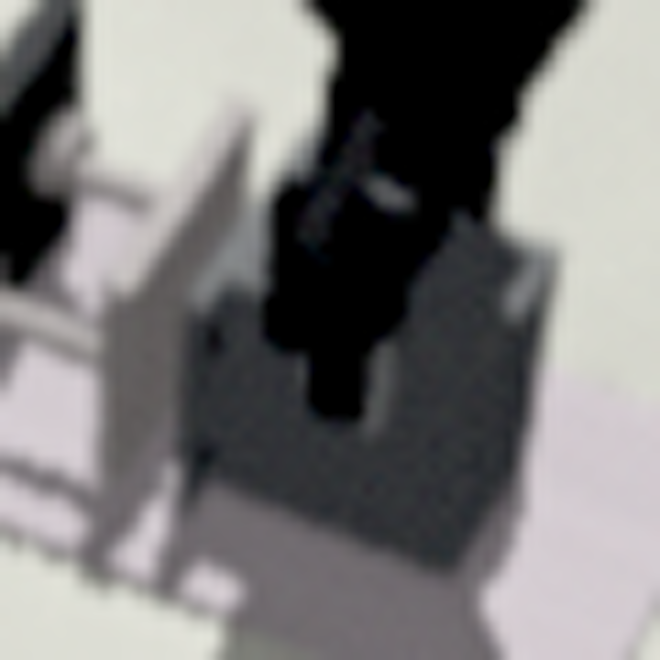

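Emit:
send_rows:
  rotation:
    - [0, 0, 0]
    - [0, 0, 0]
    - [0, 0, 0]
    - [0, 0, 0]
    - [0, 0, 0]
    - [0, 0, 0]
    - [0, 0, 0]
    - [0, 0, 0]
  delta_pos:
    - [0, 0, 0]
    - [0, 0, 0]
    - [0, 0, 0]
    - [0, 0, 0]
    - [0, 0, 0]
    - [0, 0, 0]
    - [0, -1, 0.5]
    - [0, -2, 0.5]
  jaw: [-0.2, 0, 0.5, 1, 1, 1, 1, 1]
  force: 60

```text
t: 27.53
tool_pos: [0.5831, 0.2428, 0.0377]
tool_rot: [-0.0, 0.997, 0.079, 0.0]
force: [-0.1, 1.2, 0.6]
gripper_width: 0.574
```

Run:
```python
from h import *
for i in range(3):
    s=r.sense();print({k:np.round(s[k],4) for k in("t","force","ft_torque","tool_pos","tool_rot","gripper_width")})
    r.camera("top")
```

```text
{'t': np.float64(27.5333), 'force': array([-0.1377,  1.197 ,  0.5592]), 'ft_torque': array([ 0.2722, -0.0181,  0.0208]), 'tool_pos': array([0.5831, 0.2428, 0.0377]), 'tool_rot': array([-3.000e-04,  9.969e-01,  7.860e-02,  0.000e+00]), 'gripper_width': np.float64(0.5739)}
{'t': np.float64(27.5833), 'force': array([ 0.7933,  1.8033, -0.0043]), 'ft_torque': array([ 0.2813, -0.0302,  0.017 ]), 'tool_pos': array([0.5831, 0.2427, 0.0377]), 'tool_rot': array([-2.000e-04,  9.969e-01,  7.860e-02, -1.000e-04]), 'gripper_width': np.float64(0.5739)}
{'t': np.float64(27.6333), 'force': array([-0.0498,  1.1814,  0.8097]), 'ft_torque': array([ 0.252 , -0.0273,  0.0675]), 'tool_pos': array([0.5831, 0.2426, 0.0377]), 'tool_rot': array([-2.000e-04,  9.969e-01,  7.860e-02, -1.000e-04]), 'gripper_width': np.float64(0.569)}
```

Emit:
send_rows:
  rotation:
    - [0, 0, 0]
    - [0, 0, 0]
    - [0, 0, 0]
    - [0, 0, 0]
    - [0, 0, 0]
    - [0, 0, 0]
    - [0, 0, 0]
    - [0, 0, 0]
  delta_pos:
    - [-1, -0.2, 0]
    - [-3, -0.5, 0]
    - [-5, -0.8, 0]
    - [-7, -1.1, 0]
    - [-9, -1.4, 0]
    - [-11, -1.7, 0]
    - [-12, -1.9, 0]
    - [-12, -1.9, 0]
  jaw: [1, 1, 1, 1, 1, 1, 1, 1]

```text
t: 28.35
tool_pos: [0.5706, 0.2405, 0.0377]
tool_rot: [0.0, 0.997, 0.079, -0.0]
force: [0.2, -0.3, 0.4]
gripper_width: 0.575
```

Run:
```python
from ov2 import *
s=r.sense();print({k:np.round(s[k],4) for k in("t","force","ft_torque","tool_pos","tool_rot","gripper_width")})
A={n:np.mean([r.camera(n).astype(float) for _ in range(3)],0) for n in("scene","top")}
np.savez("pics/avg6.npz",**A);a=A["scene"]
im=cv2.resize((np.clip((a[125:185,252:312,::-1]-20)/150.,0,1)**.6*255).astype(np.uint8),None,fx=10,fy=10,interpolation=cv2.INTER_CUBIC)
cv2.imwrite("pics/s19.png",im);a=A["top"]
im=cv2.resize((np.clip((a[150:225,170:245,::-1]-20)/150.,0,1)**.6*255).astype(np.uint8),None,fx=8,fy=8,interpolation=cv2.INTER_CUBIC)
cv2.imwrite("pics/t19.png",im)
s=r.sense();print({k:np.round(s[k],4) for k in("t","force","ft_torque","tool_pos")})
```

```text
{'t': np.float64(28.35), 'force': array([ 0.2271, -0.3404,  0.4137]), 'ft_torque': array([-0.1006, -0.067 ,  0.0348]), 'tool_pos': array([0.5706, 0.2405, 0.0377]), 'tool_rot': array([ 1.000e-04,  9.969e-01,  7.870e-02, -4.000e-04]), 'gripper_width': np.float64(0.5754)}
{'t': np.float64(28.65), 'force': array([-0.2837, -0.0462,  1.4258]), 'ft_torque': array([-0.1632,  0.1062, -0.021 ]), 'tool_pos': array([0.5706, 0.2405, 0.0376])}
```

View pics/s19.png

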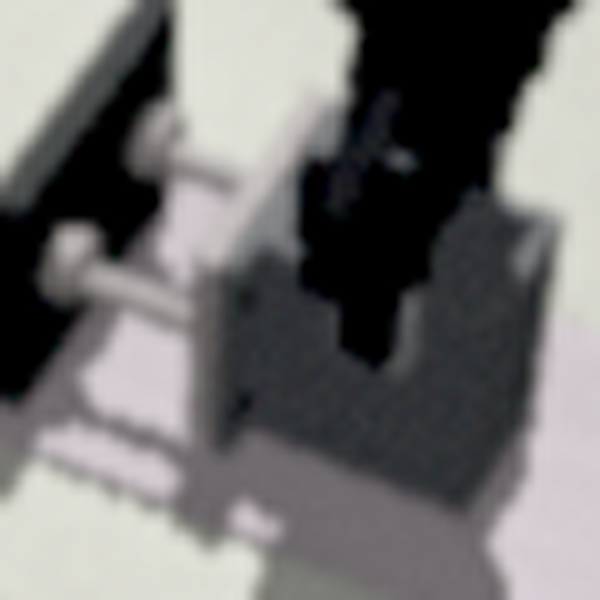

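View pics/t19.png

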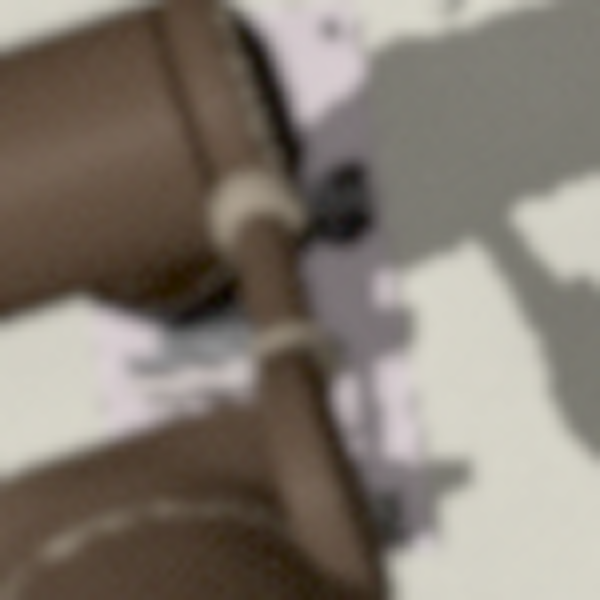

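Run:
```python
from ov2 import *
A=np.load("pics/avg6.npz");a=A["scene"]
f=lambda a,b,k,n,lo,hi:cv2.imwrite("pics/"+n,cv2.resize((np.clip((a[b[1]:b[3],b[0]:b[2],::-1]-lo)/(hi-lo),0,1)*255).astype(np.uint8),None,fx=k,fy=k,interpolation=cv2.INTER_CUBIC))
f(a,(266,130,292,180),12,"s19b.png",20,170)
f(A["top"],(176,184,216,206),18,"t19b.png",60,175)
Q=lambda n,P,b,k:((proj(n,W([.5571,.2408,3.297],P))-[b[0],b[1]]+.5)*k-.5).round(0).tolist()
print(Q("top",[(30,-38,84),(38,-38,84)],(176,184),18))
T=C["top"]["pose"].copy();T[:2,3]+=[.0024,.0046];C["top"]=dict(C["top"],pose=T)
print(Q("top",[(30,-38,84),(38,-38,84),(30,38,84),(27,-38,85),(21,-38,85)],(176,184),18))
```

```text
[[147.0, 229.0], [154.0, 277.0]]
[[175.0, 243.0], [183.0, 292.0], [634.0, 169.0], [171.0, 225.0], [166.0, 189.0]]
```

View pics/s19b.png

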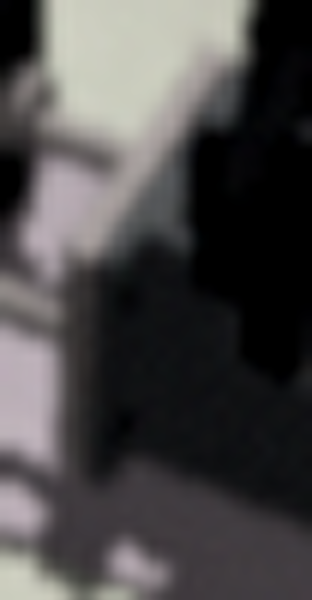

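View pics/t19b.png

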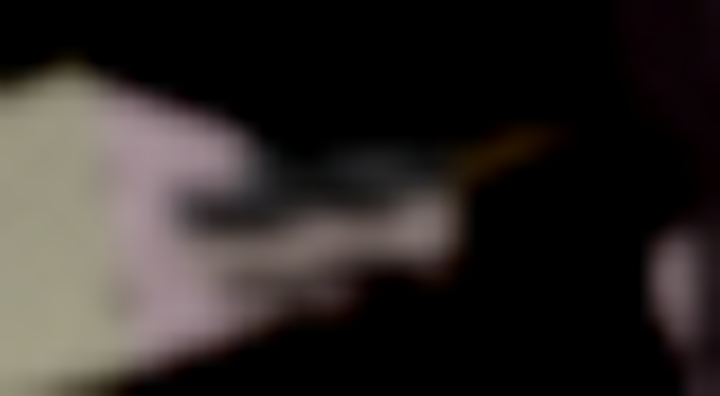

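Emit:
send_rows:
  rotation:
    - [0, 0, 0]
    - [0, 0, 0]
    - [0, 0, 0]
    - [0, 0, 0]
    - [0, 0, 0]
    - [0, 0, 0]
    - [0, 0, 0]
    - [0, 0, 0]
  delta_pos:
    - [0.2, -0.5, 0]
    - [0.3, -1, 0]
    - [0.4, -1.5, 0]
    - [0.4, -2, 0]
    - [0.4, -2.5, 0]
    - [0.4, -2.5, 0]
    - [0.4, -2.5, 0]
    - [0.4, -2.5, 0]
  jaw: [1, 1, 1, 1, 1, 1, 1, 1]

```text
t: 29.32
tool_pos: [0.5718, 0.2381, 0.0377]
tool_rot: [0.0, 0.997, 0.079, 0.0]
force: [0.6, 0.6, -1.8]
gripper_width: 0.571
```

```bash
cat > look.py <<'E'
from ov2 import *
import sys
k=sys.argv[1]
s=r.sense();print({k:np.round(s[k],4) for k in("t","force","ft_torque","tool_pos","tool_rot","gripper_width")})
A={n:np.mean([r.camera(n).astype(float) for _ in range(4)],0) for n in("scene","top")}
np.savez(f"pics/avg_{k}.npz",**A)
f=lambda a,b,k,lo,hi:cv2.resize((np.clip((a[b[1]:b[3],b[0]:b[2],::-1]-lo)/(hi-lo),0,1)**.8*255).astype(np.uint8),None,fx=k,fy=k,interpolation=cv2.INTER_CUBIC)
i=f(A["scene"],(262,130,294,182),11,15,170);j=f(A["top"],(178,184,208,210),14,50,175)
o=np.zeros((max(i.shape[0],j.shape[0]),i.shape[1]+j.shape[1]+10,3),np.uint8);o[:i.shape[0],:i.shape[1]]=i;o[:j.shape[0],i.shape[1]+10:]=j
cv2.imwrite(f"pics/look_{k}.png",o)
s=r.sense();print({k:np.round(s[k],4) for k in("t","force","ft_torque","tool_pos")})
E
python3 look.py a
```

```text
{'t': np.float64(29.3167), 'force': array([ 0.5501,  0.6494, -1.8446]), 'ft_torque': array([ 0.1184, -0.0242,  0.0432]), 'tool_pos': array([0.5718, 0.2381, 0.0377]), 'tool_rot': array([1.000e-04, 9.969e-01, 7.870e-02, 2.000e-04]), 'gripper_width': np.float64(0.5711)}
{'t': np.float64(29.7167), 'force': array([ 1.1024,  0.5382, -1.3159]), 'ft_torque': array([ 0.0448, -0.1738,  0.03  ]), 'tool_pos': array([0.5716, 0.238 , 0.0377])}
```

View pics/look_a.png

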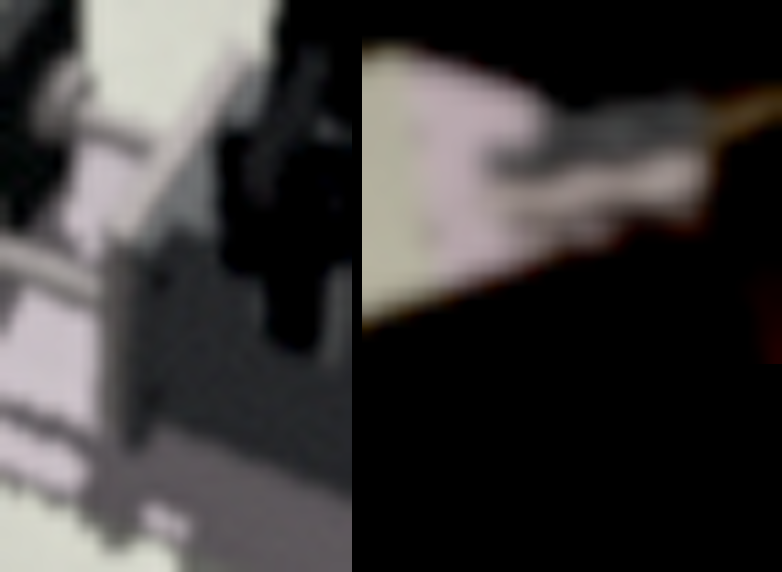

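```bash
cat > prof.py <<'E'
from sil import *
from scipy.ndimage import map_coordinates
import sys
A=np.load(sys.argv[1]);T=C["top"]["pose"].copy();T[:2,3]+=[.0024,.0046];C["top"]=dict(C["top"],pose=T)
F=[.5571,.2408,3.297];a=A["top"];ch=chroma(a);lum=a.mean(2)
ys=np.arange(-52,-19,1.5)
print("y  ",ys)
for x in np.arange(float(sys.argv[2]),float(sys.argv[3]),2.):
    q=proj("top",W(F,[(x,y,84) for y in ys]))
    print(x,"L",map_coordinates(lum,[q[:,1],q[:,0]],order=1).round(0).astype(int).tolist())
    print(x,"C",(1000*map_coordinates(ch,[q[:,1],q[:,0]],order=1)).round(0).astype(int).tolist())
E
python3 prof.py pics/avg_a.npz 16 46
```

```text
y   [-52.  -50.5 -49.  -47.5 -46.  -44.5 -43.  -41.5 -40.  -38.5 -37.  -35.5
 -34.  -32.5 -31.  -29.5 -28.  -26.5 -25.  -23.5 -22.  -20.5]
16.0 L [125, 124, 124, 124, 125, 126, 128, 129, 129, 129, 129, 128, 128, 127, 127, 125, 123, 119, 114, 104, 94, 83]
16.0 C [26, 17, 6, -9, -24, -34, -42, -46, -48, -49, -49, -50, -50, -50, -50, -49, -47, -44, -41, -37, -31, -24]
18.0 L [124, 124, 124, 124, 125, 126, 128, 129, 129, 129, 128, 127, 125, 124, 123, 122, 121, 118, 115, 106, 97, 87]
18.0 C [30, 19, 8, -8, -24, -34, -43, -46, -48, -49, -49, -50, -51, -50, -49, -47, -44, -43, -41, -36, -33, -24]
20.0 L [125, 125, 125, 125, 126, 127, 128, 129, 128, 127, 126, 123, 120, 117, 115, 115, 115, 113, 109, 101, 93, 84]
20.0 C [31, 20, 9, -6, -21, -32, -41, -44, -47, -48, -49, -49, -48, -47, -45, -42, -40, -41, -41, -35, -28, -20]
22.0 L [125, 126, 126, 127, 128, 129, 129, 129, 128, 126, 123, 118, 113, 108, 105, 103, 102, 101, 98, 92, 86, 79]
22.0 C [30, 21, 9, -9, -24, -35, -43, -46, -48, -48, -48, -46, -44, -41, -38, -34, -33, -34, -32, -26, -20, -15]
24.0 L [126, 126, 127, 128, 128, 129, 129, 129,
[... 1729 characters left out ...]
23, -20, -19, -18, -22]
40.0 L [125, 123, 122, 122, 123, 125, 126, 126, 126, 126, 125, 122, 119, 114, 109, 104, 99, 96, 94, 92, 90, 88]
40.0 C [30, 18, 6, -10, -24, -35, -44, -46, -48, -47, -45, -44, -42, -39, -38, -40, -38, -30, -24, -22, -22, -25]
42.0 L [126, 125, 124, 125, 125, 125, 126, 125, 125, 125, 125, 123, 119, 114, 109, 104, 100, 96, 92, 88, 85, 83]
42.0 C [29, 21, 9, -9, -24, -35, -43, -47, -49, -50, -51, -51, -49, -45, -42, -39, -36, -30, -27, -26, -26, -29]
44.0 L [125, 125, 124, 125, 125, 125, 124, 123, 121, 120, 118, 116, 113, 109, 104, 100, 96, 92, 88, 83, 79, 74]
44.0 C [28, 22, 9, -9, -22, -33, -41, -45, -48, -50, -50, -51, -50, -48, -44, -39, -34, -30, -29, -29, -29, -30]
```

```bash
python3 prof.py pics/avg6.npz 22 38
```

```text
y   [-52.  -50.5 -49.  -47.5 -46.  -44.5 -43.  -41.5 -40.  -38.5 -37.  -35.5
 -34.  -32.5 -31.  -29.5 -28.  -26.5 -25.  -23.5 -22.  -20.5]
22.0 L [126, 126, 126, 127, 128, 128, 128, 126, 123, 117, 112, 107, 104, 103, 102, 102, 100, 96, 92, 86, 80, 75]
22.0 C [27, 17, 6, -9, -22, -33, -41, -45, -47, -47, -46, -42, -39, -38, -37, -37, -34, -28, -22, -15, -10, -7]
24.0 L [126, 126, 127, 128, 129, 129, 128, 125, 121, 114, 107, 99, 94, 91, 90, 90, 89, 87, 85, 82, 79, 76]
24.0 C [29, 20, 7, -9, -22, -33, -40, -45, -46, -45, -40, -32, -29, -30, -30, -30, -27, -23, -18, -12, -9, -7]
26.0 L [126, 126, 127, 128, 129, 129, 128, 125, 120, 114, 107, 98, 92, 86, 84, 81, 80, 79, 78, 78, 77, 77]
26.0 C [27, 21, 7, -9, -22, -33, -40, -44, -43, -41, -36, -30, -28, -27, -24, -22, -20, -17, -14, -10, -6, -4]
28.0 L [126, 127, 127, 128, 128, 128, 127, 125, 121, 116, 109, 101, 95, 88, 83, 80, 80, 80, 80, 79, 81, 81]
28.0 C [25, 21, 7, -9, -22, -35, -40, -45, -43, -40, -35, -30, -28, -25, -18, -12, -15, -17, -17, -16, -11, -7]
30.0 L [126, 126, 126, 127, 127, 127, 126, 125, 123, 120, 115, 110, 105, 100, 96, 93, 91, 89, 87, 87, 88, 89]
30.0 C [24, 19, 6, -7, -21, -33, -40, -45, -43, -40, -34, -28, -25, -22, -18, -14, -15, -16, -19, -20, -17, -15]
32.0 L [126, 125, 125, 125, 126, 126, 126, 125, 124, 121, 118, 115, 111, 108, 106, 103, 102, 101, 101, 100, 100, 101]
32.0 C [23, 16, 5, -7, -19, -31, -40, -45, -43, -39, -32, -27, -25, -22, -19, -17, -16, -16, -18, -20, -20, -18]
34.0 L [125, 124, 123, 123, 124, 125, 126, 125, 124, 123, 121, 119, 116, 113, 111, 108, 106, 104, 104, 104, 104, 105]
34.0 C [23, 14, 3, -9, -22, -33, -41, -45, -45, -41, -34, -29, -26, -23, -19, -18, -17, -16, -16, -19, -22, -20]
36.0 L [124, 123, 122, 122, 122, 124, 125, 126, 125, 124, 122, 119, 116, 112, 108, 105, 102, 101, 101, 102, 103, 104]
36.0 C [27, 18, 7, -8, -24, -33, -42, -45, -48, -44, -38, -33, -29, -26, -23, -22, -21, -19, -17, -20, -24, -21]
```

Emit:
send_rows:
  rotation:
    - [0, 0, 0]
    - [0, 0, 0]
    - [0, 0, 0]
    - [0, 0, 0]
    - [0, 0, 0]
    - [0, 0, 0]
    - [0, 0, 0]
    - [0, 0, 0]
  delta_pos:
    - [-1, 0, 0]
    - [-2, 0, 0]
    - [-3, -0.1, 0]
    - [-4, -0.3, 0]
    - [-5, -0.4, 0]
    - [-5.9, -0.5, 0]
    - [-5.9, -0.5, 0]
    - [-5.9, -0.5, 0]
  jaw: [1, 1, 1, 1, 1, 1, 1, 1]

```text
t: 30.38
tool_pos: [0.5658, 0.2376, 0.0378]
tool_rot: [0.0, 0.997, 0.079, 0.0]
force: [1.5, -0.4, -2.9]
gripper_width: 0.574
```

Run:
```python
from h import *
F=[]
for i in range(5):
    s=r.sense();F.append(np.r_[s["force"],s["ft_torque"],s["tool_pos"]*1e3]);r.camera("top")
print(np.mean(F,0).round(2),s["t"])
```

```text
[ 1.5800e+00 -3.6000e-01 -2.9500e+00 -9.0000e-02 -3.3000e-01  9.0000e-02
  5.6577e+02  2.3761e+02  3.7770e+01] 30.5833
```

Emit:
send_rows:
  rotation:
    - [0, 0, 0]
    - [0, 0, 0]
    - [0, 0, 0]
    - [0, 0, 0]
    - [0, 0, 0]
    - [0, 0, 0]
    - [0, 0, 0]
    - [0, 0, 0]
  delta_pos:
    - [0, 0, -0.5]
    - [-1, -0.2, -0.7]
    - [-2.5, -0.4, -0.7]
    - [-4, -0.6, -0.7]
    - [-5.5, -0.9, -0.7]
    - [-7, -1.1, -0.7]
    - [-8, -1.2, -0.7]
    - [-8, -1.2, -0.7]
  jaw: [1, 1, 1, 1, 1, 1, 1, 1]

```text
t: 31.3
tool_pos: [0.5591, 0.2368, 0.0378]
tool_rot: [-0.0, 0.997, 0.079, 0.002]
force: [4.0, 0.9, -0.8]
gripper_width: 0.574
```

```bash
python3 look.py b
python3 - <<'E'
from h import *
F=[]
for i in range(3):
    s=r.sense();F.append(np.r_[s["force"],s["ft_torque"],s["tool_pos"]*1e3]);r.camera("top")
print(np.mean(F,0).round(2),s["t"])
E
```

```text
{'t': np.float64(31.3), 'force': array([ 4.0355,  0.8989, -0.7741]), 'ft_torque': array([-0.1567, -0.7977,  0.2695]), 'tool_pos': array([0.5591, 0.2368, 0.0378]), 'tool_rot': array([-2.000e-04,  9.969e-01,  7.900e-02,  1.700e-03]), 'gripper_width': np.float64(0.5744)}
{'t': np.float64(31.7), 'force': array([ 4.9372,  0.3058, -0.6722]), 'ft_torque': array([-0.209 , -0.8485,  0.2114]), 'tool_pos': array([0.5591, 0.2367, 0.0378])}
[ 5.5700e+00 -4.8000e-01 -5.6000e-01 -1.6000e-01 -8.2000e-01  2.3000e-01
  5.5910e+02  2.3674e+02  3.7760e+01] 31.8
```

View pics/look_b.png

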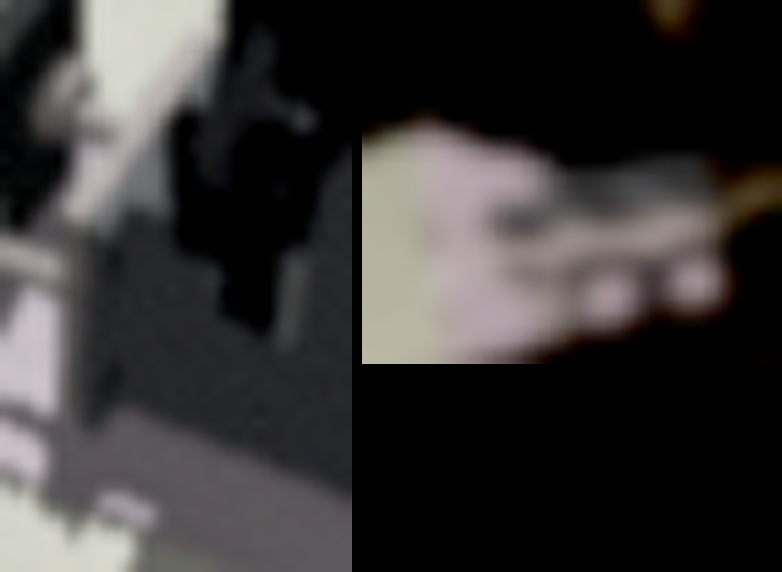

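Emit:
send_rows:
  rotation:
    - [0, 0, 0]
    - [0, 0, 0]
    - [0, 0, 0]
    - [0, 0, 0]
    - [0, 0, 0]
    - [0, 0, 0]
    - [0, 0, 0]
    - [0, 0, 0]
  delta_pos:
    - [-1.2, -0.2, -0.3]
    - [-2.4, -0.4, -0.3]
    - [-3.6, -0.6, -0.3]
    - [-4.8, -0.8, -0.3]
    - [-6, -1, -0.3]
    - [-7.2, -1.2, -0.3]
    - [-8.4, -1.4, -0.3]
    - [-8.4, -1.4, -0.3]
  jaw: [1, 1, 1, 1, 1, 1, 1, 1]

```text
t: 32.52
tool_pos: [0.5525, 0.2358, 0.038]
tool_rot: [-0.001, 0.997, 0.079, 0.004]
force: [7.4, 0.5, -1.9]
gripper_width: 0.576
```

```bash
python3 look.py c
python3 - <<'E'
from h import *
F=[]
for i in range(3):
    s=r.sense();F.append(np.r_[s["force"],s["ft_torque"],s["tool_pos"]*1e3]);r.camera("top")
print(np.mean(F,0).round(2),s["t"],s["tool_rot"])
A=np.load("pics/avg_c.npz");crop(A["scene"],225,90,345,200,6,"s20.png",2.5)
E
python3 prof.py pics/avg_c.npz 40 58 | grep -v y
```

```text
{'t': np.float64(32.5167), 'force': array([ 7.3951,  0.4566, -1.861 ]), 'ft_torque': array([-0.0454, -1.2131,  0.2667]), 'tool_pos': array([0.5525, 0.2358, 0.038 ]), 'tool_rot': array([-6.000e-04,  9.969e-01,  7.910e-02,  3.700e-03]), 'gripper_width': np.float64(0.5758)}
{'t': np.float64(32.9167), 'force': array([ 6.3371,  0.5226, -2.0421]), 'ft_torque': array([-0.043 , -1.2034,  0.3644]), 'tool_pos': array([0.5525, 0.2358, 0.038 ])}
[ 7.2300e+00  3.0000e-01 -2.0700e+00 -1.0000e-02 -1.2200e+00  3.3000e-01
  5.5250e+02  2.3579e+02  3.7970e+01] 33.0167 [-5.90327052e-04  9.96865363e-01  7.90357309e-02  3.52895486e-03]
 -34.  -32.5 -31.  -29.5 -28.  -26.5 -25.  -23.5 -22.  -20.5]
40.0 L [124, 122, 121, 122, 122, 124, 125, 125, 125, 123, 121, 118, 115, 112, 108, 105, 102, 99, 95, 90, 84, 80]
40.0 C [30, 21, 11, -7, -24, -34, -43, -47, -50, -51, -51, -46, -42, -43, -45, -45, -44, -40, -35, -29, -23, -14]
42.0 L [126, 125, 125, 125, 125, 126, 126, 125, 123, 120, 116, 111, 106, 101, 97, 94, 91, 88, 86, 83, 81, 78]
42.0 C [27, 18, 7, -8, -22, -32, -41, -45, -47, -47, -45, -41, -38, -35, -35, 
[... 923 characters left out ...]
, -15, -15]
52.0 L [128, 128, 128, 127, 127, 127, 125, 124, 123, 122, 121, 119, 117, 114, 111, 109, 107, 105, 104, 104, 104, 105]
52.0 C [24, 17, 6, -7, -20, -32, -40, -44, -40, -36, -32, -29, -26, -25, -25, -24, -21, -19, -18, -18, -18, -18]
54.0 L [128, 127, 126, 126, 126, 125, 125, 124, 123, 122, 121, 119, 116, 112, 109, 106, 104, 103, 102, 103, 104, 104]
54.0 C [25, 18, 8, -6, -21, -32, -41, -43, -41, -38, -34, -31, -28, -28, -29, -26, -23, -20, -18, -18, -20, -20]
56.0 L [128, 127, 126, 125, 125, 125, 124, 124, 124, 123, 123, 120, 117, 113, 108, 105, 101, 100, 98, 97, 97, 97]
56.0 C [26, 19, 9, -5, -22, -33, -42, -45, -46, -43, -40, -38, -36, -35, -35, -31, -26, -21, -15, -15, -16, -19]
```

View pics/look_c.png

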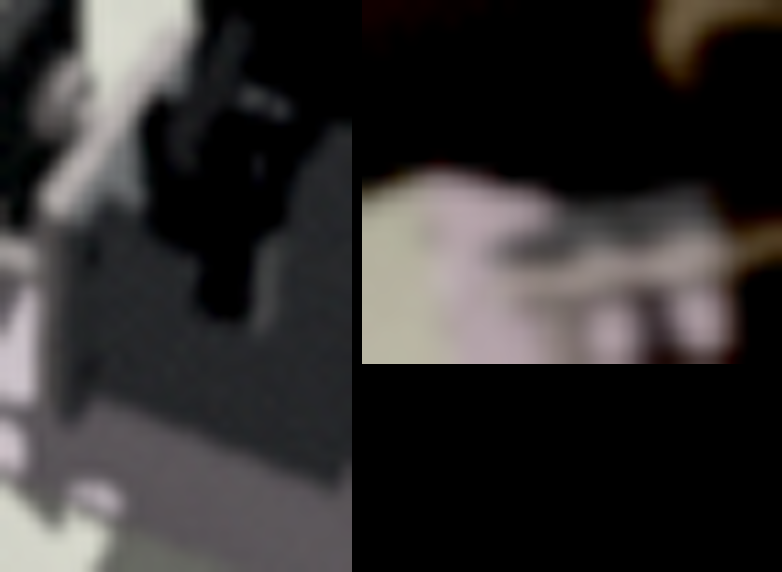

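View pics/s20.png

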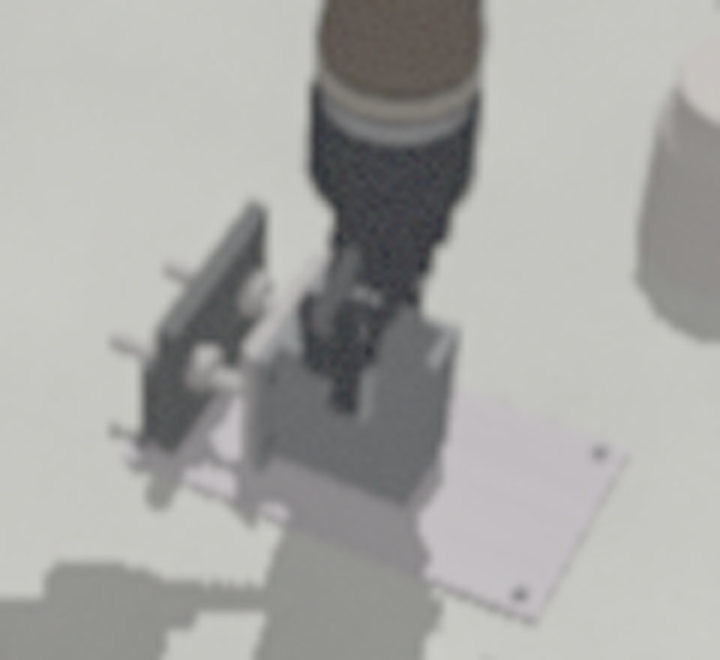

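Run:
```python
from h import *
s=r.sense();g=lambda q:R.from_quat([q[1],q[2],q[3],q[0]])
q0=[0,np.cos(np.deg2rad(9.03/2)),np.sin(np.deg2rad(9.03/2)),0]
print(np.rad2deg((g(s["tool_rot"])*g(q0).inv()).as_rotvec()), s["tool_pos"],s["force"])
```

```text
[ 0.09848176 -0.399435    0.03503883] [0.55252002 0.2357805  0.03797811] [ 8.44389277  0.30569488 -1.35746137]
```

Emit:
send_rows:
  rotation:
    - [0, 0.1, 0]
    - [0, 0.2, 0]
    - [0, 0.3, 0]
    - [-0.1, 0.4, 0]
    - [-0.1, 0.5, 0]
    - [-0.1, 0.5, 0]
    - [-0.1, 0.5, 0]
    - [-0.1, 0.5, 0]
  delta_pos:
    - [-0.4, -0.1, -0.1]
    - [-0.8, -0.1, -0.2]
    - [-1.2, -0.2, -0.3]
    - [-1.6, -0.3, -0.4]
    - [-1.9, -0.3, -0.4]
    - [-1.9, -0.3, -0.4]
    - [-1.9, -0.3, -0.4]
    - [-1.9, -0.3, -0.4]
  jaw: [1, 1, 1, 1, 1, 1, 1, 1]

```text
t: 33.73
tool_pos: [0.5514, 0.2356, 0.0378]
tool_rot: [-0.0, 0.997, 0.079, 0.0]
force: [9.5, 1.5, -3.3]
gripper_width: 0.572
```

```bash
python3 look.py d
python3 - <<'E'
from h import *
F=[]
for i in range(4):
    s=r.sense();F.append(np.r_[s["force"],s["ft_torque"],s["tool_pos"]*1e3]);r.camera("top")
m=np.mean(F,0);print(m.round(2),s["t"])
g=lambda q:R.from_quat([q[1],q[2],q[3],q[0]])
q0=[0,np.cos(np.deg2rad(9.03/2)),np.sin(np.deg2rad(9.03/2)),0]
print(np.rad2deg((g(s["tool_rot"])*g(q0).inv()).as_rotvec()))
d=m[6:8]-[557.1,240.8];print("flange x_f",41+d@[-.988,-.1547],"y_f(fit)",d@[.1547,-.988],"F",m[:2]@[.988,.1547],"defl",(m[:2]@[.988,.1547])/.45)
E
```

```text
{'t': np.float64(33.7333), 'force': array([ 9.5332,  1.4749, -3.3121]), 'ft_torque': array([-0.045 , -1.4439,  0.3686]), 'tool_pos': array([0.5514, 0.2356, 0.0378]), 'tool_rot': array([-1.000e-04,  9.969e-01,  7.920e-02,  1.000e-04]), 'gripper_width': np.float64(0.5724)}
{'t': np.float64(34.1333), 'force': array([ 9.0714,  0.6324, -1.9652]), 'ft_torque': array([ 0.0758, -1.5364,  0.3408]), 'tool_pos': array([0.5515, 0.2356, 0.0378])}
[ 8.7000e+00  2.6000e-01 -2.5400e+00  2.0000e-02 -1.5000e+00  3.2000e-01
  5.5147e+02  2.3563e+02  3.7780e+01] 34.2833
[ 0.01789704 -0.00625906  0.05430731]
flange x_f 47.365021246112434 y_f(fit) 4.237982468438519 F 8.634085816844497 defl 19.186857370765548
```

Emit:
send_rows:
  rotation:
    - [0, 0, 0]
    - [0, 0, 0]
    - [0, 0, 0]
    - [0, 0, 0]
    - [0, 0, 0]
    - [0, 0, 0]
    - [0, 0, 0]
    - [0, 0, 0]
  delta_pos:
    - [0, 0, -0.3]
    - [0, 0, -0.6]
    - [0, 0, -0.9]
    - [0, 0, -1]
    - [0, 0, -1]
    - [0, 0, -1]
    - [0, 0, -1]
    - [0, 0, -1]
  jaw: [1, 1, 1, 1, 1, 1, 1, 1]

```text
t: 35.0
tool_pos: [0.5516, 0.2357, 0.0377]
tool_rot: [-0.0, 0.997, 0.079, 0.0]
force: [7.3, -0.2, 1.5]
gripper_width: 0.574
```

```bash
cat > st.py <<'E'
from h import *
F=[]
for i in range(4):
    s=r.sense();F.append(np.r_[s["force"],s["ft_torque"],s["tool_pos"]*1e3]);r.camera("top")
m=np.mean(F,0);print(m.round(2),s["t"],s["gripper_width"])
g=lambda q:R.from_quat([q[1],q[2],q[3],q[0]])
q0=[0,np.cos(np.deg2rad(9.03/2)),np.sin(np.deg2rad(9.03/2)),0]
print(np.rad2deg((g(s["tool_rot"])*g(q0).inv()).as_rotvec()))
d=m[6:8]-[557.1,240.8];print("flange x_f",41+d@[-.988,-.1547],"F",m[:2]@[.988,.1547],"defl",(m[:2]@[.988,.1547])/.45)
E
python3 st.py
```

```text
[ 7.4500e+00 -5.6000e-01  1.3400e+00 -1.5000e-01 -1.2100e+00  3.2000e-01
  5.5162e+02  2.3565e+02  3.7650e+01] 35.15 0.5745830507127313
[ 0.01284099 -0.01100345  0.0573301 ]
flange x_f 47.2129993412452 F 7.278512749620422 defl 16.17447277693427
```

Emit:
send_rows:
  rotation:
    - [0, 0, 0]
    - [0, 0, 0]
    - [0, 0, 0]
    - [0, 0, 0]
    - [0, 0, 0]
    - [0, 0, 0]
    - [0, 0, 0]
    - [0, 0, 0]
  delta_pos:
    - [0, 0, 0]
    - [0, 0, 0]
    - [0, 0, 0]
    - [0, 0, 0]
    - [0, 0, 0]
    - [0, 0, 0]
    - [0, 0, 0]
    - [0, 0, 0]
  jaw: [1, 1, 1, 1, 1, 1, 1, 1]

```text
t: 35.87
tool_pos: [0.5516, 0.2357, 0.0376]
tool_rot: [-0.0, 0.997, 0.079, 0.0]
force: [7.4, -0.4, 2.4]
gripper_width: 0.569
```

```bash
python3 look.py e; python3 st.py; python3 prof.py pics/avg_e.npz 44 58 | grep -v y
python3 - <<'E'
from h import *
A=np.load("pics/avg_e.npz");crop(A["scene"],0,0,512,384,1.5,"s21.png",2.2);crop(A["scene"],225,90,345,200,6,"s21b.png",2.5)
E
```

```text
{'t': np.float64(35.8667), 'force': array([ 7.3761, -0.431 ,  2.3954]), 'ft_torque': array([-0.1623, -1.2055,  0.3376]), 'tool_pos': array([0.5516, 0.2357, 0.0376]), 'tool_rot': array([-1.000e-04,  9.969e-01,  7.920e-02,  1.000e-04]), 'gripper_width': np.float64(0.569)}
{'t': np.float64(36.2667), 'force': array([6.7201, 0.2769, 1.6688]), 'ft_torque': array([-0.162 , -1.1961,  0.2959]), 'tool_pos': array([0.5516, 0.2356, 0.0377])}
[ 6.9600e+00 -5.0000e-02  1.7800e+00 -1.5000e-01 -1.2200e+00  3.2000e-01
  5.5163e+02  2.3565e+02  3.7660e+01] 36.4167 0.5714124898270814
[ 0.01293979 -0.01085418  0.05838725]
flange x_f 47.20635494684772 F 6.87322225554395 defl 15.27382723454211
 -34.  -32.5 -31.  -29.5 -28.  -26.5 -25.  -23.5 -22.  -20.5]
44.0 L [126, 126, 127, 127, 128, 128, 127, 125, 121, 116, 111, 106, 102, 99, 96, 93, 90, 85, 81, 77, 75, 73]
44.0 C [26, 19, 7, -7, -21, -34, -43, -47, -46, -43, -41, -38, -33, -27, -26, -25, -24, -24, -18, -11, -11, -11]
46.0 L [128, 128, 129, 130, 129, 129, 127, 124, 120, 115, 109, 103, 99, 95, 93, 92, 90, 88, 84, 80, 78, 76]
46.0 C [25, 18, 4, -10, -22
[... 531 characters left out ...]
-18, -17]
52.0 L [128, 128, 127, 127, 127, 126, 125, 123, 121, 118, 116, 114, 113, 112, 112, 112, 111, 109, 107, 105, 103, 102]
52.0 C [26, 19, 6, -7, -22, -33, -40, -44, -43, -39, -33, -29, -25, -22, -19, -18, -19, -20, -21, -21, -20, -19]
54.0 L [128, 127, 127, 126, 126, 125, 124, 123, 122, 120, 118, 116, 115, 113, 112, 110, 109, 107, 106, 104, 102, 102]
54.0 C [25, 18, 9, -6, -23, -33, -40, -43, -43, -40, -35, -30, -26, -23, -21, -20, -20, -20, -21, -21, -20, -20]
56.0 L [128, 127, 126, 125, 125, 125, 124, 123, 122, 121, 119, 117, 115, 113, 110, 108, 105, 103, 101, 98, 96, 95]
56.0 C [26, 19, 11, -5, -23, -33, -39, -42, -44, -43, -40, -37, -33, -30, -28, -25, -22, -20, -19, -19, -19, -21]
```

View pics/s21.png

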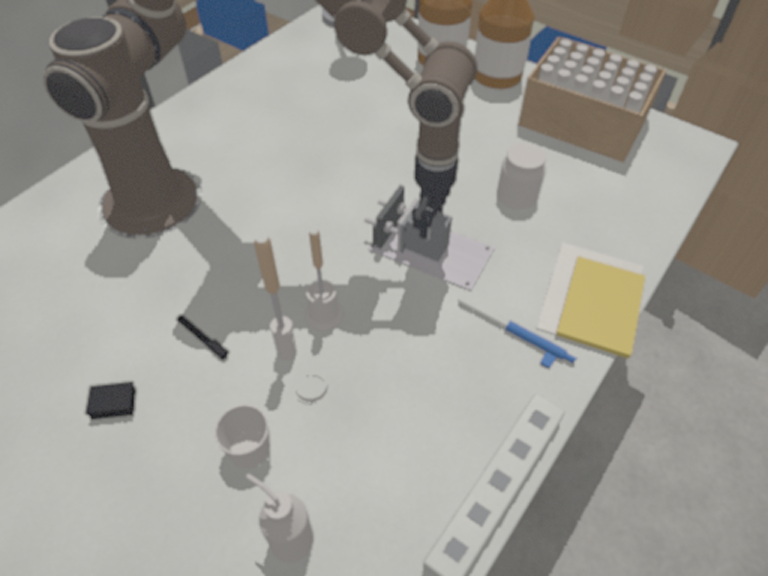

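View pics/s21b.png

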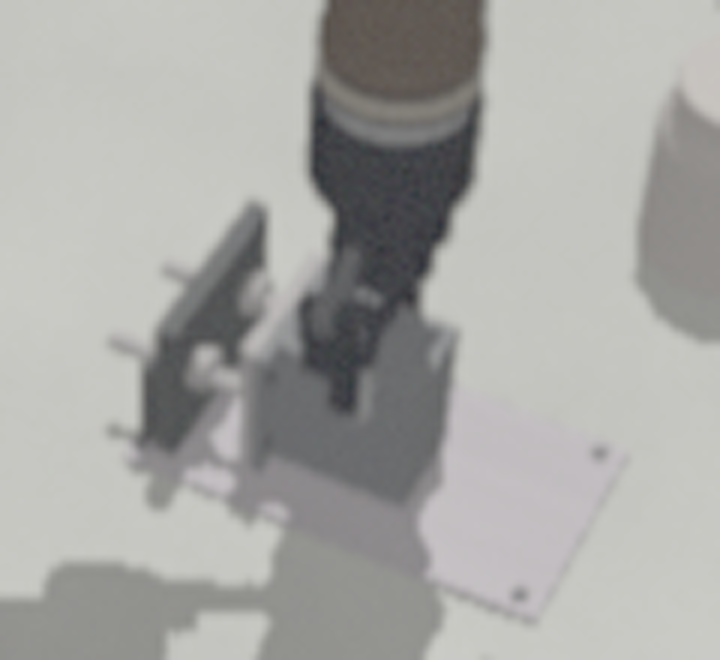

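View pics/look_e.png

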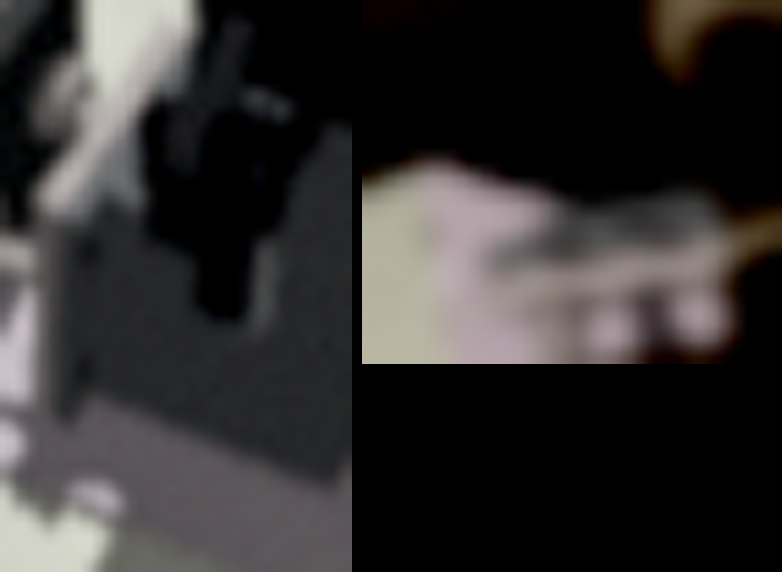

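Emit:
send_rows:
  rotation:
    - [0, 0, 0.1]
    - [0, 0, 0.2]
    - [0, 0, 0.3]
    - [0, 0, 0.4]
    - [0, 0, 0.4]
    - [0, 0, 0.4]
    - [0, 0, 0.4]
    - [0, 0, 0.4]
  delta_pos:
    - [0, 0, 0]
    - [0, 0, 0]
    - [0, 0, 0]
    - [0, 0, 0]
    - [0, 0, 0]
    - [0, 0, 0]
    - [0, 0, 0]
    - [0, 0, 0]
  jaw: [1, 1, 1, 1, 1, 1, 1, 1]

```text
t: 37.13
tool_pos: [0.5516, 0.2359, 0.0377]
tool_rot: [-0.0, 0.997, 0.083, 0.0]
force: [7.2, 0.6, 1.6]
gripper_width: 0.574
```

```bash
python3 st.py
```

```text
[ 7.3000e+00  2.8000e-01  1.3500e+00 -7.0000e-02 -1.1900e+00  2.9000e-01
  5.5156e+02  2.3592e+02  3.7640e+01] 37.2833 0.5703747958380402
[ 0.03428554 -0.00620708  0.43830803]
flange x_f 47.22766038050832 F 7.258346894138902 defl 16.129659764753114
```

Emit:
send_rows:
  rotation:
    - [0, 0, 0.1]
    - [0, 0, 0.2]
    - [0, 0, 0.3]
    - [0, 0, 0.4]
    - [0, 0, 0.5]
    - [0, 0, 0.6]
    - [0, 0, 0.6]
    - [0, 0, 0.6]
  delta_pos:
    - [0, 0, 0]
    - [0, 0, 0]
    - [0, 0, 0]
    - [0, 0, 0]
    - [0, 0, 0]
    - [0, 0, 0]
    - [0, 0, 0]
    - [0, 0, 0]
  jaw: [1, 1, 1, 1, 1, 1, 1, 1]

```text
t: 38.0
tool_pos: [0.5515, 0.2362, 0.0376]
tool_rot: [-0.001, 0.996, 0.086, 0.0]
force: [7.2, 2.1, 1.0]
gripper_width: 0.575
```

```bash
python3 st.py
```

```text
[ 7.1700e+00  1.1200e+00  1.5000e+00 -9.0000e-02 -1.2300e+00 -3.0000e-01
  5.5154e+02  2.3618e+02  3.7660e+01] 38.15 0.5710639339097883
[8.38948789e-02 2.18112100e-04 8.80006299e-01]
flange x_f 47.205124012239544 F 7.259864079360294 defl 16.13303128746732
```

Emit:
send_rows:
  rotation:
    - [0, 0, -0.1]
    - [0, 0, -0.2]
    - [0, 0, -0.3]
    - [0, 0, -0.3]
    - [0, 0, -0.3]
    - [0, 0, -0.3]
    - [0, 0, -0.3]
    - [0, 0, -0.3]
  delta_pos:
    - [0, 0, 0]
    - [0, 0, 0]
    - [0, 0, 0]
    - [0, 0, 0]
    - [0, 0, 0]
    - [0, 0, 0]
    - [0, 0, 0]
    - [0, 0, 0]
  jaw: [1, 1, 1, 1, 1, 1, 1, 1]

```text
t: 38.87
tool_pos: [0.5517, 0.2361, 0.0377]
tool_rot: [-0.001, 0.996, 0.085, 0.0]
force: [7.4, 1.5, 2.0]
gripper_width: 0.575
```

```bash
python3 st.py
```

```text
[ 7.4400e+00  1.1200e+00  1.1600e+00  0.0000e+00 -1.2100e+00  1.3000e-01
  5.5165e+02  2.3612e+02  3.7670e+01] 39.0167 0.5725754233844847
[ 0.06021055 -0.01810789  0.69238272]
flange x_f 47.10508332942521 F 7.522847389409233 defl 16.71743864313163
```

Emit:
send_rows:
  rotation:
    - [0, 0, 0.1]
    - [0, 0, 0.1]
    - [0, 0, 0.1]
    - [0, 0, 0.1]
    - [0, 0, 0.1]
    - [0, 0, 0.1]
    - [0, 0, 0.1]
    - [0, 0, 0.1]
  delta_pos:
    - [-0.2, 0, 0]
    - [-0.4, -0.1, 0]
    - [-0.6, -0.1, 0]
    - [-0.6, -0.1, 0]
    - [-0.6, -0.1, 0]
    - [-0.6, -0.1, 0]
    - [-0.6, -0.1, 0]
    - [-0.6, -0.1, 0]
  jaw: [1, 1, 1, 1, 1, 1, 1, 1]

```text
t: 39.73
tool_pos: [0.5516, 0.2362, 0.0377]
tool_rot: [-0.001, 0.996, 0.085, 0.001]
force: [9.2, 0.8, 0.3]
gripper_width: 0.572
```

```bash
python3 st.py; python3 look.py f;python3 prof.py pics/avg_f.npz 44 58 | grep -v y
```

```text
[ 8.4800e+00  9.7000e-01  2.7000e-01 -2.0000e-02 -1.3900e+00 -0.0000e+00
  5.5160e+02  2.3615e+02  3.7700e+01] 39.8833 0.5738943452277405
[ 0.0845646  -0.08382095  0.75762322]
flange x_f 47.150656845624475 F 8.527826053269525 defl 18.950724562821165
{'t': np.float64(39.9333), 'force': array([9.0138, 0.86  , 0.2231]), 'ft_torque': array([-0.0442, -1.3738,  0.01  ]), 'tool_pos': array([0.5516, 0.2361, 0.0377]), 'tool_rot': array([-7.000e-04,  9.964e-01,  8.530e-02,  8.000e-04]), 'gripper_width': np.float64(0.5758)}
{'t': np.float64(40.3333), 'force': array([8.8994, 1.0917, 0.695 ]), 'ft_torque': array([ 0.0109, -1.3927, -0.0395]), 'tool_pos': array([0.5516, 0.2362, 0.0377])}
 -34.  -32.5 -31.  -29.5 -28.  -26.5 -25.  -23.5 -22.  -20.5]
44.0 L [126, 126, 127, 128, 128, 127, 126, 125, 121, 117, 112, 107, 103, 100, 98, 97, 94, 91, 86, 81, 78, 75]
44.0 C [27, 19, 7, -10, -23, -35, -41, -44, -45, -46, -44, -41, -37, -33, -30, -28, -26, -25, -24, -23, -18, -11]
46.0 L [128, 128, 129, 130, 130, 129, 127, 125, 122, 117, 111, 105, 100, 96, 94, 92, 91, 90, 87, 83, 81, 79]
46.0 C [27, 19, 6, -10,
[... 535 characters left out ...]
, -17, -16]
52.0 L [128, 128, 128, 127, 127, 127, 125, 124, 122, 120, 118, 116, 115, 113, 112, 111, 109, 107, 106, 105, 104, 104]
52.0 C [24, 16, 4, -9, -21, -31, -39, -42, -40, -38, -34, -29, -26, -23, -22, -20, -19, -19, -21, -21, -18, -17]
54.0 L [128, 127, 126, 126, 126, 125, 124, 123, 122, 121, 120, 119, 117, 115, 113, 110, 107, 105, 104, 103, 103, 103]
54.0 C [23, 17, 7, -6, -21, -32, -41, -43, -40, -38, -36, -33, -28, -25, -23, -22, -21, -21, -21, -21, -18, -18]
56.0 L [128, 127, 126, 125, 125, 124, 124, 123, 123, 122, 120, 119, 118, 115, 113, 109, 104, 101, 98, 96, 95, 96]
56.0 C [27, 18, 8, -7, -22, -32, -42, -44, -45, -43, -42, -38, -34, -31, -28, -27, -26, -21, -17, -18, -20, -20]
```

View pics/look_f.png

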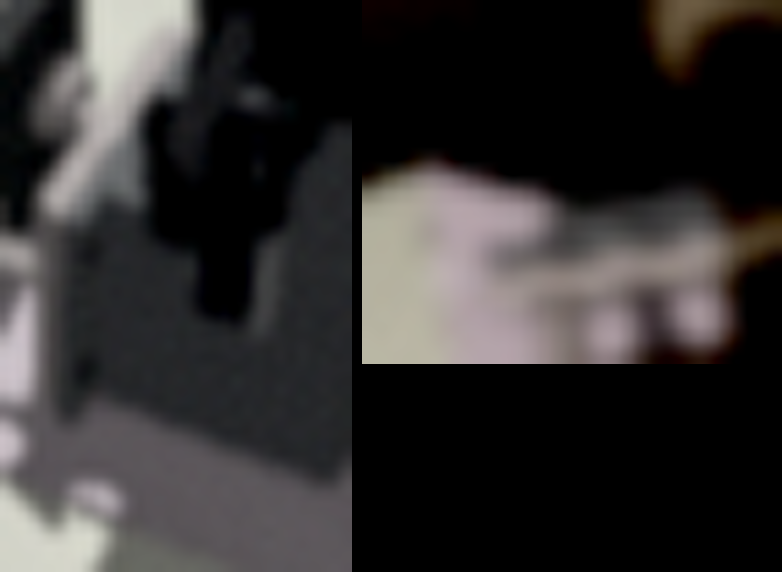

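Emit:
send_rows:
  rotation:
    - [0, 0, 0]
    - [0, 0, 0]
    - [0, 0, 0]
    - [0, 0, 0]
    - [0, 0, 0]
    - [0, 0, 0]
    - [0, 0, 0]
    - [0, 0, 0]
  delta_pos:
    - [0, 0, 0]
    - [0, 0, 0]
    - [0, 0, 0]
    - [0, 0, 0]
    - [0, 0, 0]
    - [0, 0, 0]
    - [0, 0, 0]
    - [0, 0, 0]
  jaw: [1, 1, 1, 1, 1, 1, 1, 1]

```text
t: 41.0
tool_pos: [0.5516, 0.2361, 0.0377]
tool_rot: [-0.001, 0.996, 0.085, 0.001]
force: [9.1, 0.6, -0.5]
gripper_width: 0.575
```

Emit:
send_rows:
  rotation:
    - [0, 0, 0]
    - [0, 0, 0]
    - [0, 0, 0]
    - [0, 0, 0]
    - [0, 0, 0]
    - [0, 0, 0]
    - [0, 0, 0]
    - [0, 0, 0]
  delta_pos:
    - [0, 0, 0]
    - [0, 0, 0]
    - [0, 0, 0]
    - [0, 0, 0]
    - [0, 0, 0]
    - [0, 0, 0]
    - [0, 0, 0]
    - [0, 0, 0]
  jaw: [1, 1, 1, 1, 1, 1, 1, 1]

```text
t: 41.67
tool_pos: [0.5516, 0.2362, 0.0377]
tool_rot: [-0.001, 0.996, 0.085, 0.001]
force: [8.6, 1.5, 0.0]
gripper_width: 0.568
```

Emit:
send_rows:
  rotation:
    - [0, 0, 0]
    - [0, 0, 0]
    - [0, 0, 0]
    - [0, 0, 0]
    - [0, 0, 0]
    - [0, 0, 0]
    - [0, 0, 0]
    - [0, 0, 0]
  delta_pos:
    - [0, 0, 0]
    - [0, 0, 0]
    - [0, 0, 0]
    - [0, 0, 0]
    - [0, 0, 0]
    - [0, 0, 0]
    - [0, 0, 0]
    - [0, 0, 0]
  jaw: [1, 1, 1, 1, 1, 1, 1, 1]

```text
t: 42.33
tool_pos: [0.5516, 0.2361, 0.0377]
tool_rot: [-0.001, 0.996, 0.085, 0.001]
force: [9.3, 1.1, 0.7]
gripper_width: 0.57
```

Emit:
send_rows:
  rotation:
    - [0, 0, 0]
    - [0, 0, 0]
    - [0, 0, 0]
    - [0, 0, 0]
    - [0, 0, 0]
    - [0, 0, 0]
    - [0, 0, 0]
    - [0, 0, 0]
  delta_pos:
    - [0, 0, 0]
    - [0, 0, 0]
    - [0, 0, 0]
    - [0, 0, 0]
    - [0, 0, 0]
    - [0, 0, 0]
    - [0, 0, 0]
    - [0, 0, 0]
  jaw: [1, 1, 1, 1, 1, 1, 1, 1]

```text
t: 43.0
tool_pos: [0.5516, 0.2361, 0.0377]
tool_rot: [-0.001, 0.996, 0.085, 0.001]
force: [7.8, 1.3, 0.7]
gripper_width: 0.576
```

Emit:
send_rows:
  rotation:
    - [0, 0, 0]
    - [0, 0, 0]
    - [0, 0, 0]
    - [0, 0, 0]
    - [0, 0, 0]
    - [0, 0, 0]
    - [0, 0, 0]
    - [0, 0, 0]
  delta_pos:
    - [0, 0, 0]
    - [0, 0, 0]
    - [0, 0, 0]
    - [0, 0, 0]
    - [0, 0, 0]
    - [0, 0, 0]
    - [0, 0, 0]
    - [0, 0, 0]
  jaw: [1, 1, 1, 1, 1, 1, 1, 1]

```text
t: 43.67
tool_pos: [0.5516, 0.2362, 0.0377]
tool_rot: [-0.001, 0.996, 0.085, 0.001]
force: [8.7, 1.6, 0.9]
gripper_width: 0.575
```

Emit:
send_rows:
  rotation:
    - [0, 0, 0]
    - [0, 0, 0]
    - [0, 0, 0]
    - [0, 0, 0]
    - [0, 0, 0]
    - [0, 0, 0]
    - [0, 0, 0]
    - [0, 0, 0]
  delta_pos:
    - [0, 0, 0]
    - [0, 0, 0]
    - [0, 0, 0]
    - [0, 0, 0]
    - [0, 0, 0]
    - [0, 0, 0]
    - [0, 0, 0]
    - [0, 0, 0]
  jaw: [1, 1, 1, 1, 1, 1, 1, 1]

```text
t: 44.33
tool_pos: [0.5516, 0.2361, 0.0377]
tool_rot: [-0.001, 0.996, 0.085, 0.001]
force: [8.5, 1.2, 0.5]
gripper_width: 0.575
```

```bash
python3 st.py
python3 - <<'E'
from plant import r
print(r.close_job(), r.sense()["t"])
E
```

```text
[ 8.7400e+00  9.6000e-01  8.6000e-01 -2.0000e-02 -1.4000e+00  0.0000e+00
  5.5161e+02  2.3614e+02  3.7710e+01] 44.4833 0.5744095963255443
[ 0.08388699 -0.08356727  0.75839915]
flange x_f 47.14137946974121 F 8.785873785755177 defl 19.524163968344837
the job is handed in; nothing more can be done
the job is handed in; nothing more can be done
```

The job is handed in at about 44.5 s, with the arm still gripping the cell and pressing it against the sprung face.

- **Brushing:** I took the smaller brush from its stand and made four strokes in the cell. Each went down to about 2–6 mm above the floor, judged from the arm position. Between strokes the tip came up to nearly the rim. The brush is back upright in its stand, as the pictures show.
- **Placing:** The cell was carried upright and set on the base plate. I let go once so it could settle flat, then gripped it again with 60 N. I centred it on the face by eye from the camera edges.
- **Push depth:** Two estimates disagree a little. Arm travel since contact gives about 17–18 mm, and the force of about 8.8 N gives about 19.5 mm, probably because it includes some friction. Both are close to halfway (18 mm) and well short of the 36 mm end.
- **Squareness:** At first the twist reading (about 0.3 N m) showed the flange touching on one edge. I turned the cell by about 0.7° until it read zero.
- **Hold:** The push stayed at roughly 8–9 N with the arm still for over 4 s before I handed in.
- **Remaining doubts:** Sideways centring is known to only about 1–2 mm, because the two cameras disagreed by about 5 mm and the arm partly hid the top view. A wide picture at about 36 s showed no other item out of place; I took none after that, and only the cell moved.

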